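# Lay out a washed brew-group kit

## Robot

A 6-joint arm with a two-finger parallel gripper is mounted at the origin on the work surface. World frame = base frame: x ahead of the robot, y to its left, z up, the work surface at z = 0. Lengths are in m, angles in rad, forces in N, time in s.
With the tool pointing down it reaches from about 0.375 to 0.75 m from the base axis. Payload 9 kg.
Tool frame: the origin (TCP) lies midway between the tips of the shut fingers; the grasp point (between the pads) lies behind it (r.pinch_z is the x of the grasp point in the tool frame, in m); x points along the fingers, y is the direction in which the jaws open and shut, and the axes are right-handed (so a half turn about x gives the same grasp; the last joint's range is limited). The gripper opens to 85 mm and grips with 20 to 120 N. Pads are 22 mm wide; open, the fingers measure 114 mm over their backs; the gripper's body (76 mm by 85 mm) begins 54 mm behind the grasp point. The pads swing forward as they close: fully open they stand 13 mm farther back than shut.
Start: joints at [-1.567, 0.104, 0.097, 1.564, 0, 1.353], TCP at [0.132, -0.585, 0.231] pointing down, gripper open.
Joint ranges: [-2.99, 2.99], [-0.84, 1.86], [-1.1, 1.16], [-1.84, 2.11], [-1.51, 1.56], [-3.14, 3.14]. Speed limits (rad/s): [2.22, 2.22, 2.57, 3.14, 3.14, 3.14].

## Interface

Orientations are given as a rotation vector (axis times angle).
In Python, from workcell import r, eyes, order gives the robot as it stands.
- The arm moves only by the shell command python3 -m inch 'ROWS' [FORCE]. ROWS is a JSON object of lists of equal length, an entry for each row: "gripper": the opening, from 0 (shut) to 1 (fully open); "linear": the shift along the world's x, y, z in m, a list of three; "rot": the turn, a rotation vector about the world's x, y, z in degrees, a list of three. In form: {"gripper": [gripper, ...], "linear": [[dx, dy, dz], ...], "rot": [[wx, wy, wz], ...]}. A call has 1 to 12 rows; each row is the pose to reach, as a shift and turn from the pose commanded when the call began; what a row does not reach only later rows make up. A row lasts 1/12 s, in which the tool goes at most 41.7 mm and 7.16 degrees, less where a joint would pass 70% of its speed; a pose out of reach is approached as far as the arm can. A call with a gripper value outside its range is refused whole. The fingers move at their own pace and stop on an object; FORCE is the grip in N (left out, the last holds). Time passes only in rows, so rows that repeat a pose let the fingers close. It gives the time, the measured TCP pose, the force and the opening at its end, in the units of the state.
- r.state(): the state, without advancing time (a new reading comes with each control period).
- eyes.camera(name): name is "scene" or "side" or "wrist"; returns (picture, depth): 400x640x3 uint8, red, green, blue; 400x640 float32, m along the optical axis (not along the pixel's ray), 0 where there is no reading.
- eyes.camera_model(name): a dict with "fx", "fy", "cx", "cy" (pixels), "cam_to_world" (4x4, takes a point from camera to world coordinates). Camera axes: x right, y down, z forward; pixel columns grow to the right and rows downward; lengths in m; the calibration is good to about 2 mm. A picture is of the moment at which its call begins: read the wrist's pose just before it. camera_model takes no time and is no camera call; for the wrist camera it gives the pose at the moment of the call.
- order.close_job(): hands the job in, once; it reports no verdict.
The state is a dict: "time_s": time; "joints": joint angles; "joint_velocities": joint speeds; "tau": joint torques, N m; "position": TCP position; "tool_rot": TCP orientation; "force": force on the tool from outside, world axes, zero at the start; "moment": the same for the moment, N m; "grip_width": finger opening in m.
Only numpy, scipy, OpenCV 4.12 (cv2) and the standard library are available. Lean on these libraries where they do the work, as an engineer would, in place of code of your own. Each camera call takes 0.05 s, during which the arm holds its last target.

## Task

Get the washed coffee-machine parts ready for the rebuild: unscrew the perforated cap of the wash jar, tip all the steel balls out of the jar's mouth into the metal tray, and leave the cap lying flat and the empty jar standing upright on the dark blue drain mat. Also stack all the loose flat discs centred on the round aluminium flange, the largest at the bottom and each next smaller one on top. Leave the multimeter, the screwdriver and the grease tub where they are.

Things in the scene. Friction and masses are not known exactly. Their poses are not given: they have to be found in the camera images.
- holder: Fixed grey jar holder on the bench: foot 90 x 54 x 3 mm with a square pocket in the middle, 45 mm wide inside (jar has 1.5 mm play each side), walls 4.5 mm thick, rim 22 mm above the bench. It keeps the jar from turning. Origin: centre of its underside; z up; x and y normal to the pocket's walls.
- jar: Clear wash jar standing in the holder, on its 3 mm floor. Square body 42 x 42 mm, 76 mm high, then a round neck, 42 mm wide (52 over its two lugs), to the rim at 96 mm. Bore 35 mm from the inner floor (4 mm up) to the mouth, no shoulder: balls roll out once it is tipped past level. About 120 g empty. Origin: centre of its underside; z through the mouth; x, y normal to the flat sides.
- jar_mouth (a point): Centre of the jar's mouth, 96 mm above its underside.
- cap: Off-white perforated cap with ribbed skirt, 60 mm across, 18 mm high, 30 g, on the jar. Origin: centre of the skirt's lower edge (81 mm above the jar's underside); z up. Quarter-turn lug thread: at the start it lifts only 2 mm; turned anticlockwise from above by 55 to 115 degrees (85 is best) it lifts straight off. Clockwise a stop blocks it. Turns easily.
- tray: Fixed bare-metal parts tray with a dark bottom, 140 (x) x 150 (y) mm outside, walls 28 mm high and 3 mm thick, floor 3 mm. Origin: centre of its underside; z up.
- flange: Fixed round aluminium brew-group flange lying face up, 110 mm across, 12 mm high, flat on top, with six dark bolt holes round a 72 mm circle marked about its centre. Origin: centre of its underside.
- flange_top (a point): Centre of the flange's top face, 12 mm above the bench.
- mat: Fixed dark blue ribbed drain mat, 110 (x) x 180 (y) mm, 3 mm thick, empty at the start. Origin: centre of its underside.
- spreader: Brass spreader disc with six dark holes, 64 mm across, 8 mm thick, 160 g. The largest disc. Like all discs it is a flat solid disc lying on the bench, its origin the centre of its underside, z up; it may be absent.
- diaphragm: Black rubber diaphragm disc, 56 mm across, 8 mm thick, 30 g. May be absent.
- screen: Steel screen disc with many fine holes, 48 mm across, 8 mm thick, 70 g. May be absent.
- seal: Bright blue silicone seal disc, 40 mm across, 8 mm thick, 20 g. May be absent.
- bush: Copper bush disc with a dark dot in the middle, 32 mm across, 8 mm thick, 50 g. The smallest disc. May be absent.
- multimeter: Bystander: red and black multimeter, 75 x 145 mm, 37 mm high (its dial 43), lying on the bench beyond the tray. Origin: centre of its underside.
- screwdriver: Bystander: red-handled screwdriver, 190 mm long, 26 mm thick, lying on the bench. Origin: under its middle; x along it to the tip.
- grease_tub: Bystander: white tub with a green lid, 55 mm across, 46 mm high. Origin: centre of its underside.
- ball0_center (a point): Centre of a stainless valve ball, 14 mm across, 11.5 g, in the jar at the start; it rolls freely. May be absent (three to five are present).
- ball1_center (a point): Centre of a stainless valve ball, 14 mm across, 11.5 g, in the jar at the start; it rolls freely. May be absent (three to five are present).
- ball2_center (a point): Centre of a stainless valve ball, 14 mm across, 11.5 g, in the jar at the start; it rolls freely. May be absent (three to five are present).
- ball3_center (a point): Centre of a stainless valve ball, 14 mm across, 11.5 g, in the jar at the start; it rolls freely. May be absent (three to five are present).
- ball4_center (a point): Centre of a stainless valve ball, 14 mm across, 11.5 g, in the jar at the start; it rolls freely. May be absent (three to five are present).
Not all that is in view belongs to the job. Of the things shaped like the bush, the copper one is meant.

How it is judged:
On the way, in this order (a step that is already met when the one before it is completed fails the run):
1. the cap is off and away from the jar, which still stands upright (distance between cap and jar_mouth above 0.06 m and angle between jar's own z axis and vertical below 0.3 rad), for 0.2 s.
2. all the balls are in the tray (x of ball0_center in the frame of tray between -0.067 and 0.067 m and y of ball0_center in the frame of tray between -0.072 and 0.072 m and z of each of ball0_center, ball1_center, ball2_center, ball3_center, ball4_center in the frame of tray below 0.026 m and x of ball1_center in the frame of tray between -0.067 and 0.067 m and y of ball1_center in the frame of tray between -0.072 and 0.072 m and x of ball2_center in the frame of tray between -0.067 and 0.067 m and y of ball2_center in the frame of tray between -0.072 and 0.072 m and x of ball3_center in the frame of tray between -0.067 and 0.067 m and y of ball3_center in the frame of tray between -0.072 and 0.072 m and x of ball4_center in the frame of tray between -0.067 and 0.067 m and y of ball4_center in the frame of tray between -0.072 and 0.072 m), for 0.3 s.
At the end, for the whole second after the job is handed in: All balls lie in the tray, below its rim. All discs lie flat and still on the flange, centres within 8 mm of its centre, larger always below smaller. The jar stands upright and still on the mat; the cap lies flat on the mat, either way up (both centres within its edges) (all of step 2 and horizontal distance between each of spreader, diaphragm, screen, seal, bush and flange_top below 0.008 m and angle between the z axis of each of spreader, diaphragm, screen, seal, bush and the z axis of flange, either way round below 0.08 rad and linear speed of each of spreader, diaphragm, screen, seal, bush, jar below 0.02 m/s and ((angle between spreader's own z axis and vertical below 1 rad and z of diaphragm in the frame of spreader above 0.004 m) or (angle between spreader's own z axis and vertical above 2 rad and z of diaphragm in the frame of spreader below 0.004 m)) and ((angle between spreader's own z axis and vertical below 1 rad and z of screen in the frame of spreader above 0.004 m) or (angle between spreader's own z axis and vertical above 2 rad and z of screen in the frame of spreader below 0.004 m)) and ((angle between spreader's own z axis and vertical below 1 rad and z of seal in the frame of spreader above 0.004 m) or (angle between spreader's own z axis and vertical above 2 rad and z of seal in the frame of spreader below 0.004 m)) and ((angle between spreader's own z axis and vertical below 1 rad and z of bush in the frame of spreader above 0.004 m) or (angle between spreader's own z axis and vertical above 2 rad and z of bush in the frame of spreader below 0.004 m)) and ((angle between diaphragm's own z axis and vertical below 1 rad and z of screen in the frame of diaphragm above 0.004 m) or (angle between diaphragm's own z axis and vertical above 2 rad and z of screen in the frame of diaphragm below 0.004 m)) and ((angle between diaphragm's own z axis and vertical below 1 rad and z of seal in the frame of diaphragm above 0.004 m) or (angle between diaphragm's own z axis and vertical above 2 rad and z of seal in the frame of diaphragm below 0.004 m)) and ((angle between diaphragm's own z axis and vertical below 1 rad and z of bush in the frame of diaphragm above 0.004 m) or (angle between diaphragm's own z axis and vertical above 2 rad and z of bush in the frame of diaphragm below 0.004 m)) and ((angle between screen's own z axis and vertical below 1 rad and z of seal in the frame of screen above 0.004 m) or (angle between screen's own z axis and vertical above 2 rad and z of seal in the frame of screen below 0.004 m)) and ((angle between screen's own z axis and vertical below 1 rad and z of bush in the frame of screen above 0.004 m) or (angle between screen's own z axis and vertical above 2 rad and z of bush in the frame of screen below 0.004 m)) and ((angle between seal's own z axis and vertical below 1 rad and z of bush in the frame of seal above 0.004 m) or (angle between seal's own z axis and vertical above 2 rad and z of bush in the frame of seal below 0.004 m)) and x of jar in the frame of mat between -0.055 and 0.055 m and y of jar in the frame of mat between -0.09 and 0.09 m and angle between jar's own z axis and vertical below 0.08 rad and z of jar in the frame of mat below 0.01 m and x of cap in the frame of mat between -0.055 and 0.055 m and y of cap in the frame of mat between -0.09 and 0.09 m and angle between the z axis of cap and the z axis of mat, either way round below 0.12 rad and z of cap in the frame of mat below 0.028 m); the robot touches nothing.
It fails at once if the multimeter is pushed away more than 30 mm (distance of multimeter from where it was at the start of the episode above 0.03 m).
It fails at once if the screwdriver is pushed away more than 30 mm (distance of screwdriver from where it was at the start of the episode above 0.03 m).
It fails at once if the grease tub is pushed away more than 30 mm (distance of grease_tub from where it was at the start of the episode above 0.03 m).
Of ball0, ball1, ball2, ball3, ball4 only 3 to 5 are there at a start; the rules pass over those that are not, and their reading is None.
Of spreader, diaphragm, screen, seal, bush only 3 to 5 are there at a start; the rules pass over those that are not, and their reading is None.
At some moment in a run one of spreader, diaphragm, screen, seal, bush may be knocked a few centimetres aside while the robot is not near it.
It also fails if it takes over 210 s, if anything falls off the work surface, if the arm or the gripper's body presses on something with over 40 N, if the wrist force passes 120 N, or if a joint passes its speed limit or range.

## Working session

There is one attempt and no reset: what is moved stays moved. The work goes in short steps, Python scripts to look and compute and a shell command to move; the robot and the scene stay as the last step left them, time stands still between calls to the robot, and variables do not carry over. Pictures are saved under pics/ and viewed, and the job is handed in when it is done.

```bash
ls; mkdir -p pics; cat > h.py <<'E'
import numpy as np, cv2
from workcell import r, eyes, order
def shot(n,f):
    m=eyes.camera_model(n); im,d=eyes.camera(n)
    cv2.imwrite('pics/'+f+'.png',im[:,:,::-1]); np.savez('pics/'+f+'.npz',im=im,d=d,T=m['cam_to_world'],k=[m['fx'],m['fy'],m['cx'],m['cy']])
    return im,d,m
def load(f):
    z=np.load('pics/'+f+'.npz'); return z['im'],z['d'],z['T'],z['k']
def plane(f,u,v,z):
    im,d,T,k=load(f); 
    ray=T[:3,:3]@np.array([(u-k[2])/k[0],(v-k[3])/k[1],1]); o=T[:3,3]
    return o+ray*(z-o[2])/ray[2]
def pt(f,u,v):
    im,d,T,k=load(f); z=d[int(v),int(u)]
    return T[:3,:3]@np.array([(u-k[2])/k[0]*z,(v-k[3])/k[1]*z,z])+T[:3,3]
def cloud(f):
    im,d,T,k=load(f); h,w=d.shape
    u,v=np.meshgrid(np.arange(w),np.arange(h))
    p=np.stack([(u-k[2])/k[0]*d,(v-k[3])/k[1]*d,d],-1)@T[:3,:3].T+T[:3,3]
    p[d==0]=np.nan
    return im,p
E
python3 - <<'E'
from h import *
print(r.state(), r.pinch_z)
for n in('scene','side','wrist'):
    im,d,m=shot(n,n+'0'); print(n,m['fx'],m['cx'],m['cy'],np.round(m['cam_to_world'],3).tolist())
E
```

```text
pics
{'time_s': 0.0, 'joints': array([-1.56667383e+00,  1.04718573e-01,  9.64842831e-02,  1.56386583e+00,
        2.11127876e-05,  1.35311230e+00]), 'joint_velocities': array([-0.00044954,  0.00120774,  0.00091996,  0.00041543,  0.00046539,
        0.00195724]), 'tau': array([ 3.52776924e-04, -5.56930304e+01,  5.03648829e+01,  1.68845284e-02,
       -3.70199468e-04,  1.52469845e-06]), 'position': array([ 0.13201908, -0.5849759 ,  0.23051928]), 'tool_rot': array([ 2.10487917,  0.23575118, -2.10454044]), 'force': array([-0.2317884 , -0.06199359,  1.38235472]), 'moment': array([-0.00379108, -0.04777449,  0.02565435]), 'grip_width': 0.0857786292998011} -0.0187
scene 398.02641810349417 315.9352348824729 194.90941194868967 [[0.733, 0.378, -0.565, 1.198], [0.68, -0.429, 0.595, -0.655], [-0.017, -0.82, -0.571, 0.719], [0.0, 0.0, 0.0, 1.0]]
side 376.8493253678677 315.3837583008925 199.0110070029833 [[0.959, -0.203, 0.199, 0.383], [-0.284, -0.727, 0.625, -0.567], [0.018, -0.656, -0.755, 0.801], [0.0, 0.0, 0.0, 1.0]]
wrist 276.64131010999114 318.30024841138913 197.99056395394513 [[0.219, -0.932, -0.289, 0.207], [-0.976, -0.21, -0.064, -0.567], [-0.0, 0.296, -0.955, 0.373], [0.0, 0.0, 0.0, 1.0]]
```

View pics/scene0.png

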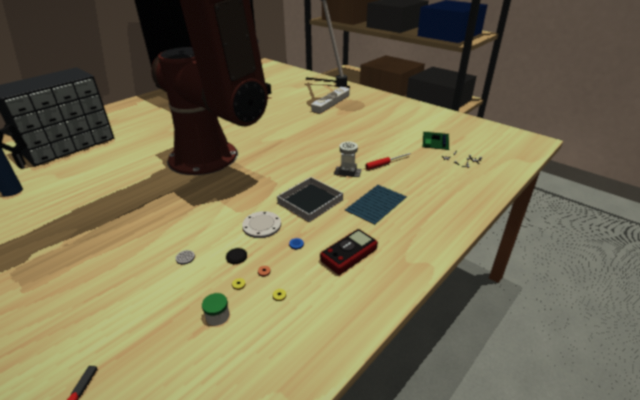

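View pics/side0.png

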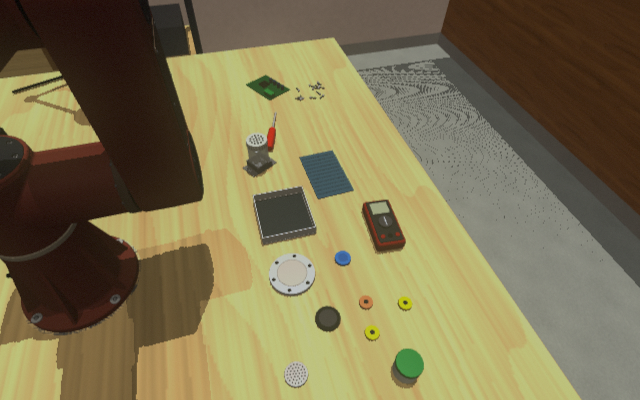

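View pics/wrist0.png

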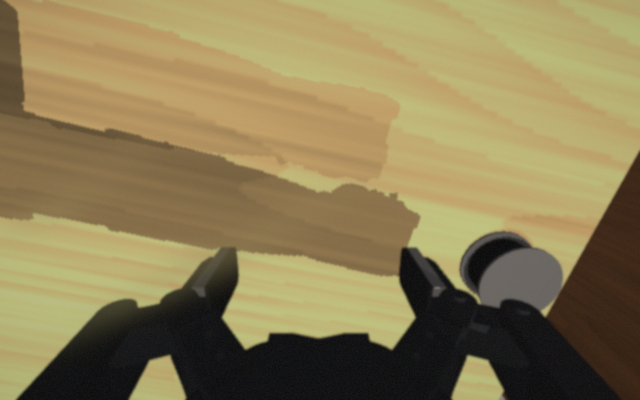

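```bash
python3 - <<'E'
import cv2
a=cv2.imread('pics/side0.png'); 
cv2.imwrite('pics/s0a.png',cv2.resize(a[230:400,240:450],None,fx=3.5,fy=3.5,interpolation=cv2.INTER_CUBIC))
cv2.imwrite('pics/s0b.png',cv2.resize(a[60:250,230:420],None,fx=3,fy=3,interpolation=cv2.INTER_CUBIC))
E
```

```text
(no output)
```

View pics/s0a.png

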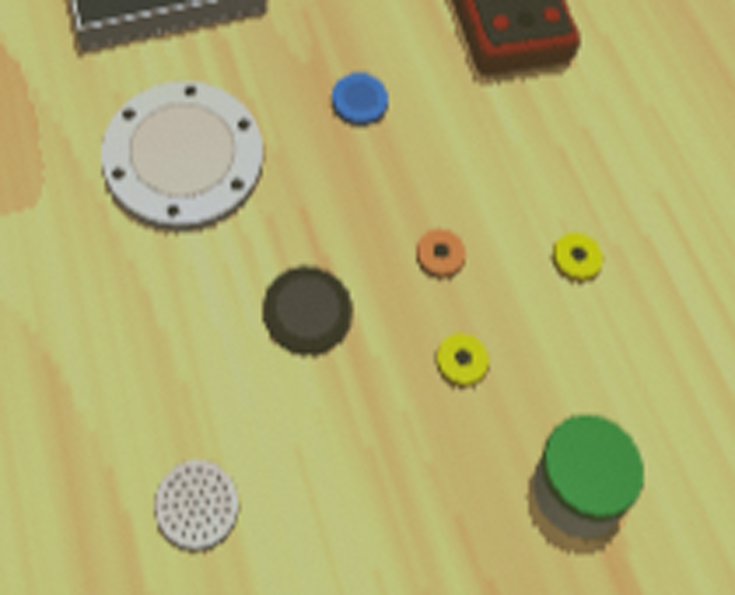

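View pics/s0b.png

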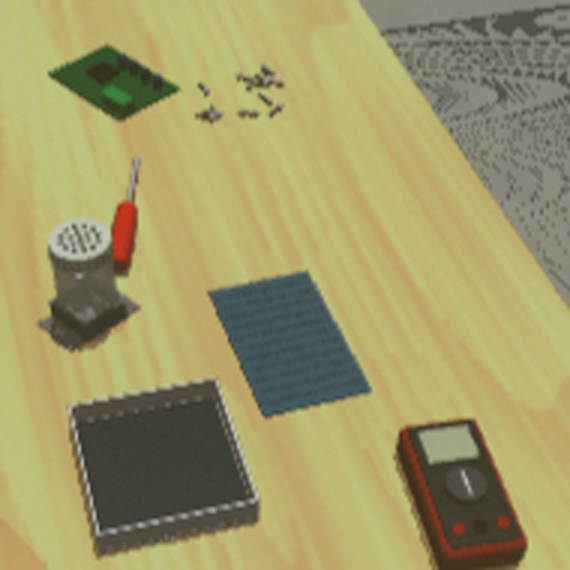

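```bash
cat > det.py <<'E'
from h import *
def blobs(f,name,z):
    im=load(f)[0]; hsv=cv2.cvtColor(im,cv2.COLOR_RGB2HSV)
    H,S,V=[hsv[:,:,i].astype(int) for i in range(3)]
    M={'blue':(H>100)&(H<120)&(S>150)&(V>90),'copper':(H<13)&(S>90)&(S<200)&(V>120),'yellow':(H>25)&(H<32)&(S>200),
     'mat':(H>95)&(H<115)&(S>60)&(V<140)&(V>40),'green':(H>50)&(H<75)&(S>120)&(V>70),'black':(S<90)&(V<75),'red':((H<6)|(H>174))&(S>170)&(V>90),'white':(S<45)&(V>140)}[name]
    c,_=cv2.findContours(M.astype(np.uint8),cv2.RETR_EXTERNAL,cv2.CHAIN_APPROX_NONE)
    for k in c:
        if cv2.contourArea(k)<40: continue
        q=k[:,0,:].astype(float)
        w=np.array([plane(f,u,v,z)[:2] for u,v in q]); (cx,cy),rr=cv2.minEnclosingCircle(w.astype(np.float32)*1000)
        m=np.round(w.mean(0)*1000,1); 
        rect=cv2.minAreaRect(w.astype(np.float32)*1000)
        if rr<150: print(f,name,'px',q.mean(0).round(),'circ',round(cx,1),round(cy,1),round(rr,1),'mean',m,'rect',np.round(rect[0],1),np.round(rect[1],1),round(rect[2],1))
E
python3 - <<'E'
from det import *
for f in('side0','scene0'):
    for n,z in(('blue',.008),('copper',.008),('yellow',.008),('black',.008),('white',.012),('mat',.003),('green',.046),('red',.02)): blobs(f,n,z)
E
```

```text
side0 blue px [342. 257.] circ 601.7 -110.7 17.9 mean [ 601.3 -110.5] rect [ 601.5 -110.5] [31.6 34.5] 74.1
side0 yellow px [372. 332.] circ 601.4 -304.4 14.9 mean [ 601.1 -304.4] rect [ 601.4 -304.3] [27.4 28.9] 25.8
side0 yellow px [405. 303.] circ 698.5 -262.2 15.0 mean [ 698.8 -262.2] rect [ 699.1 -262.2] [28.3 28.9] 1.5
side0 black px [328. 319.] circ 519.1 -248.1 27.1 mean [ 519.8 -249.3] rect [ 519.3 -247.9] [51.3 51.4] 26.2
side0 black px [ 39. 248.] circ -114.1 148.1 86.0 mean [-107.4  120. ] rect [-104.4  125. ] [171.8  54.8] 22.7
side0 black px [385. 222.] circ 746.3 -29.8 71.5 mean [747.2 -35.4] rect [746.2 -30.5] [131.7  60.3] 84.5
side0 black px [283. 214.] circ 494.6 65.3 89.7 mean [494.7  63.6] rect [495.1  66.7] [125.7 133.5] 89.1
side0 black px [257. 167.] circ 464.8 264.3 40.5 mean [460.  256.9] rect [462.2 254.7] [54.6 74.7] 71.0
side0 black px [  8. 156.] circ -277.6 510.1 102.2 mean [-255.7  509.2] rect [-248.6  516.2] [ 59.3 204.5] 12.0
side0 white px [296. 374.] circ 424.2 -340.7 23.1 mean [ 424.2 -341.1] rect [ 423.7 -341.3] [44.7 45.4] 73.8
side0 white px [5
[... 2513 characters left out ...]
 401.5 33.2 mean [368.6 401.3] rect [368.1 400.9] [61.  56.2] 41.0
scene0 white px [321. 102.] circ -1.8 660.6 49.6 mean [ -1.3 657.6] rect [ -6.4 659.4] [58.4 93.3] 9.9
scene0 white px [341.  90.] circ -22.9 823.9 56.9 mean [-27.7 832. ] rect [-28.6 823. ] [ 53.  107.9] 8.9
scene0 mat px [296. 244.] circ 603.7 -110.4 20.3 mean [ 605.7 -113.5] rect [ 602.5 -113.2] [31.8 39.2] 68.2
scene0 mat px [375. 204.] circ 654.4 179.3 94.4 mean [656.  176.6] rect [656.5 179.8] [100.4 168.8] 1.6
scene0 green px [214. 303.] circ 644.3 -394.3 26.1 mean [ 644.3 -394.9] rect [ 643.9 -394.6] [48.9 51. ] 11.1
scene0 red px [378. 162.] circ 532.9 362.7 46.3 mean [533.5 362.6] rect [533.3 362.5] [91.7 25.4] 69.7
```

```bash
python3 - <<'E'
from det import *
print([a for a in dir(r) if a[0]!='_'],[a for a in dir(eyes) if a[0]!='_'])
blobs('side0','white',.102);
blobs('scene0','white',.102)
blobs('side0','copper',.008)
for f in('side0','scene0'):
    im,p=cloud(f); m=(p[...,2]>.09)&(p[...,2]<.12)&(abs(p[...,0]-.45)<.08)&(abs(p[...,1]-.29)<.1)
    q=p[m]; print(f,len(q),q.min(0),q.max(0),np.median(q,0))
    # tray rim & bench
    m=(abs(p[...,2])<.02)&(abs(p[...,0]-.5)<.3)&(abs(p[...,1])<.3); print('bench z',np.median(p[m][:,2]))
E
```

```text
['MotionError', 'pinch_z', 'state'] ['camera', 'camera_model']
side0 white px [296. 374.] circ 419.5 -366.5 20.5 mean [ 419.5 -366.8] rect [ 419. -367.] [39.6 40.2] 73.8
side0 white px [560. 348.] circ 895.9 -458.8 45.9 mean [ 898.7 -460.1] rect [ 901.  -456.2] [44.5 88.8] 11.7
side0 white px [508. 275.] circ 899.8 -296.8 48.5 mean [ 898.4 -300.7] rect [ 900.2 -297.3] [46.8 90.3] 5.8
side0 white px [292. 273.] circ 461.5 -170.0 48.5 mean [ 461.3 -170.9] rect [ 461.7 -169.8] [94.6 95.2] 28.1
side0 white px [514. 253.] circ 944.5 -257.7 22.2 mean [ 945.4 -257.2] rect [ 945.1 -257.2] [40.3 30.3] 78.7
side0 white px [470. 222.] circ 887.1 -150.0 42.0 mean [ 898.7 -154.5] rect [ 901.4 -148.6] [44.3 83.9] 5.9
side0 white px [256. 139.] circ 468.8 272.4 29.8 mean [469.2 271.9] rect [469.2 272. ] [56.6 56.8] 74.7
scene0 white px [261. 223.] circ 568.4 -189.6 47.1 mean [ 568.  -191.4] rect [ 568.8 -189.5] [92.9 86.5] 41.7
scene0 white px [348. 145.] circ 473.1 267.1 28.9 mean [474.2 266.8] rect [473.8 266.5] [53.2 49. ] 41.0
scene0 white px [321. 102.] circ 151.0 493.1 43.3 mean [151.5 490.5] rect [147.  492.1] [50.9 81.4] 9.9
scene0 white px [341.  90.] circ 132.6 635.6 49.6 mean [128.4 642.7] rect [127.7 634.9] [46.3 94.1] 8.9
side0 304 [0.43904485 0.23751013 0.09037821] [0.49921185 0.30194699 0.10518457] [0.46882856 0.26460191 0.10143471]
bench z -5.249409839763741e-05
scene0 175 [0.43864105 0.2391468  0.09031855] [0.5004968  0.29909924 0.10340309] [0.47425913 0.26361815 0.10040306]
bench z -0.0008150168367321298
```

```bash
cat >> h.py <<'E'
from scipy.spatial.transform import Rotation as R
def st():
    s=r.state(); M=R.from_rotvec(s['tool_rot']).as_matrix()
    print('t',round(s['time_s'],2),'p',np.round(s['position']*1000,1),'x',np.round(M[:,0],3),'y',np.round(M[:,1],3),'yaw_y',round(np.degrees(np.arctan2(M[1,1],M[0,1])),1),'j',np.round(s['joints'],3),'f',np.round(s['force'],1),'gw',round(s['grip_width']*1000,1))
    return s
E
python3 -c "
from h import *
st()"
python3 -m inch '{"gripper":[1,1,1,1,1,1,1,1,1,1,1,1],"linear":[[0.04,0.02,0.005],[0.08,0.04,0.01],[0.12,0.06,0.02],[0.15,0.085,0.03],[0.18,0.11,0.035],[0.21,0.14,0.04],[0.24,0.17,0.04],[0.27,0.2,0.04],[0.3,0.23,0.04],[0.325,0.26,0.04],[0.345,0.295,0.04],[0.36,0.33,0.04]],"rot":[[0,0,0],[0,0,0],[0,0,0],[0,0,0],[0,0,0],[0,0,0],[0,0,0],[0,0,0],[0,0,0],[0,0,0],[0,0,0],[0,0,0]]}'
python3 -c "
from h import *
st()"
```

```text
t 0.15 p [ 132.  -585.   230.7] x [-0.     0.001 -1.   ] y [ 0.22  -0.975 -0.001] yaw_y -77.3 j [-1.567  0.105  0.097  1.564 -0.     1.353] f [0.7 0.5 0.3] gw 85.3
time_s: 1.15
position: [0.4922, -0.2558, 0.2707]
tool_rot: [2.104, 0.235, -2.105]
force: [0.4, -1.0, -0.3]
grip_width: 0.0852
t 1.15 p [ 492.2 -255.8  270.7] x [-0.  0. -1.] y [ 0.22  -0.976 -0.   ] yaw_y -77.3 j [-0.715 -0.021  0.041  1.633  0.     2.205] f [ 0.4 -1.  -0.3] gw 85.2
```

```bash
python3 -c "
from h import *
for n in('scene','side','wrist'): shot(n,n+'1')
a=[cv2.imread('pics/%s1.png'%n) for n in('side','wrist')]
cv2.imwrite('pics/m1.png',cv2.resize(np.vstack(a),None,fx=.72,fy=.72))
"
```

```text
(no output)
```

View pics/m1.png

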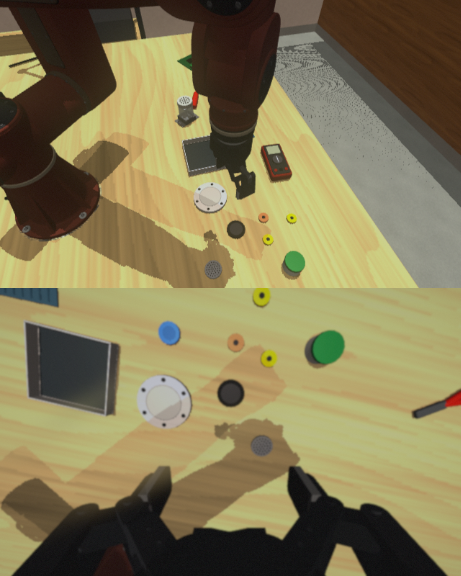

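View pics/scene1.png

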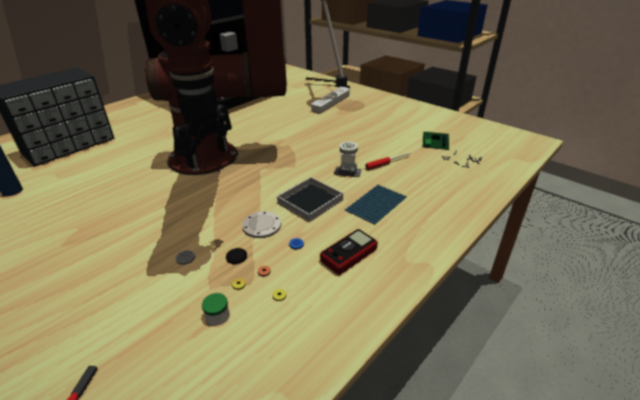

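```bash
python3 - <<'E'
from det import *
for n,z in(('blue',.008),('copper',.008),('black',.008),('white',.012),('green',.046)): blobs('wrist1',n,z)
E
```

```text
wrist1 blue px [234.  62.] circ 604.9 -111.0 18.0 mean [ 604.7 -110.8] rect [ 604.7 -110.8] [34.4 33.4] 8.7
wrist1 black px [153. 166.] circ 436.9 -10.1 12.6 mean [437.4 -11.7] rect [436.7 -12.2] [ 9.5 24.9] 85.2
wrist1 black px [596. 168.] circ 584.7 -653.1 30.7 mean [ 583.6 -654.6] rect [ 583.2 -654.2] [16.5 60.9] 36.1
wrist1 black px [320. 146.] circ 522.4 -247.2 25.8 mean [ 522.8 -247.3] rect [ 522.9 -247. ] [50.3 49.6] 13.0
wrist1 black px [157. 105.] circ 523.9 -11.5 38.6 mean [526.6 -12.6] rect [523.8 -12.6] [12.1 77.1] 87.2
wrist1 black px [433.  88.] circ 638.5 -389.9 23.6 mean [ 633.9 -380.5] rect [ 633.6 -380.4] [47.2 21.4] 27.1
wrist1 black px [ 88. 108.] circ 493.2 73.9 99.6 mean [498.6  80.9] rect [492.7  73.8] [147.6 136.7] 89.0
wrist1 white px [227. 158.] circ 474.6 -119.2 54.9 mean [ 475.4 -118.8] rect [ 474.4 -119.1] [106.6 108.4] 13.0
wrist1 white px [ 92. 111.] circ 493.3 70.2 104.8 mean [496.6  71.8] rect [493.3  70.6] [155.3 145.1] 89.0
wrist1 green px [455.  82.] circ 640.4 -390.8 26.8 mean [ 640.4 -390.8] rect [ 640.4 -391. ] [50.6 52.8] 40.0
```

```bash
python3 -m inch '{"gripper":[1,1,1,1,1,1,1,1,1,1,1,1],"linear":[[0.02,0.03,0],[0.035,0.07,0],[0.04,0.11,0],[0.045,0.15,0],[0.04,0.19,0],[0.035,0.23,0],[0.025,0.27,0],[0.015,0.31,0],[0.0,0.345,0],[-0.01,0.38,0],[-0.02,0.41,0],[-0.03,0.44,0]],"rot":[[0,0,7],[0,0,14],[0,0,21],[0,0,28],[0,0,35],[0,0,42],[0,0,49],[0,0,56],[0,0,60],[0,0,60],[0,0,60],[0,0,60]]}'
python3 -c "
from h import *
st();shot('wrist','wrist2')"
```

```text
time_s: 2.3
position: [0.4606, 0.1831, 0.2712]
tool_rot: [1.429, 1.05, -1.429]
force: [-0.1, 1.0, -0.2]
grip_width: 0.0857
t 2.3 p [460.6 183.1 271.2] x [ 0. -0. -1.] y [ 0.955 -0.298  0.   ] yaw_y -17.3 j [ 0.114 -0.201 -0.126  1.646 -0.     1.988] f [-0.1  1.  -0.2] gw 85.7
```

View pics/wrist2.png

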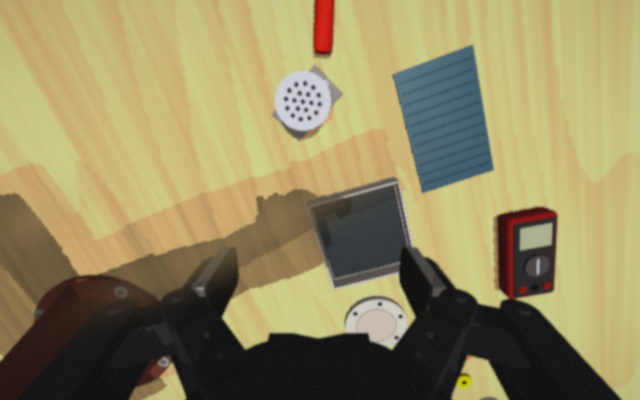

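```bash
python3 - <<'E'
from det import *
blobs('wrist2','white',.102)
for u,v in((318,66),(342,94),(273,114),(301,139)): print(np.round(plane('wrist2',u,v,.003)*1000,1))
blobs('wrist2','mat',.003)
blobs('wrist2','red',.013)
a=cv2.imread('pics/wrist2.png'); cv2.imwrite('pics/w2z.png',cv2.resize(a[0:160,230:430],None,fx=4,fy=3.75,interpolation=cv2.INTER_CUBIC))
E
```

```text
wrist2 white px [377. 323.] circ 475.9 -34.6 43.0 mean [478.8 -31.9] rect [480.7 -28.6] [69.6 83.8] 49.1
wrist2 white px [357. 280.] circ 480.4 53.9 46.0 mean [470.1  42.5] rect [474.8  40.1] [32. 92.] 68.0
wrist2 white px [406. 218.] circ 548.6 106.1 37.2 mean [548.6 106.9] rect [548.6 106.1] [74.4  2.4] 88.9
wrist2 white px [374. 189.] circ 517.1 153.3 32.4 mean [520.4 155.4] rect [517.4 155.8] [10.  64.9] 81.4
wrist2 white px [304.  99.] circ 474.5 268.8 37.6 mean [473.3 273. ] rect [472.5 272.5] [66.  60.1] 30.2
[501.6 313.2   3. ]
[522.9 269.2   3. ]
[422.  272.9   3. ]
[448.9 227.9   3. ]
wrist2 mat px [445. 119.] circ 653.3 186.4 100.9 mean [654.2 190.4] rect [653.1 186.1] [106.3 175.3] 1.9
wrist2 red px [519. 245.] circ 744.6 -60.7 80.2 mean [729.3 -34.6] rect [722.  -47.6] [160.2  67. ] 59.9
wrist2 red px [323.  25.] circ 521.7 353.7 30.4 mean [521.5 354.4] rect [521.1 353.5] [58.7 22.5] 70.5
```

View pics/w2z.png

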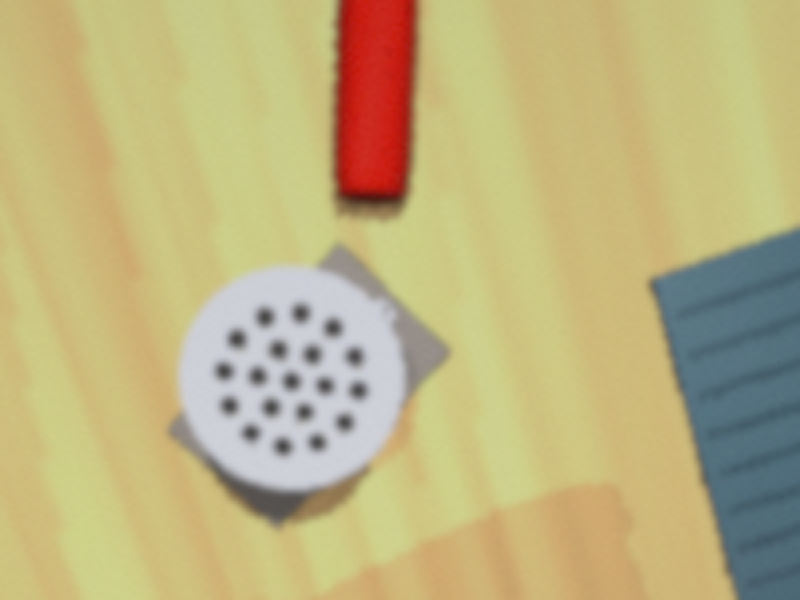

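```bash
python3 - <<'E'
from h import *
print(plane('wrist2',303,100.8,.102))
im=load('wrist2')[0]; hsv=cv2.cvtColor(im,cv2.COLOR_RGB2HSV)
m=((hsv[:,:,1]<45)&(hsv[:,:,2]>150)).astype(np.uint8); m[:,:230]=0;m[150:]=0;m[:,360:]=0
c=max(cv2.findContours(m,0,1)[0],key=cv2.contourArea); e=cv2.fitEllipse(cv2.convexHull(c)); print(e, plane('wrist2',*e[0],.102))
E
python3 -m inch '{"gripper":[1,1,1,1,1,1,1,1],"linear":[[0.005,0.03,-0.02],[0.01,0.06,-0.05],[0.012,0.086,-0.08],[0.012,0.086,-0.11],[0.012,0.086,-0.13],[0.012,0.086,-0.14],[0.012,0.086,-0.14],[0.012,0.086,-0.14]],"rot":[[0,0,0],[0,0,0],[0,0,0],[0,0,0],[0,0,0],[0,0,0],[0,0,0],[0,0,0]]}'
python3 -c "
from h import *
st();shot('wrist','wrist3')"
```

```text
[0.47204601 0.27199954 0.102     ]
((305.44622802734375, 98.21005249023438), (59.44021224975586, 67.33927917480469), 48.96395492553711) [0.47534068 0.27368767 0.102     ]
time_s: 3.02
position: [0.4735, 0.2678, 0.1319]
tool_rot: [1.429, 1.05, -1.429]
force: [0.0, -0.1, 0.9]
grip_width: 0.0855
t 3.02 p [473.5 267.8 131.9] x [ 0. -0. -1.] y [ 0.954 -0.298  0.   ] yaw_y -17.4 j [ 0.274 -0.062 -0.251  1.381 -0.     2.148] f [ 0.  -0.1  0.9] gw 85.5
```

View pics/wrist3.png

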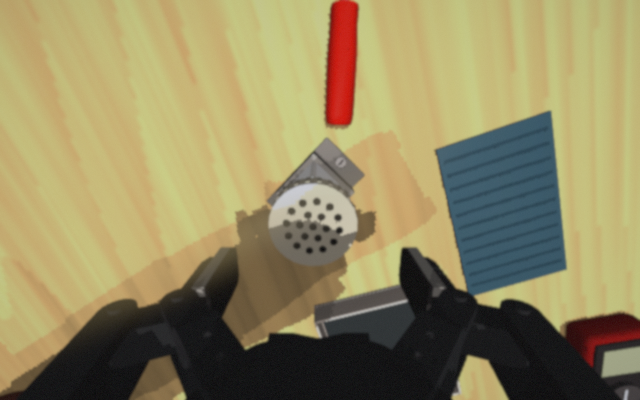

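```bash
python3 - <<'E'
from h import *
print(plane('wrist3',313,223.5,.102))
for uv in((325,138),(364,177),(268,196)): print(plane('wrist3',*uv,.003))
print('center between finger tips px?'); 
im,d,T,k=load('wrist3')
s=r.state(); p=np.append(s['position'],1); c=np.linalg.inv(T)@p; print(c[0]/c[2]*k[0]+k[2],c[1]/c[2]*k[1]+k[3])
E
```

```text
[0.47221656 0.27372516 0.102     ]
[0.49606785 0.31625027 0.003     ]
[0.52221165 0.26778707 0.003     ]
[0.42323347 0.27792809 0.003     ]
center between finger tips px?
318.12320904329613 252.24002617111455
```

```bash
python3 -m inch '{"gripper":[1,1,1,1,0.3,0.3,0.3,0.3,0.3,0.3],"linear":[[-0.001,0.0045,-0.02],[-0.001,0.0045,-0.045],[-0.001,0.0045,-0.064],[-0.001,0.0045,-0.064],[-0.001,0.0045,-0.064],[-0.001,0.0045,-0.064],[-0.001,0.0045,-0.064],[-0.001,0.0045,-0.064],[-0.001,0.0045,-0.064],[-0.001,0.0045,-0.064]],"rot":[[0,0,0],[0,0,0],[0,0,0],[0,0,0],[0,0,0],[0,0,0],[0,0,0],[0,0,0],[0,0,0],[0,0,0]]}' 30
python3 -c "
from h import *
st();shot('wrist','wrist4')"
```

```text
time_s: 3.9
position: [0.4733, 0.2734, 0.0696]
tool_rot: [1.43, 1.05, -1.425]
force: [-1.2, 0.5, 7.4]
grip_width: 0.0602
t 3.9 p [473.3 273.4  69.6] x [ 0.003  0.001 -1.   ] y [ 0.955 -0.297  0.003] yaw_y -17.3 j [ 0.284 -0.027 -0.332  1.263 -0.     2.157] f [-1.2  0.5  7.4] gw 60.2
```

View pics/wrist4.png

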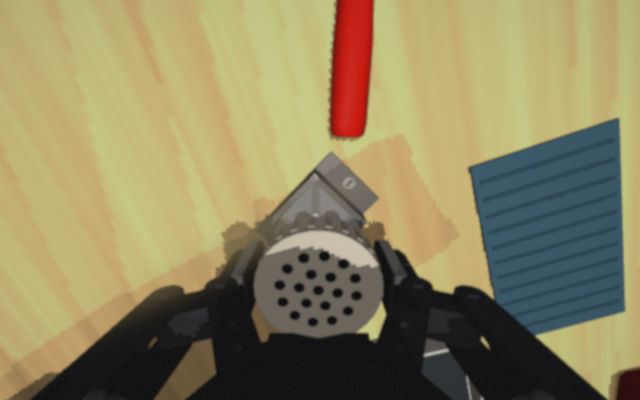

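```bash
python3 -m inch '{"gripper":[0.3,0.3,0.3,0.3,0.3,0.3,0.3,0.3,0.3,0.3,0.3,0.3],"linear":[[0,0,0.001],[0,0,0.002],[0,0,0.002],[0,0,0.002],[0,0,0.002],[0,0,0.002],[0,0,0.002],[0,0,0.002],[0,0,0.002],[0,0,0.002],[0,0,0.002],[0,0,0.002]],"rot":[[0,0,7],[0,0,14],[0,0,21],[0,0,28],[0,0,35],[0,0,42],[0,0,49],[0,0,56],[0,0,63],[0,0,70],[0,0,77],[0,0,84]]}'
python3 -m inch '{"gripper":[0.3,0.3,0.3],"linear":[[0,0,0],[0,0,0],[0,0,0.001]],"rot":[[0,0,2],[0,0,2],[0,0,2]]}'
python3 -c "
from h import *
st();shot('wrist','wrist5')"
```

```text
time_s: 4.95
position: [0.4723, 0.2732, 0.0708]
tool_rot: [0.315, 1.547, -0.314]
force: [-3.7, -0.2, 5.0]
grip_width: 0.0604
time_s: 5.2
position: [0.4723, 0.2731, 0.0711]
tool_rot: [0.293, 1.55, -0.293]
force: [-0.5, -0.2, 0.5]
grip_width: 0.0602
t 5.2 p [472.3 273.1  71.1] x [ 0.001  0.    -1.   ] y [0.365 0.931 0.   ] yaw_y 68.6 j [ 0.284 -0.028 -0.33   1.268 -0.     0.658] f [-0.5 -0.2  0.5] gw 60.2
```

View pics/wrist5.png

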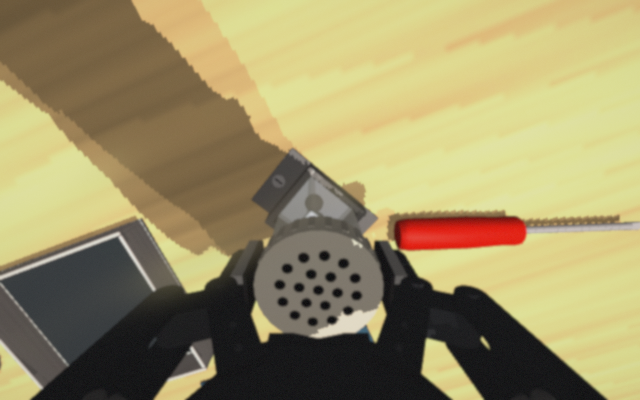

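```bash
python3 -m inch '{"gripper":[0.3,0.3,0.3,0.3,0.3,0.3,0.3,0.3],"linear":[[0,0,0.003],[0,0,0.006],[0,0,0.01],[0,0,0.015],[0,0,0.022],[0,0,0.035],[0,0,0.06],[0,0,0.09]],"rot":[[0,0,0],[0,0,0],[0,0,0],[0,0,0],[0,0,0],[0,0,0],[0,0,0],[0,0,0]]}'
python3 -c "
from h import *
st();shot('side','side6');shot('wrist','wrist6')
a=cv2.imread('pics/side6.png'); cv2.imwrite('pics/m6.png',cv2.resize(np.vstack([a,cv2.imread('pics/wrist6.png')]),None,fx=.72,fy=.72))"
```

```text
time_s: 5.92
position: [0.4711, 0.2727, 0.1608]
tool_rot: [0.291, 1.553, -0.293]
force: [0.7, 0.2, 0.1]
grip_width: 0.0602
t 5.92 p [471.1 272.7 160.8] x [-0.002 -0.001 -1.   ] y [ 0.363  0.932 -0.001] yaw_y 68.7 j [ 0.284 -0.065 -0.202  1.436  0.     0.656] f [0.7 0.2 0.1] gw 60.2
```

View pics/m6.png

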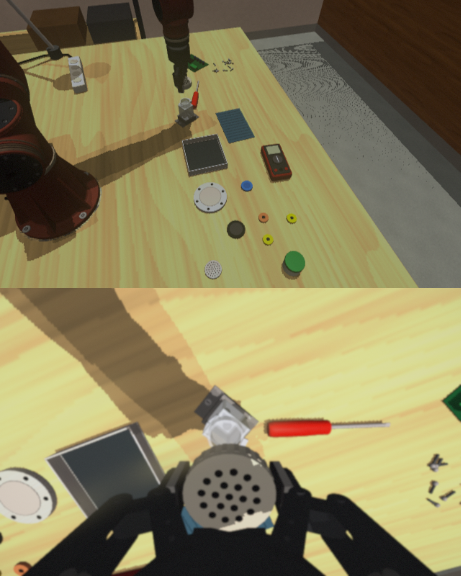

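```bash
python3 -m inch '{"gripper":[0.3,0.3,0.3,0.3,0.3,0.3,0.3,0.3,0.3,0.3,0.3,0.3],"linear":[[0.03,-0.007,0],[0.065,-0.015,0],[0.1,-0.023,0],[0.135,-0.031,0],[0.165,-0.038,0],[0.182,-0.042,-0.03],[0.182,-0.042,-0.065],[0.182,-0.042,-0.1],[0.182,-0.042,-0.125],[0.182,-0.042,-0.14],[0.182,-0.042,-0.148],[0.182,-0.042,-0.148]],"rot":[[0,0,0],[0,0,0],[0,0,0],[0,0,0],[0,0,0],[0,0,0],[0,0,0],[0,0,0],[0,0,0],[0,0,0],[0,0,0],[0,0,0]]}'
python3 -c "
from h import *
st();shot('wrist','wrist7')"
```

```text
time_s: 7.02
position: [0.6529, 0.2308, 0.0106]
tool_rot: [0.291, 1.554, -0.292]
force: [-0.2, -0.6, -0.5]
grip_width: 0.0604
t 7.02 p [652.9 230.8  10.6] x [-0.003 -0.    -1.   ] y [ 0.363  0.932 -0.001] yaw_y 68.7 j [0.152 0.457 0.107 1.223 0.    0.523] f [-0.2 -0.6 -0.5] gw 60.4
```

View pics/wrist7.png

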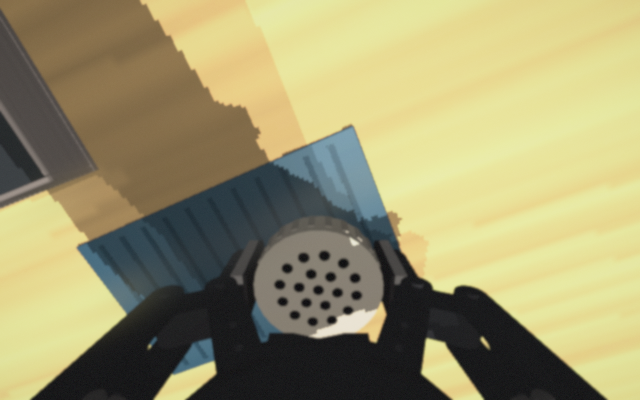

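```bash
python3 -c "
from h import *
for uv in((352,126),(80,245),(398,242)): print(plane('wrist7',*uv,.003))"
python3 -m inch '{"gripper":[0.3,0.3,0.3,0.3],"linear":[[0,0,-0.003],[0,0,-0.006],[0,0,-0.009],[0,0,-0.009]],"rot":[[0,0,0],[0,0,0],[0,0,0],[0,0,0]]}'
```

```text
[0.59630747 0.2732425  0.003     ]
[0.60228407 0.09799178 0.003     ]
[0.66972508 0.27664108 0.003     ]
time_s: 7.4
position: [0.6542, 0.2311, 0.0034]
tool_rot: [0.292, 1.551, -0.291]
force: [-0.1, -0.1, -1.5]
grip_width: 0.0601
```

```bash
python3 -m inch '{"gripper":[0.3,0.3,0.3],"linear":[[0,0,-0.003],[0,0,-0.003],[0,0,-0.003]],"rot":[[0,0,0],[0,0,0],[0,0,0]]}'; python3 -m inch '{"gripper":[0.3,0.3,0.3],"linear":[[0,0,-0.002],[0,0,-0.002],[0,0,-0.002]],"rot":[[0,0,0],[0,0,0],[0,0,0]]}'
```

```text
time_s: 7.65
position: [0.6539, 0.231, 0.0002]
tool_rot: [0.292, 1.551, -0.292]
force: [-0.8, 0.7, -0.4]
grip_width: 0.0604
time_s: 7.9
position: [0.654, 0.231, -0.0017]
tool_rot: [0.292, 1.551, -0.291]
force: [0.5, -0.9, 0.0]
grip_width: 0.0602
```

```bash
python3 -m inch '{"gripper":[0.3,0.3,0.3],"linear":[[0,0,-0.002],[0,0,-0.002],[0,0,-0.002]],"rot":[[0,0,0],[0,0,0],[0,0,0]]}'; python3 -c "
from h import *
st();shot('side','side8')
a=cv2.imread('pics/side8.png');cv2.imwrite('pics/s8.png',cv2.resize(a[90:210,230:400],None,fx=4,fy=4,interpolation=cv2.INTER_CUBIC))"
```

```text
time_s: 8.15
position: [0.6542, 0.2311, -0.002]
tool_rot: [0.292, 1.55, -0.291]
force: [-5.8, -2.5, 11.0]
grip_width: 0.0598
t 8.15 p [654.2 231.1  -2. ] x [ 0.001 -0.    -1.   ] y [0.363 0.932 0.   ] yaw_y 68.7 j [ 0.152  0.467  0.096  1.199 -0.     0.523] f [-5.8 -2.5 11. ] gw 59.8
```

View pics/s8.png

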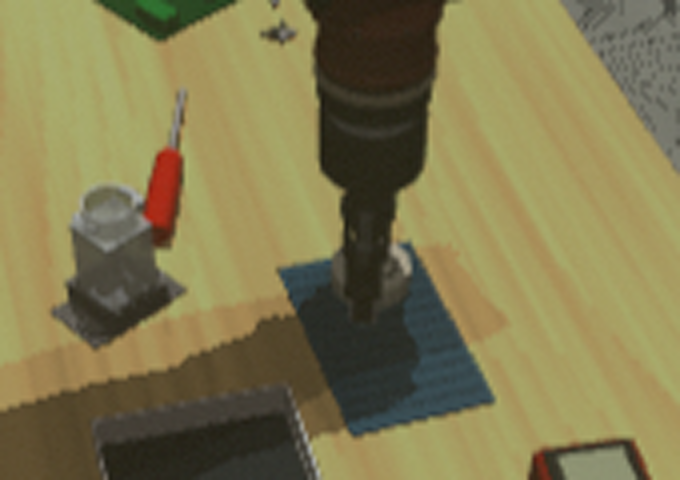

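```bash
python3 -m inch '{"gripper":[0.3,0.9,0.9,0.9,0.9,0.9,0.9,0.9,0.9],"linear":[[0,0,0.003],[0,0,0.003],[0,0,0.004],[0,0,0.006],[0,0,0.01],[0,0,0.04],[0,0,0.08],[0,0,0.12],[0,0,0.16]],"rot":[[0,0,0],[0,0,0],[0,0,0],[0,0,0],[0,0,0],[0,0,0],[0,0,0],[0,0,0],[0,0,0]]}'; python3 -c "
from h import *
st();shot('side','side9')
shot('wrist','wrist9')
a=cv2.imread('pics/side9.png');cv2.imwrite('pics/m9.png',np.vstack([cv2.resize(a[90:210,230:400],(510,360),interpolation=cv2.INTER_CUBIC),cv2.resize(cv2.imread('pics/wrist9.png')[:,:],(510,240))]))"
```

```text
time_s: 8.95
position: [0.6536, 0.231, 0.1582]
tool_rot: [0.292, 1.551, -0.292]
force: [1.6, -0.0, 0.2]
grip_width: 0.077
t 8.95 p [653.6 231.  158.2] x [-0.  0. -1.] y [ 0.363  0.932 -0.   ] yaw_y 68.7 j [0.152 0.392 0.296 1.475 0.    0.523] f [ 1.6 -0.   0.2] gw 77.0
```

View pics/m9.png

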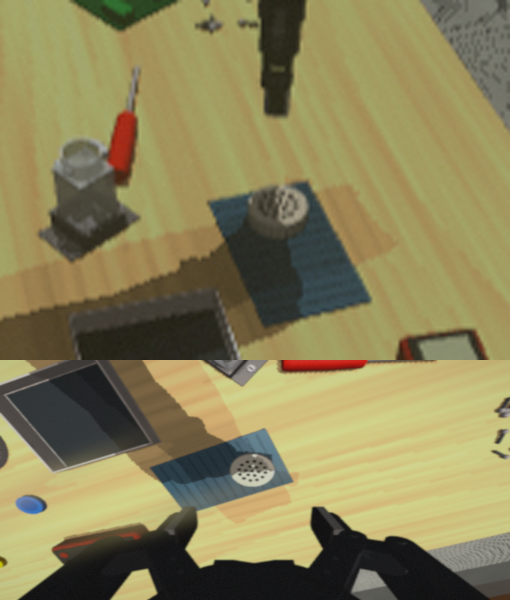

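```bash
python3 -m inch '{"gripper":[1,1,1,1,1,1,1,1,1,1,1,1],"linear":[[0,0,0.03],[-0.02,0.005,0.06],[-0.05,0.01,0.09],[-0.08,0.015,0.11],[-0.11,0.02,0.11],[-0.14,0.03,0.11],[-0.16,0.035,0.11],[-0.17,0.04,0.11],[-0.17,0.04,0.11],[-0.17,0.04,0.11],[-0.17,0.04,0.11],[-0.17,0.04,0.11]],"rot":[[0,0,-7],[0,0,-14],[0,0,-21],[0,0,-28],[0,0,-35],[0,0,-42],[0,0,-49],[0,0,-56],[0,0,-63],[0,0,-70],[0,0,-77],[0,0,-84]]}'
python3 -m inch '{"gripper":[1,1,1,1,1,1,1,1],"linear":[[0,0,0],[0,0,0],[0,0,0],[0,0,0],[0,0,0],[0,0,0],[0,0,0],[0,0,0]],"rot":[[0,0,-7],[0,0,-14],[0,0,-21],[0,0,-28],[0,0,-35],[0,0,-42],[0,0,-46.5],[0,0,-46.5]]}'
python3 -c "
from h import *
st();shot('side','side10')"
```

```text
time_s: 10.05
position: [0.4839, 0.2711, 0.2665]
tool_rot: [1.408, 1.067, -1.407]
force: [0.7, 0.1, -1.3]
grip_width: 0.0851
time_s: 10.72
position: [0.484, 0.271, 0.2664]
tool_rot: [1.948, 0.486, -1.948]
force: [0.8, 0.2, -0.3]
grip_width: 0.0858
t 10.72 p [484.  271.  266.4] x [ 0.  0. -1.] y [ 0.47  -0.883  0.   ] yaw_y -62.0 j [ 0.275 -0.024  0.03   1.624 -0.     2.928] f [ 0.8  0.2 -0.3] gw 85.8
```

```bash
python3 -m inch '{"gripper":[1,1,1,1,1,1,1,1,1,1,1,1],"linear":[[0,0,0],[0,0,0],[0,0,0],[0,0,0],[0,0,0],[0,0,0],[0,0,0],[0,0,0],[0,0,0],[0,0,0],[0,0,0],[0,0,0]],"rot":[[3.05,-5.74,0],[6.1,-11.5,0],[9.15,-17.2,0],[12.2,-23,0],[15.2,-28.7,0],[18.3,-34.4,0],[21.3,-40.2,0],[24.4,-45.9,0],[27.4,-51.7,0],[30.5,-57.4,0],[30.5,-57.4,0],[30.5,-57.4,0]]}'
python3 -c "
from h import *
st();shot('side','side11');shot('scene','scene11')
a=[cv2.imread('pics/%s11.png'%n) for n in('side','scene')]
cv2.imwrite('pics/m11.png',cv2.resize(np.vstack(a),None,fx=.72,fy=.72))"
```

```text
time_s: 11.77
position: [0.614, 0.3388, 0.2685]
tool_rot: [2.825, 0.713, -0.755]
force: [1.4, 0.4, 0.0]
grip_width: 0.0857
t 11.77 p [614.  338.8 268.5] x [ 0.763  0.41  -0.5  ] y [ 0.476 -0.88   0.005] yaw_y -61.6 j [ 0.211 -0.842 -0.977  0.405  0.243  2.992] f [1.4 0.4 0. ] gw 85.7
```

View pics/m11.png

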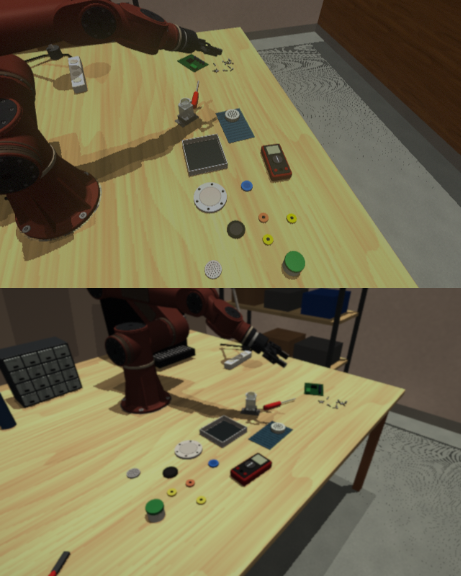

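```bash
cat > kin.py <<'E'
import numpy as np
from scipy.optimize import least_squares
D=[((132,-585,231),(-1.567,.105,.097,1.564,0)),((492.2,-255.8,270.7),(-.715,-.021,.041,1.633,0)),((460.6,183.1,271.2),(.114,-.201,-.126,1.646,0)),((473.5,267.8,131.9),(.274,-.062,-.251,1.381,0)),((652.9,230.8,10.6),(.152,.457,.107,1.223,0)),((653.6,231,158.2),(.152,.392,.296,1.475,0)),((484,271,266.4),(.275,-.024,.03,1.624,0)),((614,338.8,268.5),(.211,-.842,-.977,.405,.243))]
def basis(q):
    j1,j2,j3,j4,j5=q; b=j2-j3; t=b+j4
    # params a,L1,L2,L2p,Lw,Lt,d,h
    f=[1,np.sin(j2),np.cos(b),np.sin(b),np.cos(t),np.cos(t)*np.cos(j5),0,0]
    l=[0,0,0,0,0,np.sin(j5),1,0]
    z=[0,np.cos(j2),-np.sin(b),np.cos(b),-np.sin(t),-np.sin(t)*np.cos(j5),0,1]
    return np.array([f,l,z],float)
A=[];B=[]
for p,q in D:
    c,s=np.cos(q[0]),np.sin(q[0]); A.append(basis(q)); B+= [c*p[0]+s*p[1],-s*p[0]+c*p[1],p[2]]
A=np.vstack(A)
# prior to regularise
P,res,rk,sv=np.linalg.lstsq(np.vstack([A,1e-3*np.eye(8)]),np.r_[B,np.zeros(8)],rcond=None)
if __name__=='__main__': print(P.round(1),np.abs(A@P-B).max().round(2),sv.round(3))
def fk(q):
    f,l,z=basis(q)@P; c,s=np.cos(q[0]),np.sin(q[0]); return np.array([c*f-s*l,s*f+c*l,z])
def axis(q):
    j1,j2,j3,j4,j5=q; t=j2-j3+j4; f=np.cos(t)*np.cos(j5); l=np.sin(j5); z=-np.sin(t)*np.cos(j5)
    c,s=np.cos(j1),np.sin(j1); return np.array([c*f-s*l,s*f+c*l,z])
LO=np.array([-2.99,-.84,-1.1,-1.84,-1.51]);HI=np.array([2.99,1.86,1.16,2.11,1.56])
def ik(p,ax,q0=(.3,0,0,.8,.1)):
    s=least_squares(lambda q:np.r_[(fk(q)-p)/100,axis(q)-ax],np.clip(q0,LO+.01,HI-.01),bounds=(LO,HI))
    return s.x,np.abs(fk(s.x)-p).max(),np.abs(axis(s.x)-ax).max()
E
python3 kin.py; python3 -c "
from kin import *
for p,q in D: print((fk(q)-p).round(1), axis(q).round(3))"
```

```text
[ -0.6 337.1 551.1  44.9 137.6 304.  129.5 296.4] 0.42 [6.206 3.996 2.829 1.039 0.544 0.277 0.201 0.148]
[-0.3 -0.1 -0.4] [-0.     0.001 -1.   ]
[ 0.1 -0.1  0.1] [-0.  0. -1.]
[-0.3 -0.   0. ] [-0. -0. -1.]
[ 0.3 -0.1 -0.1] [ 0.001  0.    -1.   ]
[-0.1  0.2 -0.1] [-0.002 -0.    -1.   ]
[-0.1  0.1  0. ] [-0. -0. -1.]
[0.1 0.2 0. ] [ 0.001  0.    -1.   ]
[-0.2 -0.1  0.3] [ 0.764  0.41  -0.499]
```

```bash
python3 - <<'E'
from kin import *
jar=np.array([473,271,60.])
def ax(az,phi):
    a,f=np.radians([az,phi]); return np.array([np.cos(f)*np.cos(a),np.cos(f)*np.sin(a),-np.sin(f)])
for az in(28,118,-62,208):
  for phi in(60,45,30,15,0):
    t=ax(az,phi); best=min((ik(jar+18.7*t,t,q0) for q0 in((.3,0,0,.8,.1),(.6,.3,.3,1.5,1),(0,.3,.3,1.5,-1))),key=lambda s:s[1]/100+s[2])
    print(az,phi,best[0].round(2),round(best[1],1),round(best[2],3))
E
```

```text
28 60 [ 0.2  -0.73 -1.03  0.76  0.14] 0.0 0.0
28 45 [ 0.18 -0.82 -1.1   0.72  0.19] 3.7 0.138
28 30 [ 0.13 -0.81 -1.1   0.71  0.29] 8.3 0.307
28 15 [-0.29 -0.49 -1.1   0.65  1.12] 8.2 0.472
28 0 [ 0.45  0.65 -1.1  -1.84 -0.28] 12.4 0.3
118 60 [ 0.03  0.18 -0.25  1.39  0.46] 0.0 0.0
118 45 [-0.06  0.37 -0.14  1.55  0.65] 0.0 0.0
118 30 [-0.13  0.61  0.02  1.76  0.78] 0.0 0.0
118 15 [-0.17  0.9   0.2   2.04  0.87] 0.0 0.0
118 0 [-0.2   0.95  0.18  2.11  0.94] 1.8 0.151
-62 60 [ 0.54  0.11 -0.31  1.18 -0.52] 0.0 0.0
-62 45 [ 0.65  0.27 -0.23  1.23 -0.77] 0.0 0.0
-62 30 [ 0.72  0.49 -0.09  1.38 -1.  ] 0.0 0.0
-62 15 [ 0.77  0.8   0.14  1.72 -1.19] 0.0 0.0
-62 0 [ 0.79  1.06  0.32  2.11 -1.29] 0.7 0.079
208 60 [ 0.32  0.66  0.34  1.76 -0.08] 0.0 0.0
208 45 [ 0.34  1.04  0.76  2.07 -0.11] 0.0 0.0
208 30 [ 0.34  1.07  0.79  2.11 -0.12] 3.6 0.178
208 15 [ 0.35  1.06  0.77  2.11 -0.13] 7.3 0.411
208 0 [ 0.35  1.05  0.75  2.11 -0.15] 10.5 0.664
```

```bash
cat >> kin.py <<'E'
def rotm(q):
    j1,j2,j3,j4,j5,j6=q; t=j2-j3+j4; c1,s1=np.cos(j1),np.sin(j1)
    f=np.array([c1,s1,0]);l=np.array([-s1,c1,0]);z=np.array([0,0,1.])
    tt=np.cos(t)*f-np.sin(t)*z; n=np.sin(t)*f+np.cos(t)*z
    x=np.cos(j5)*tt+np.sin(j5)*l; lp=-np.sin(j5)*tt+np.cos(j5)*l
    y=np.cos(j6)*lp+np.sin(j6)*n
    return np.stack([x,y,np.cross(x,y)],1)
LO6=np.r_[LO,-3.1];HI6=np.r_[HI,3.1]
LO6[1]=-.8
def ik6(p,M,q0):
    def e(q):
        return np.r_[(fk(q[:5])-p)/100,(rotm(q)-M).ravel()]
    s=least_squares(e,np.clip(q0,LO6+.01,HI6-.01),bounds=(LO6,HI6)); return s.x,np.abs(s.fun).max()
def ax(az,phi):
    a,f=np.radians([az,phi]); return np.array([np.cos(f)*np.cos(a),np.cos(f)*np.sin(a),-np.sin(f)])
def best(p,M,seeds=None):
    S=[(j1,j2,.0,1.3,j5,j6) for j1 in(-.3,.4,.8) for j2 in(.2,.7) for j5 in(-.9,0,.9) for j6 in(-2.5,-1,0,1,2.5)]
    o=None
    for q0 in (seeds or S):
        q,e=ik6(p,M,q0)
        if o is None or e<o[1]: o=(q,e)
        if e<1e-4: break
    return o
def M_of(t,up=1):   # jaws horizontal; camera on top (z_tool down) if up=1
    y=np.cross(t,[0,0,1.]); y/=np.linalg.norm(y)   # then z=x×y points ?
    z=np.cross(t,y)
    if z[2]*up>0: y=-y
    return np.stack([t,y,np.cross(t,y)],1)
E
python3 - <<'E'
from kin import *
from h import R
s=[.211,-.842,-.977,.405,.243,2.992]; print(rotm(s).round(3), R.from_rotvec([2.825,.713,-.755]).as_matrix().round(3))
jar=np.array([473,271,60.])
for az in(118,-62):
  for phi in(45,30,20):
   for up in(1,-1):
    t=ax(az,phi); M=M_of(t,up); q,e=best(jar+18.7*t,M); print('grasp',az,phi,up,q.round(2),round(e,4))
for pm in((653,130,60.),):
  for az in(118,-62,-100,90,28,60):
   for phi in(45,30):
    for up in(1,):
     t=ax(az,phi); M=M_of(t,up); q,e=best(np.array(pm)+18.7*t,M); print('mat',az,phi,up,q.round(2),round(e,4))
E
```

```text
[[ 0.764  0.475 -0.437]
 [ 0.41  -0.88  -0.241]
 [-0.499  0.006 -0.867]] [[ 0.763  0.476 -0.438]
 [ 0.41  -0.88  -0.242]
 [-0.5    0.005 -0.866]]
grasp 118 45 1 [-0.06  0.37 -0.14  1.55  0.65  0.85] 0.0
grasp 118 45 -1 [-0.06  0.37 -0.14  1.55  0.65 -2.29] 0.0
grasp 118 30 1 [-0.13  0.61  0.02  1.76  0.78  0.61] 0.0
grasp 118 30 -1 [-0.13  0.61  0.02  1.76  0.78 -2.53] 0.0
grasp 118 20 1 [-0.16  0.8   0.14  1.94  0.85  0.42] 0.0
grasp 118 20 -1 [-0.16  0.8   0.14  1.94  0.85 -2.72] 0.0
grasp -62 45 1 [ 0.65  0.27 -0.23  1.23 -0.77 -1.35] 0.0
grasp -62 45 -1 [ 0.65  0.27 -0.23  1.23 -0.77  1.79] 0.0
grasp -62 30 1 [ 0.72  0.49 -0.09  1.38 -1.   -1.12] 0.0
grasp -62 30 -1 [ 0.72  0.49 -0.09  1.38 -1.    2.02] 0.0
grasp -62 20 1 [ 0.76  0.68  0.05  1.57 -1.13 -0.89] 0.0
grasp -62 20 -1 [ 0.76  0.68  0.05  1.57 -1.13  2.25] 0.0
mat 118 45 1 [-0.24  0.95  0.66  1.86  0.56  0.67] 0.0
mat 118 30 1 [-0.29  1.2   0.91  2.11  0.68  0.5 ] 0.031
mat -62 45 1 [ 0.3   0.28 -0.22  0.89 -0.77 -1.83] 0.0
mat -62 30 1 [ 0.37  0.36 -0.24  0.77 -1.04 -1.8 ] 0.0
mat -100 45 1 [ 0.27  0.91  0.62  1.69 -0.69 -0.97] 0.0
mat -100 30 1 [ 0.33  1.27  1.03  2.02 -0.86 -0.74] 0.0
mat 90 45 1 [-0.31  0.52  0.08  1.42  0.74  1.15] 0.0
mat 90 30 1 [-0.37  0.72  0.21  1.62  0.94  0.91] 0.0
mat 28 45 1 [-0.2  -0.38 -0.9   0.38  0.47  2.61] 0.0
mat 28 30 1 [-0.27 -0.44 -1.1   0.04  0.65  2.67] 0.019
mat 60 45 1 [-0.32  0.04 -0.49  0.84  0.76  1.86] 0.0
mat 60 30 1 [-0.4   0.07 -0.57  0.72  1.03  1.81] 0.0
```

```bash
python3 - <<'E'
from kin import *
from scipy.spatial.transform import Rotation as R
M0=M_of(ax(118,30)); a=M0.T@[0,0,1.]
print(M0.round(3))
for az in(118,100,90,80):
  for phi in(30,20,10):
    for rho in(135,150,165):
      t=ax(az,phi); M=R.from_rotvec(-t*np.radians(rho)).as_matrix()@M_of(t)
      ja=M@a; pin=np.array([494,70,80])-39*ja
      q,e=best(pin+18.7*t,M,[(-.4,.6,0,1.76,.8,-2),(-.4,.3,0,1.5,.8,-2.8)]); print(az,phi,rho,'ja',ja.round(2),'pin',pin.round(),q.round(2),round(e,3))
E
```

```text
[[-0.407  0.883  0.235]
 [ 0.765  0.469 -0.441]
 [-0.5   -0.    -0.866]]
118 30 135 ja [-0.19 -0.94 -0.28] pin [502. 107.  91.] [-0.39  0.72  0.21  1.98  0.59 -1.96] 0.0
118 30 150 ja [-0.   -0.92 -0.4 ] pin [494. 106.  96.] [-0.39  0.7   0.18  1.98  0.58 -2.23] 0.0
118 30 165 ja [ 0.2  -0.86 -0.47] pin [486. 103.  99.] [-0.4   0.67  0.15  1.98  0.58 -2.49] 0.0
118 20 135 ja [-0.22 -0.89 -0.4 ] pin [503. 105.  96.] [-0.41  0.86  0.3   2.11  0.63 -2.07] 0.026
118 20 150 ja [-0.04 -0.84 -0.53] pin [496. 103. 101.] [-0.42  0.83  0.27  2.11  0.62 -2.34] 0.024
118 20 165 ja [ 0.16 -0.77 -0.62] pin [488. 100. 104.] [-0.43  0.81  0.24  2.11  0.62 -2.61] 0.022
118 10 135 ja [-0.26 -0.82 -0.52] pin [504. 102. 100.] [-0.45  0.83  0.23  2.11  0.69 -2.1 ] 0.155
118 10 150 ja [-0.09 -0.75 -0.65] pin [498.  99. 105.] [-0.46  0.81  0.21  2.11  0.68 -2.36] 0.151
118 10 165 ja [ 0.1  -0.67 -0.74] pin [490.  96. 109.] [-0.47  0.79  0.19  2.11  0.67 -2.63] 0.15
100 30 135 ja [-0.47 -0.83 -0.28] pin [513. 103.  91.] [-0.48  0.53 -0.04  1.81  0.76 -1.78] 0.0
100 30 150 ja [-0.29 -0.87 -0.4 ] pin [505. 10
[... 1762 characters left out ...]
-0.38  1.55  0.93 -1.73] 0.0
80 30 165 ja [-0.37 -0.8  -0.47] pin [508. 101.  99.] [-0.57  0.19 -0.4   1.56  0.93 -2.  ] 0.0
80 20 135 ja [-0.72 -0.56 -0.4 ] pin [522.  92.  96.] [-0.61  0.43 -0.26  1.73  1.02 -1.72] 0.0
80 20 150 ja [-0.55 -0.64 -0.53] pin [516.  95. 101.] [-0.61  0.41 -0.29  1.74  1.02 -1.98] 0.0
80 20 165 ja [-0.35 -0.71 -0.62] pin [508.  98. 104.] [-0.61  0.38 -0.31  1.74  1.02 -2.25] 0.0
80 10 135 ja [-0.71 -0.48 -0.52] pin [522.  89. 100.] [-0.64  0.65 -0.15  1.96  1.08 -2.02] 0.0
80 10 150 ja [-0.53 -0.54 -0.65] pin [515.  91. 105.] [-0.64  0.63 -0.17  1.97  1.08 -2.29] 0.0
80 10 165 ja [-0.33 -0.59 -0.74] pin [507.  93. 109.] [-0.65  0.6  -0.2   1.97  1.07 -2.55] 0.0
```

```bash
python3 - <<'E'
from kin import *
from scipy.spatial.transform import Rotation as R
print('stage');q=(.28,0,0,1.6,0,1.3)
for z in (200,):
  for phi in(90,80,70,60,50,40,30,20):
    t=ax(118,phi); y=np.array([.883,.469,0]); M=np.stack([t,y,np.cross(t,y)],1); M,_=np.linalg.qr(M) if 0 else (M,0)
    q,e=ik6(np.array([473,271,z])+18.7*t,M,q); print(phi,(np.array([473,271,z])+18.7*t).round(),q.round(2),round(e,4))
for z in(150,100,60):
    q,e=ik6(np.array([473,271,z])+18.7*t,M,q); print(z,q.round(2),round(e,4))
for az in(118,105,90,75,60):
    for p in((653,125,60),(653,115,60)):
        t=ax(az,20); q2,e=best(np.array(p)+18.7*t,M_of(t),[(-.3,.6,0,1.76,.8,.6)]); print('mat',az,p,q2.round(2),round(e,4))
E
```

```text
stage
90 [473. 271. 181.] [ 0.28 -0.07 -0.17  1.47 -0.    1.36] 0.0002
80 [471. 274. 182.] [ 0.19 -0.04 -0.15  1.51  0.17  1.27] 0.0002
70 [470. 277. 182.] [ 0.1   0.01 -0.13  1.57  0.32  1.17] 0.0001
60 [469. 279. 184.] [ 0.03  0.08 -0.09  1.65  0.46  1.05] 0.0001
50 [467. 282. 186.] [-0.04  0.18 -0.05  1.74  0.59  0.92] 0.0002
40 [466. 284. 188.] [-0.09  0.31  0.01  1.85  0.7   0.78] 0.0002
30 [465. 285. 191.] [-0.13  0.45  0.07  1.98  0.78  0.61] 0.0002
20 [465. 287. 194.] [-0.16  0.57  0.11  2.11  0.85  0.45] 0.0165
150 [-0.16  0.66  0.13  2.06  0.85  0.42] 0.0003
100 [-0.16  0.74  0.13  1.99  0.85  0.42] 0.0003
60 [-0.16  0.8   0.14  1.94  0.85  0.42] 0.0003
mat 118 (653, 125, 60) [-0.32  1.18  0.82  2.11  0.76  0.45] 0.1211
mat 118 (653, 115, 60) [-0.34  1.17  0.82  2.11  0.75  0.45] 0.1256
mat 105 (653, 125, 60) [-0.36  1.16  0.74  2.11  0.88  0.48] 0.0223
mat 105 (653, 115, 60) [-0.38  1.16  0.73  2.11  0.87  0.47] 0.0275
mat 90 (653, 125, 60) [-0.41  0.91  0.36  1.85  1.04  0.67] 0.0
mat 90 (653, 115, 60) [-0.42  0.92  0.37  1.87  1.03  0.65] 0.0
mat 75 (653, 125, 60) [-0.44  0.57 -0.08  1.38  1.18  1.08] 0.0
mat 75 (653, 115, 60) [-0.46  0.59 -0.06  1.41  1.17  1.04] 0.0
mat 60 (653, 125, 60) [-0.45  0.15 -0.59  0.64  1.21  1.78] 0.0
mat 60 (653, 115, 60) [-0.47  0.17 -0.57  0.69  1.22  1.73] 0.0
```

```bash
python3 -m inch '{"gripper":[1,1,1,1,1,1,1,1,1,1,1,1],"linear":[[0,-0.01,0],[0,-0.02,0],[0,-0.03,0],[-0.01,-0.04,0],[-0.02,-0.045,0],[-0.04,-0.05,0],[-0.06,-0.055,0],[-0.08,-0.06,0],[-0.1,-0.065,0],[-0.12,-0.068,0],[-0.13,-0.07,-0.02],[-0.14,-0.07,-0.04]],"rot":[[-3.05,5.74,0],[-6.1,11.5,0],[-9.15,17.2,0],[-12.2,23,0],[-15.2,28.7,0],[-18.3,34.4,0],[-21.3,40.2,0],[-24.4,45.9,0],[-28.1,53,0],[-28.1,53,0],[-28.1,53,0],[-28.1,53,0]]}'
python3 -m inch '{"gripper":[1,1,1,1,1,1,1,1,1,1,1,1],"linear":[[0,0,0],[0,0,0],[0,0,0],[0,0,0],[0,0,0],[0,0,0],[0,0,0],[0,0,0],[0,0,0],[0,0,0],[0,0,0],[0,0,0]],"rot":[[0,0,7],[0,0,14],[0,0,21],[0,0,28],[0,0,35],[0,0,42],[0,0,49],[0,0,56],[0,0,63],[0,0,70],[0,0,77],[0,0,84]]}'
python3 -c "
from h import *
s=st()
t=np.array([0,0,-1.]);y=np.array([np.cos(np.radians(28)),np.sin(np.radians(28)),0]);M=np.stack([t,y,np.cross(t,y)],1)
print((R.from_matrix(M)*R.from_rotvec(s['tool_rot']).inv()).as_rotvec(degrees=True))"
```

```text
time_s: 12.87
position: [0.4723, 0.2683, 0.2272]
tool_rot: [1.936, 0.495, -1.955]
force: [0.6, 0.4, 0.4]
grip_width: 0.085
time_s: 13.87
position: [0.4718, 0.2681, 0.2279]
tool_rot: [0.905, 1.369, -0.92]
force: [0.5, -1.2, -0.1]
grip_width: 0.085
t 13.87 p [471.8 268.1 227.9] x [-0.004 -0.008 -1.   ] y [ 0.923  0.386 -0.007] yaw_y 22.7 j [ 0.28  -0.062 -0.078  1.562 -0.007  1.454] f [ 0.5 -1.2 -0.1] gw 85.0
[ 0.49483847 -0.20034229  5.30512238]
```

```bash
python3 -m inch '{"gripper":[1,1,1],"linear":[[0,-0.03,0],[0,-0.05,0],[0,-0.05,0]],"rot":[[0.5,-0.2,5.3],[0.5,-0.2,5.3],[0.5,-0.2,5.3]]}'
python3 -c "
from h import *
s=st();shot('wrist','wrist12')
a=cv2.imread('pics/wrist12.png');cv2.imwrite('pics/w12.png',cv2.resize(a[60:260,200:440],None,fx=3.3,fy=3))"
```

```text
time_s: 14.12
position: [0.4719, 0.2158, 0.2279]
tool_rot: [0.848, 1.399, -0.848]
force: [0.0, -0.9, 0.5]
grip_width: 0.0851
t 14.12 p [471.9 215.8 227.9] x [ 0. -0. -1.] y [ 0.886  0.463 -0.   ] yaw_y 27.6 j [ 0.177 -0.144 -0.154  1.561 -0.     1.266] f [ 0.  -0.9  0.5] gw 85.1
```

View pics/w12.png

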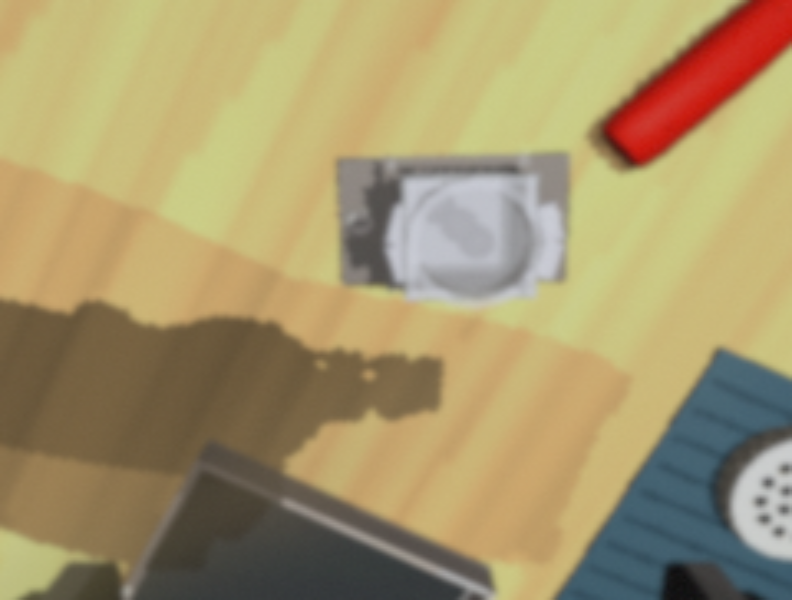

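```bash
python3 - <<'E'
from h import *
g=lambda u,v,z:(plane('wrist12',200+u/3.3,60+v/3,z)*1000).round(1)
print([g(*c,3e-3) for c in((338,160),(568,155),(341,284),(565,283))],np.mean([g(*c,3e-3) for c in((338,160),(568,155),(341,284),(565,283))],0))
print(g(475,240,.099), g(405,180,.079),g(535,175,.079),g(407,300,.079),g(535,298,.079))
E
```

```text
[array([420.5, 273. ,   3. ]), array([498. , 315.6,   3. ]), array([445. , 226.6,   3. ]), array([524.7, 268.6,   3. ])] [472.05 270.95   3.  ]
[471.6 272.3  99. ] [445.3 279.   79. ] [479.9 298.8  79. ] [464.9 243.2  79. ] [500.9 262.8  79. ]
```

```bash
python3 -m inch '{"gripper":[1,1,1,1,1,1,1,1,1,1,1,1],"linear":[[0,0.01,0],[0,0.02,0],[0,0.03,0],[-0.005,0.04,0],[-0.009,0.05,0],[-0.009,0.06,0],[-0.009,0.0725,0],[-0.009,0.0725,-0.01],[-0.009,0.0725,-0.03],[-0.009,0.0725,-0.05],[-0.009,0.0725,-0.06],[-0.009,0.0725,-0.06]],"rot":[[5.74,3.05,0],[11.5,6.1,0],[17.2,9.15,0],[23,12.2,0],[28.7,15.2,0],[34.4,18.3,0],[40.2,21.3,0],[45.9,24.4,0],[51.7,27.4,0],[57.4,30.5,0],[57.4,30.5,0],[57.4,30.5,0]]}'
python3 -c "
from h import *
s=st();shot('wrist','wrist13');shot('scene','scene13')
cv2.imwrite('pics/m13.png',cv2.resize(np.vstack([cv2.imread('pics/scene13.png'),cv2.imread('pics/wrist13.png')]),None,fx=.72,fy=.72))"
```

```text
time_s: 15.17
position: [0.4622, 0.2908, 0.1619]
tool_rot: [1.424, 2.365, -0.333]
force: [-0.8, 0.1, 1.2]
grip_width: 0.0855
t 15.17 p [462.2 290.8 161.9] x [-0.428  0.801 -0.419] y [ 0.885  0.465 -0.016] yaw_y 27.7 j [-0.139  0.554  0.084  2.007  0.824  0.54 ] f [-0.8  0.1  1.2] gw 85.5
```

View pics/m13.png

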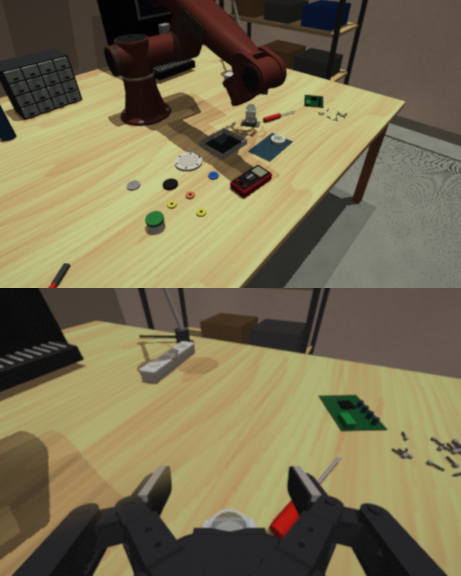

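```bash
python3 -m inch '{"gripper":[1,1,1],"linear":[[0,0,-0.02],[0,0,-0.03],[0,0,-0.03]],"rot":[[0,0,0],[0,0,0],[0,0,0]]}'
python3 -c "
from h import *
s=st();M=R.from_rotvec(s['tool_rot']).as_matrix(); print(s['joint_velocities'].round(3))
print('need',(np.array([472,271.5,60])+21*M[:,0]-s['position']*1000).round(1))
t=ax=np.array([-.4255,.8002,-.4226]); y=np.array([.8829,.4695,0]); N=np.stack([t,y,np.cross(t,y)],1); print((R.from_matrix(N)*R.from_matrix(M).inv()).as_rotvec(degrees=True))"
```

```text
time_s: 15.52
position: [0.4641, 0.2915, 0.1377]
tool_rot: [1.419, 2.353, -0.322]
force: [-1.4, -0.4, 0.6]
grip_width: 0.0857
t 15.52 p [464.1 291.5 137.7] x [-0.423  0.8   -0.427] y [ 0.885  0.466 -0.003] yaw_y 27.8 j [-0.137  0.575  0.073  1.96   0.824  0.539] f [-1.4 -0.4  0.6] gw 85.7
[-0.005  0.002  0.01   0.044  0.005 -0.005]
need [ -1.   -3.2 -86.7]
[ 0.30984508 -0.04372865  0.22302787]
```

```bash
python3 -m inch '{"gripper":[1,1,1,1,1,1,1],"linear":[[-0.001,-0.003,-0.02],[-0.001,-0.003,-0.04],[-0.001,-0.003,-0.06],[-0.001,-0.003,-0.075],[-0.001,-0.003,-0.087],[-0.001,-0.003,-0.087],[-0.001,-0.003,-0.087]],"rot":[[0,0,0],[0,0,0],[0,0,0],[0,0,0],[0,0,0],[0,0,0],[0,0,0]]}'
python3 -c "
from h import *
s=st();M=R.from_rotvec(s['tool_rot']).as_matrix()
print('need',(np.array([472,271.5,60])+21*M[:,0]-s['position']*1000).round(1))
shot('wrist','wrist14');shot('side','side14');shot('scene','scene14')
a=cv2.imread('pics/side14.png')[60:220,180:420];b=cv2.imread('pics/scene14.png')[80:240,240:480]
cv2.imwrite('pics/m14.png',np.vstack([cv2.resize(np.hstack([a,b]),None,fx=1.6,fy=1.6),cv2.resize(cv2.imread('pics/wrist14.png'),(768,340))[:,:]])[:600])"
```

```text
time_s: 16.1
position: [0.4629, 0.2881, 0.0496]
tool_rot: [1.422, 2.357, -0.324]
force: [-0.4, 0.1, -0.2]
grip_width: 0.0854
t 16.1 p [462.9 288.1  49.6] x [-0.424  0.801 -0.423] y [ 0.885  0.465 -0.007] yaw_y 27.7 j [-0.144  0.701  0.066  1.837  0.821  0.533] f [-0.4  0.1 -0.2] gw 85.4
need [0.2 0.2 1.5]
```

View pics/m14.png

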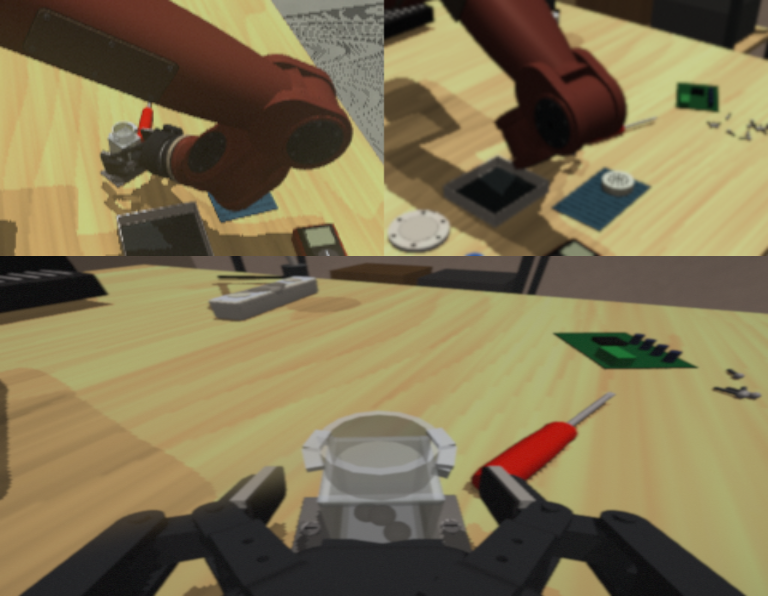

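```bash
python3 -m inch '{"gripper":[0.7,0.5,0.3,0.3,0.3,0.3,0.3,0.3],"linear":[[0,0,0],[0,0,0],[0,0,0],[0,0,0],[0,0,0],[0,0,0],[0,0,0],[0,0,0]],"rot":[[0,0,0],[0,0,0],[0,0,0],[0,0,0],[0,0,0],[0,0,0],[0,0,0],[0,0,0]]}' 50
python3 -m inch '{"gripper":[0.3,0.3,0.3,0.3,0.3,0.3,0.3,0.3],"linear":[[0,0,0.005],[0,0,0.01],[0,0,0.015],[0,0,0.02],[0,0,0.03],[0,0,0.045],[0,0,0.06],[0,0,0.06]],"rot":[[0,0,0],[0,0,0],[0,0,0],[0,0,0],[0,0,0],[0,0,0],[0,0,0],[0,0,0]]}'
python3 -c "
from h import *
s=st()
shot('wrist','wrist15');shot('side','side15')
a=cv2.imread('pics/side15.png')[60:220,180:420]
cv2.imwrite('pics/m15.png',np.vstack([cv2.resize(a,None,fx=1.6,fy=1.6),cv2.resize(cv2.imread('pics/wrist15.png')[100:],(384,180))])[:600])"
```

```text
time_s: 16.92
position: [0.4627, 0.288, 0.0491]
tool_rot: [1.423, 2.358, -0.324]
force: [-0.5, -1.9, 5.6]
grip_width: 0.0418
time_s: 17.58
position: [0.464, 0.2879, 0.1124]
tool_rot: [1.422, 2.354, -0.322]
force: [-0.7, 0.1, -2.0]
grip_width: 0.0416
t 17.58 p [464.  287.9 112.4] x [-0.422  0.801 -0.424] y [ 0.886  0.464 -0.004] yaw_y 27.7 j [-0.144  0.609  0.067  1.926  0.821  0.532] f [-0.7  0.1 -2. ] gw 41.6
```

View pics/m15.png

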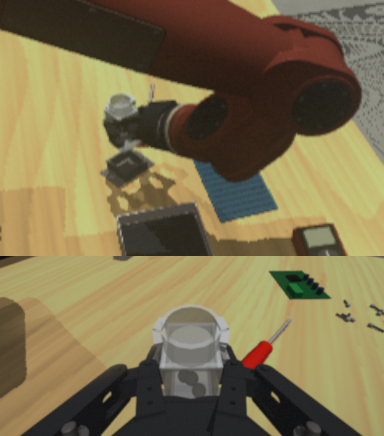

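```bash
python3 - <<'E'
from kin import *
from h import st,R
s=st(); M=R.from_rotvec(s['tool_rot']).as_matrix(); q=s['joints']; print('fk chk',(fk(q[:5])-s['position']*1000).round(1))
a=M.T@[0,0,1.]
# yaw -27.7+... to az 90
az=np.degrees(np.arctan2(M[1,0],M[0,0])); print('az',az)
Y=R.from_rotvec([0,0,np.radians(90-az)]).as_matrix(); M1=Y@M; t=M1[:,0]
Mf=R.from_rotvec(-t*np.radians(160)).as_matrix()@M1; ja=Mf@a
pin=np.array([492,82,78])-39*ja; print('ja',ja.round(2),'pin',pin.round(1),'t',t.round(3))
q1=q
for z in(130,pin[2]):
  for rho in(0,40,80,100,120,140,160):
    Mr=R.from_rotvec(-t*np.radians(rho)).as_matrix()@M1
    P=np.array([pin[0],pin[1],z])+21*t
    q1,e=ik6(P,Mr,q1); print(round(z),rho,P.round(1),q1.round(2),round(e,4),(Mr@a).round(2))
E
```

```text
t 17.68 p [463.2 287.9 109.6] x [-0.423  0.801 -0.424] y [ 0.885  0.465 -0.006] yaw_y 27.7 j [-0.144  0.612  0.065  1.923  0.821  0.532] f [-0.2  1.  -1. ] gw 41.5
fk chk [ 0.1  0.4 -0.3]
az 117.83947774852695
ja [-0.31 -0.74 -0.59] pin [504.1 111.  101.1] t [-0.     0.906 -0.424]
130 0 [504.1 130.1 121.1] [-0.53  0.38 -0.2   1.81  0.9   0.63] 0.0 [ 0. -0.  1.]
130 40 [504.1 130.1 121.1] [-0.53  0.38 -0.2   1.81  0.9  -0.07] 0.0 [-0.58 -0.09  0.81]
130 80 [504.1 130.1 121.1] [-0.53  0.38 -0.2   1.81  0.9  -0.76] 0.0 [-0.89 -0.32  0.32]
130 100 [504.1 130.1 121.1] [-0.53  0.38 -0.2   1.81  0.9  -1.11] 0.0 [-0.89 -0.45  0.04]
130 120 [504.1 130.1 121.1] [-0.53  0.38 -0.2   1.81  0.9  -1.46] 0.0 [-0.78 -0.58 -0.23]
130 140 [504.1 130.1 121.1] [-0.53  0.38 -0.2   1.81  0.9  -1.81] 0.0 [-0.58 -0.68 -0.45]
130 160 [504.1 130.1 121.1] [-0.53  0.38 -0.2   1.81  0.9  -2.16] 0.0 [-0.31 -0.74 -0.59]
101 0 [504.1 130.1  92.2] [-0.53  0.42 -0.21  1.76  0.9   0.63] 0.0 [ 0. -0.  1.]
101 40 [504.1 130.1  92.2] [-0.53  0.42 -0.21  1.76  0.9  -0.07] 0.0 [-0.58 -0.09  0.81]
101 80 [504.1 130.1  92.2] [-0.53  0.42 -0.21  1.76  0.9  -0.76] 0.0 [-0.89 -0.32  0.32]
101 100 [504.1 130.1  92.2] [-0.53  0.42 -0.21  1.76  0.9  -1.11] 0.0 [-0.89 -0.45  0.04]
101 120 [504.1 130.1  92.2] [-0.53  0.42 -0.21  1.76  0.9  -1.46] 0.0 [-0.78 -0.58 -0.23]
101 140 [504.1 130.1  92.2] [-0.53  0.42 -0.21  1.76  0.9  -1.81] 0.0 [-0.58 -0.68 -0.45]
101 160 [504.1 130.1  92.2] [-0.53  0.42 -0.21  1.76  0.9  -2.16] 0.0 [-0.31 -0.74 -0.59]
```

```bash
python3 -m inch '{"gripper":[0.3,0.3,0.3,0.3,0.3,0.3,0.3,0.3,0.3,0.3,0.3,0.3],"linear":[[0.006,-0.012,0],[0.013,-0.03,0],[0.02,-0.045,0],[0.027,-0.062,0],[0.034,-0.08,0],[0.041,-0.097,0],[0.048,-0.114,0],[0.055,-0.13,0],[0.062,-0.145,0],[0.067,-0.158,0],[0.067,-0.158,0],[0.067,-0.158,-0.01]],"rot":[[0,0,-3],[0,0,-6],[0,0,-9],[0,0,-12],[0,0,-15],[0,0,-18],[0,0,-21],[0,0,-24],[0,0,-26],[0,0,-28],[0,0,-28],[0,0,-28]]}'
python3 -m inch '{"gripper":[0.3,0.3],"linear":[[0,0,-0.005],[0,0,-0.005]],"rot":[[0,0,0],[0,0,0]]}'
python3 -c "
from h import *
s=st()
shot('wrist','wrist16');shot('side','side16');shot('scene','scene16')
a=cv2.imread('pics/side16.png')[80:280,180:480];b=cv2.imread('pics/scene16.png')[80:280,180:480]
cv2.imwrite('pics/m16.png',np.vstack([cv2.resize(np.hstack([a,b]),(768,256)),cv2.resize(cv2.imread('pics/wrist16.png')[50:],(560,300),)[:,:].copy() if 0 else cv2.resize(cv2.imread('pics/wrist16.png')[50:],(768,340))]))"
```

```text
time_s: 18.68
position: [0.5302, 0.1293, 0.0994]
tool_rot: [1.987, 1.977, -0.447]
force: [0.8, 0.0, -1.3]
grip_width: 0.0417
time_s: 18.85
position: [0.5285, 0.1311, 0.092]
tool_rot: [1.986, 1.983, -0.449]
force: [-1.5, 0.1, -1.9]
grip_width: 0.0412
t 18.85 p [528.5 131.1  92. ] x [-0.001  0.907 -0.422] y [ 1.    -0.004 -0.01 ] yaw_y -0.2 j [-0.505  0.481 -0.132  1.764  0.916  0.662] f [-1.5  0.1 -1.9] gw 41.2
```

View pics/m16.png

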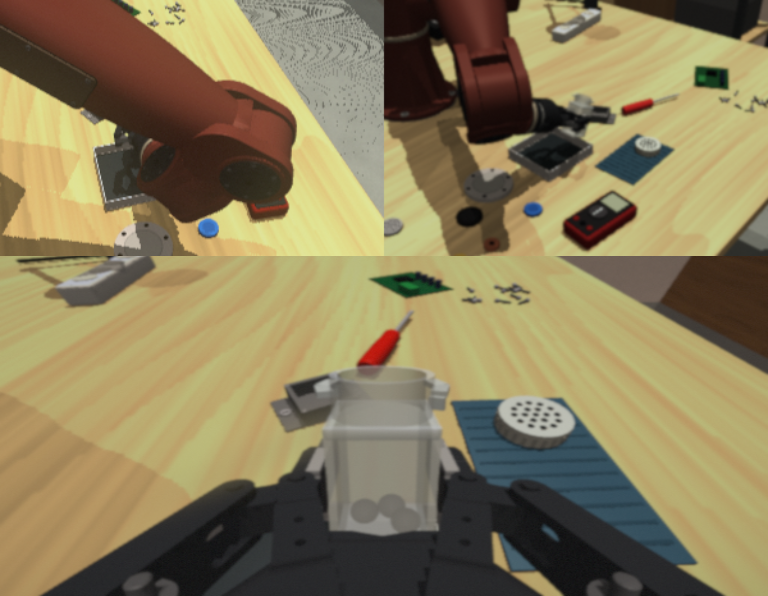

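```bash
python3 -m inch '{"gripper":[0.3,0.3,0.3,0.3,0.3,0.3,0.3,0.3,0.3,0.3,0.3,0.3],"linear":[[0,0,0],[0,0,0],[0,0,0],[0,0,0],[0,0,0],[0,0,0],[0,0,0],[0,0,0],[0,0,0],[0,0,0],[0,0,0],[0,0,0]],"rot":[[0,-6.35,2.95],[0,-12.7,5.9],[0,-19,8.9],[0,-25.4,11.8],[0,-31.7,14.8],[0,-38.1,17.7],[0,-44.4,20.7],[0,-50.8,23.6],[0,-57.1,26.6],[0,-63.5,29.5],[0,-69.8,32.5],[0,-76.2,35.4]]}'
python3 -m inch '{"gripper":[0.3,0.3,0.3,0.3,0.3,0.3,0.3,0.3,0.3,0.3,0.3,0.3],"linear":[[0,0,0],[0,0,0],[0,0,0],[0,0,0],[0,0,0],[0,0,0],[0,0,0],[0,0,0],[0,0,0],[0,0,0],[0,0,0],[0,0,0]],"rot":[[0,-2.7,1.3],[0,-5.4,2.5],[0,-8.2,3.8],[0,-10.9,5.1],[0,-13.6,6.3],[0,-16.3,7.6],[0,-19,8.9],[0,-21.8,10.1],[0,-24.5,11.4],[0,-27.2,12.7],[0,-29.9,13.9],[0,-32.7,15.2]]}'
python3 -c "
from h import *
s=st()
shot('wrist','wrist17');shot('side','side17');shot('scene','scene17')
a=cv2.imread('pics/side17.png')[80:280,180:480];b=cv2.imread('pics/scene17.png')[80:280,180:480]
cv2.imwrite('pics/m17.png',np.vstack([cv2.resize(np.hstack([a,b]),(768,256)),cv2.resize(cv2.imread('pics/wrist17.png')[50:],(768,340))]))"
```

```text
time_s: 20.0
position: [0.5296, 0.1304, 0.094]
tool_rot: [0.966, 1.441, 0.816]
force: [0.5, -0.1, -2.2]
grip_width: 0.0416
time_s: 21.0
position: [0.5297, 0.1304, 0.094]
tool_rot: [0.485, 1.076, 1.173]
force: [0.5, 0.4, -1.1]
grip_width: 0.0416
t 21.0 p [529.7 130.4  94. ] x [-0.     0.908 -0.419] y [-0.496  0.364  0.788] yaw_y 143.7 j [-0.505  0.484 -0.126  1.771  0.918 -1.442] f [ 0.5  0.4 -1.1] gw 41.6
```

View pics/m17.png

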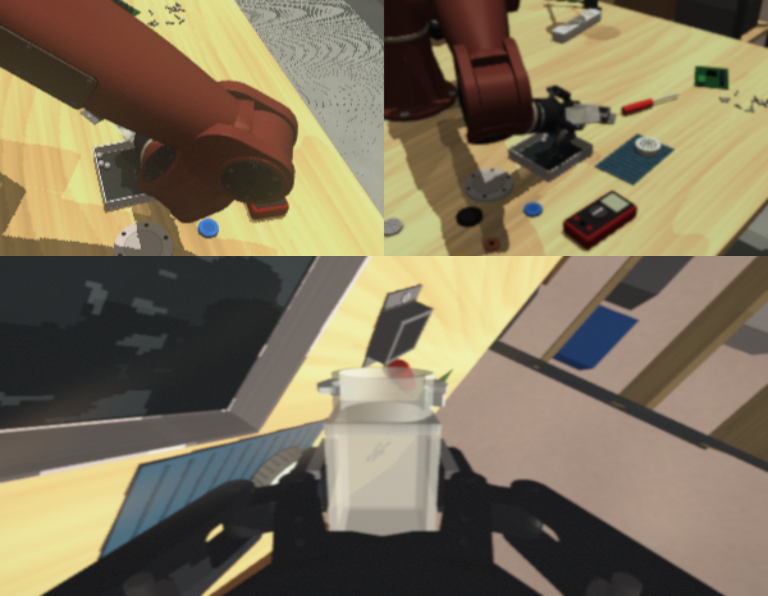

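```bash
python3 -m inch '{"gripper":[0.3,0.3,0.3,0.3,0.3,0.3,0.3,0.3,0.3,0.3,0.3,0.3],"linear":[[0,0,0],[0,0,0],[0,0,0],[0,0,0],[0,0,0],[0,0,0],[0,0,0],[0,0,0],[0,0,0],[0,0,0],[0,0,0],[0,0,0]],"rot":[[0,-4.5,2.1],[0,-9,4.2],[0,-13.6,6.3],[0,-18,8.4],[0,-22.7,10.5],[0,-27.2,12.7],[0,-31.7,14.8],[0,-31.7,14.8],[0,-31.7,14.8],[0,-31.7,14.8],[0,-31.7,14.8],[0,-31.7,14.8]]}'
python3 -c "
from h import *
s=st()
shot('wrist','wrist18');shot('side','side18');shot('scene','scene18')
a=cv2.imread('pics/side18.png')[160:260,230:380];b=cv2.imread('pics/scene18.png')[160:260,230:380]
cv2.imwrite('pics/m18.png',np.vstack([cv2.resize(np.hstack([a,b]),(768,256)),cv2.resize(cv2.imread('pics/wrist18.png')[50:],(768,340))]))"
```

```text
time_s: 22.15
position: [0.5296, 0.13, 0.0938]
tool_rot: [0.01, 0.669, 1.424]
force: [-0.1, 0.4, -1.5]
grip_width: 0.0415
t 22.15 p [529.6 130.   93.8] x [-0.002  0.908 -0.42 ] y [-0.902  0.179  0.392] yaw_y 168.8 j [-0.505  0.486 -0.124  1.772  0.916 -2.049] f [-0.1  0.4 -1.5] gw 41.5
```

View pics/m18.png

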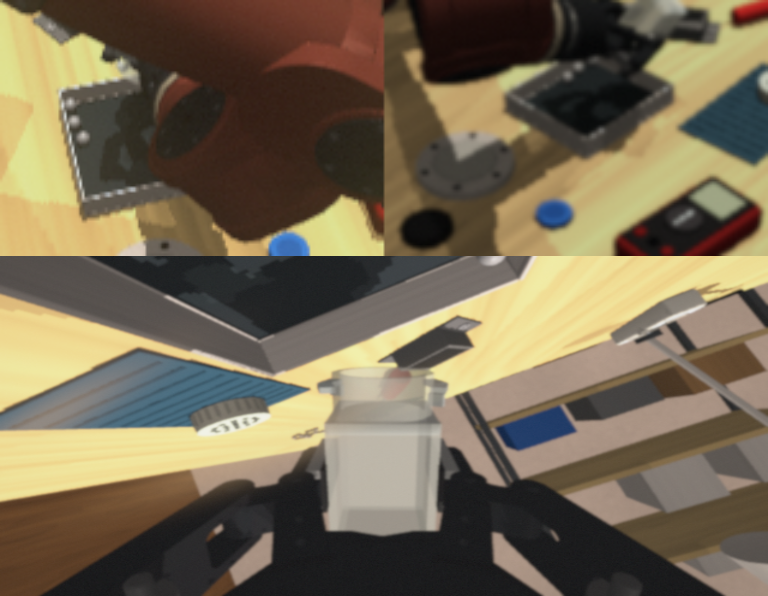

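```bash
python3 -m inch '{"gripper":[0.3,0.3,0.3,0.3,0.3,0.3,0.3,0.3,0.3,0.3,0.3,0.3],"linear":[[0,0,0.003],[0,0,0.006],[0,0,0.01],[0,0,0.015],[0,0,0.02],[0,0,0.02],[0,0,0.02],[0,0,0.02],[0,0,0.02],[0,0,0.02],[0,0,0.02],[0,0,0.02]],"rot":[[0,6.35,-2.95],[0,12.7,-5.9],[0,19,-8.9],[0,25.4,-11.8],[0,31.7,-14.8],[0,38.1,-17.7],[0,44.4,-20.7],[0,50.8,-23.6],[0,57.1,-26.6],[0,63.5,-29.5],[0,69.8,-32.5],[0,76.2,-35.4]]}'
python3 -m inch '{"gripper":[0.3,0.3,0.3,0.3,0.3,0.3,0.3,0.3,0.3,0.3,0.3,0.3],"linear":[[0,0,0],[0,0,0],[0,0,0],[0,0,0],[0,0,0],[0,0,0],[0,0,0],[0,0,0],[0,0,0],[0,0,0],[0,0,0],[0,0,0]],"rot":[[0,6.35,-2.95],[0,12.7,-5.9],[0,19,-8.9],[0,25.4,-11.8],[0,31.7,-14.8],[0,38.1,-17.7],[0,44.4,-20.7],[0,50.8,-23.6],[0,57.1,-26.6],[0,64.4,-30],[0,64.4,-30],[0,64.4,-30]]}'
python3 -c "
from h import *
s=st()
shot('scene','scene19');shot('side','side19');shot('wrist','wrist19')
a=cv2.imread('pics/side19.png')[160:260,230:380];b=cv2.imread('pics/scene19.png')[160:260,230:380]
cv2.imwrite('pics/m19.png',np.vstack([cv2.resize(np.hstack([a,b]),(768,256),interpolation=cv2.INTER_CUBIC),cv2.resize(cv2.imread('pics/wrist19.png')[50:],(768,340))]))"
```

```text
time_s: 23.3
position: [0.5296, 0.13, 0.1138]
tool_rot: [1.146, 1.562, 0.653]
force: [0.3, -0.8, -0.9]
grip_width: 0.0414
time_s: 24.3
position: [0.5296, 0.13, 0.1138]
tool_rot: [1.988, 1.977, -0.445]
force: [-0.6, 0.4, -0.7]
grip_width: 0.0413
t 24.3 p [529.6 130.  113.8] x [ 0.004  0.906 -0.422] y [ 1.    -0.006 -0.005] yaw_y -0.4 j [-0.506  0.447 -0.129  1.796  0.918  0.661] f [-0.6  0.4 -0.7] gw 41.3
```

View pics/m19.png

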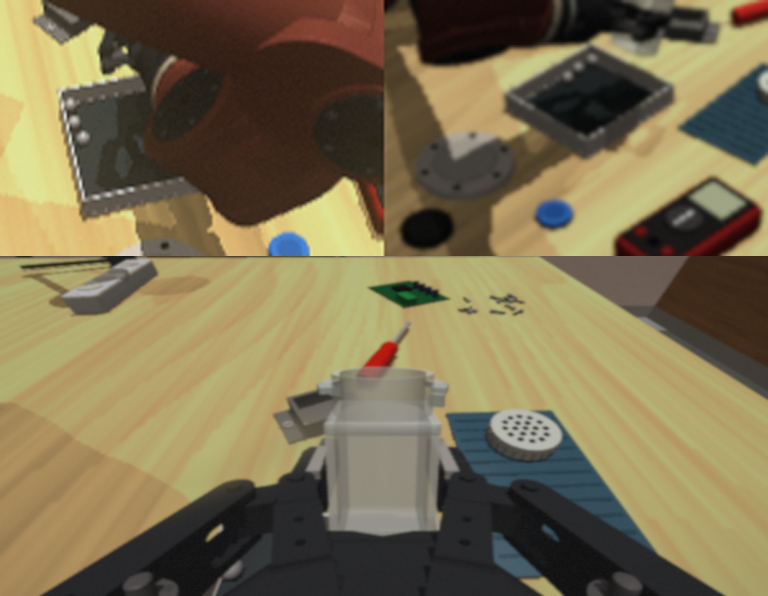

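```bash
python3 - <<'E'
from kin import *
from h import st,R
s=st(); M=R.from_rotvec(s['tool_rot']).as_matrix(); q=s['joints']
for P in((590,135,113),(653,141,113),(653,141,50),(653,141,150),(653,100,150)):
    q,e=ik6(np.array(P),M,q); print(P,q.round(2),round(e,4))
E
python3 -m inch '{"gripper":[0.3,0.3,0.3,0.3,0.3,0.3,0.3,0.3,0.3,0.3],"linear":[[0.015,0.002,0],[0.03,0.004,0],[0.045,0.005,0],[0.06,0.006,0],[0.075,0.007,0],[0.09,0.008,0],[0.105,0.009,0],[0.123,0.011,0],[0.123,0.011,-0.02],[0.123,0.011,-0.04]],"rot":[[0,0,0],[0,0,0],[0,0,0],[0,0,0],[0,0,0],[0,0,0],[0,0,0],[0,0,0],[0,0,0],[0,0,0]]}'
python3 -m inch '{"gripper":[0.3,0.3,0.3],"linear":[[0,0,-0.01],[0,0,-0.02],[0,0,-0.02]],"rot":[[0,0,0],[0,0,0],[0,0,0]]}'
python3 -c "
from h import *
s=st()
shot('scene','scene20');shot('wrist','wrist20')
b=cv2.imread('pics/scene20.png')[120:260,280:490]
cv2.imwrite('pics/m20.png',np.vstack([cv2.resize(b,(420,280),interpolation=cv2.INTER_CUBIC),cv2.resize(cv2.imread('pics/wrist20.png')[50:],(420,229))]))"
```

```text
t 24.45 p [529.6 130.  113.7] x [ 0.004  0.906 -0.422] y [ 1.    -0.006 -0.004] yaw_y -0.3 j [-0.506  0.447 -0.129  1.796  0.918  0.66 ] f [-0.   0.5 -1.4] gw 41.4
(590, 135, 113) [-0.45  0.58  0.06  1.8   0.96  0.73] 0.0
(653, 141, 113) [-0.4   0.73  0.28  1.81  0.99  0.8 ] 0.0
(653, 141, 50) [-0.4   0.81  0.28  1.72  0.99  0.8 ] 0.0
(653, 141, 150) [-0.4   0.69  0.3   1.87  0.99  0.8 ] 0.0
(653, 100, 150) [-0.46  0.75  0.36  1.94  0.95  0.72] 0.0
time_s: 25.28
position: [0.6539, 0.1409, 0.0741]
tool_rot: [1.986, 1.975, -0.443]
force: [-0.9, -1.2, -1.7]
grip_width: 0.0412
time_s: 25.53
position: [0.6516, 0.1413, 0.0518]
tool_rot: [1.989, 1.98, -0.449]
force: [-0.3, -0.2, -1.8]
grip_width: 0.0415
t 25.53 p [651.6 141.3  51.8] x [ 0.003  0.907 -0.422] y [ 1.    -0.007 -0.009] yaw_y -0.4 j [-0.399  0.809  0.272  1.727  0.991  0.799] f [-0.3 -0.2 -1.8] gw 41.5
```

View pics/m20.png

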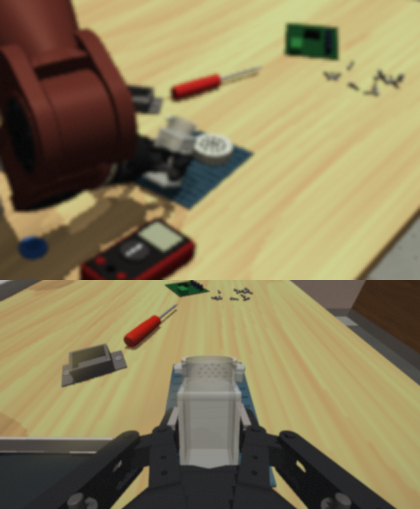

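```bash
python3 -m inch '{"gripper":[0.3,0.3,0.3],"linear":[[0,0,-0.001],[0,0,-0.002],[0,0,-0.002]],"rot":[[0,0,0],[0,0,0],[0,0,0]]}'; python3 -m inch '{"gripper":[0.3,0.3],"linear":[[0,0,-0.0015],[0,0,-0.0015]],"rot":[[0,0,0],[0,0,0]]}'
```

```text
time_s: 25.88
position: [0.6529, 0.1408, 0.0524]
tool_rot: [1.988, 1.977, -0.447]
force: [0.2, 0.1, -2.9]
grip_width: 0.0416
time_s: 26.05
position: [0.6527, 0.1409, 0.0503]
tool_rot: [1.989, 1.977, -0.447]
force: [-0.8, -0.5, -1.5]
grip_width: 0.0416
```

```bash
python3 -m inch '{"gripper":[0.3,0.3],"linear":[[0,0,-0.0015],[0,0,-0.0015]],"rot":[[0,0,0],[0,0,0]]}';python3 -m inch '{"gripper":[0.3,0.3],"linear":[[0,0,-0.001],[0,0,-0.001]],"rot":[[0,0,0],[0,0,0]]}'
```

```text
time_s: 26.22
position: [0.6526, 0.141, 0.0486]
tool_rot: [1.989, 1.978, -0.448]
force: [0.2, 0.1, -1.2]
grip_width: 0.0414
time_s: 26.38
position: [0.6527, 0.141, 0.0483]
tool_rot: [1.99, 1.978, -0.447]
force: [-2.0, -1.0, 3.5]
grip_width: 0.0416
```

```bash
python3 -m inch '{"gripper":[0.5,0.55,0.65,0.8,0.8,0.8,0.8,0.8,0.8,0.8,0.8,0.8],"linear":[[0,0,0],[0,0,0],[0,0,0],[0,0,0],[0,-0.009,0.004],[0,-0.018,0.008],[0,-0.036,0.017],[0,-0.054,0.025],[0,-0.073,0.035],[0,-0.091,0.055],[0,-0.1,0.085],[0,-0.1,0.12]],"rot":[[0,0,0],[0,0,0],[0,0,0],[0,0,0],[0,0,0],[0,0,0],[0,0,0],[0,0,0],[0,0,0],[0,0,0],[0,0,0],[0,0,0]]}'
python3 -c "
from h import *
s=st()
shot('scene','scene21');shot('wrist','wrist21');shot('side','side21')
b=cv2.imread('pics/scene21.png')[120:260,280:490]
cv2.imwrite('pics/m21.png',np.vstack([cv2.resize(b,(420,280),interpolation=cv2.INTER_CUBIC),cv2.resize(cv2.imread('pics/side21.png')[:],(420,260))]))"
```

```text
time_s: 27.38
position: [0.6522, 0.0378, 0.1677]
tool_rot: [1.993, 1.977, -0.449]
force: [1.1, -0.1, 0.0]
grip_width: 0.0681
t 27.38 p [652.2  37.8 167.7] x [ 0.006  0.907 -0.421] y [ 1.    -0.01  -0.009] yaw_y -0.6 j [-0.538  0.823  0.491  2.068  0.897  0.631] f [ 1.1 -0.1  0. ] gw 68.1
```

View pics/m21.png

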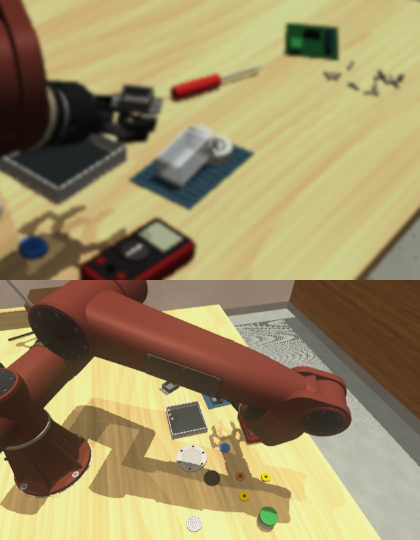

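View pics/wrist21.png

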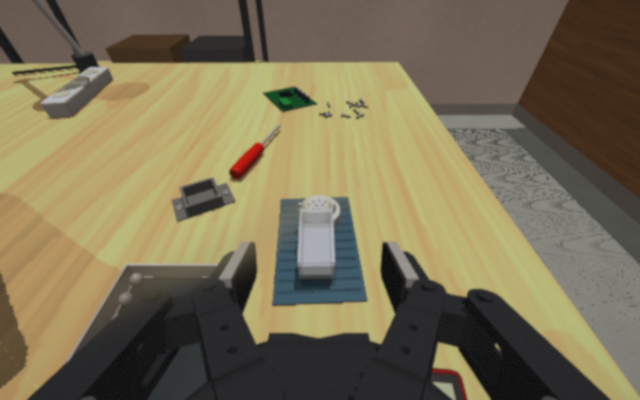

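```bash
python3 - <<'E'
from h import *
for f in('wrist21','scene21'):
    im,p=cloud(f); P=p.reshape(-1,3)*1000
    m=(P[:,0]>590)&(P[:,0]<720)&(P[:,1]>85)&(P[:,1]<290)&(P[:,2]>8)&(P[:,2]<120); Q=P[m]
    print(f,len(Q))
    for y0 in range(85,290,10):
        q=Q[(Q[:,1]>=y0)&(Q[:,1]<y0+10)]
        if len(q)>3: print(y0,len(q),'x',q[:,0].min().round(),q[:,0].max().round(),'z',np.percentile(q[:,2],[10,50,90,98]).round())
a=cv2.imread('pics/wrist21.png')[180:320,250:400]; cv2.imwrite('pics/w21.png',cv2.resize(a,None,fx=4,fy=4,interpolation=cv2.INTER_CUBIC))
E
```

```text
wrist21 2987
115 565 x 632.0 674.0 z [20. 39. 46. 46.]
125 379 x 633.0 674.0 z [12. 46. 48. 49.]
135 303 x 633.0 674.0 z [48. 49. 50. 51.]
145 277 x 633.0 674.0 z [50. 52. 53. 53.]
155 272 x 633.0 674.0 z [52. 54. 55. 55.]
165 247 x 633.0 675.0 z [55. 56. 57. 58.]
175 242 x 633.0 675.0 z [57. 58. 59. 60.]
185 181 x 634.0 674.0 z [59. 60. 61. 62.]
195 179 x 635.0 677.0 z [55. 60. 63. 63.]
205 229 x 628.0 684.0 z [22. 57. 64. 65.]
215 45 x 629.0 687.0 z [13. 21. 22. 22.]
225 21 x 683.0 688.0 z [21. 21. 22. 22.]
235 15 x 682.0 687.0 z [21. 22. 22. 23.]
245 21 x 674.0 684.0 z [21. 21. 22. 22.]
255 11 x 662.0 674.0 z [21. 21. 22. 22.]
scene21 692
115 122 x 630.0 674.0 z [14. 32. 44. 46.]
125 63 x 629.0 674.0 z [18. 45. 48. 49.]
135 53 x 630.0 673.0 z [20. 47. 49. 50.]
145 61 x 630.0 675.0 z [22. 49. 51. 53.]
155 54 x 631.0 674.0 z [21. 50. 54. 56.]
165 57 x 630.0 674.0 z [24. 53. 56. 58.]
175 60 x 630.0 674.0 z [24. 55. 59. 59.]
185 42 x 632.0 674.0 z [26. 58. 60. 61.]
195 47 x 632.0 679.0 z [26. 55. 61. 63.]
205 53 x 627.0 683.0 z [11. 39. 61. 63.]
215 22 x 661.0 688.0 z [10. 19. 21. 23.]
225 12 x 665.0 685.0 z [14. 18. 19. 21.]
235 20 x 659.0 686.0 z [17. 19. 21. 22.]
245 17 x 652.0 678.0 z [17. 20. 21. 22.]
255 7 x 647.0 665.0 z [18. 19. 20. 20.]
```

View pics/w21.png

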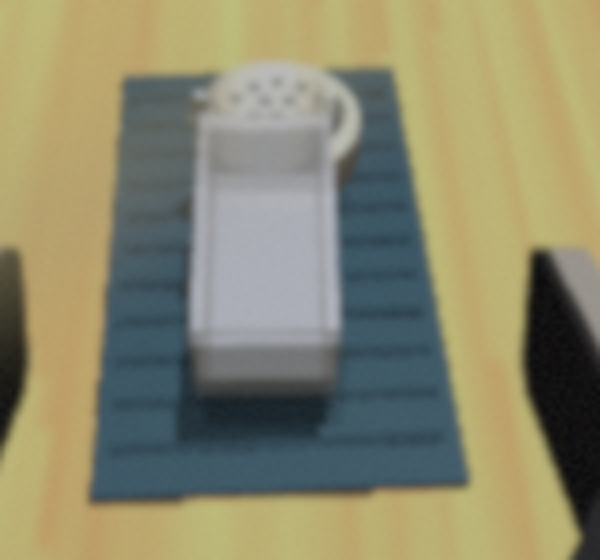

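```bash
python3 -m inch '{"gripper":[1,1,1,1,1,1,1,1,1,1,1,1],"linear":[[0,0.01,0],[0,0.02,0],[0,0.03,0],[0,0.04,0],[0,0.055,0],[0,0.07,0],[0,0.085,0],[0,0.1,0],[0,0.12,0],[0,0.135,0],[0.001,0.142,-0.02],[0.001,0.142,-0.05]],"rot":[[-7,0,0],[-14,0,0],[-21,0,0],[-28,0,0],[-35,0,0],[-42,0,0],[-49,0,0],[-56,0,0],[-63,0,0],[-70,0,0],[-77,0,0],[-77.6,0,0]]}'
python3 -m inch '{"gripper":[1,1],"linear":[[0,0,0],[0,0,0]],"rot":[[0,0,0],[0,0,0]]}'
python3 -c "
from h import *
s=st()
shot('wrist','wrist22')
M=R.from_rotvec(s['tool_rot']).as_matrix()
print('need',(np.array([653.5,168.4,35.2])+21*M[:,0]-s['position']*1000).round(1))
im,p=cloud('wrist22'); P=p.reshape(-1,3)*1000
m=(P[:,0]>590)&(P[:,0]<720)&(P[:,1]>85)&(P[:,1]<290)&(P[:,2]>30)&(P[:,2]<75); Q=P[m]
for y0 in range(85,290,10):
        q=Q[(Q[:,1]>=y0)&(Q[:,1]<y0+10)]
        if len(q)>3: print(y0,len(q),'x',q[:,0].min().round(),q[:,0].max().round(),'z',np.percentile(q[:,2],[10,50,90,98]).round())
"
```

```text
time_s: 28.53
position: [0.6544, 0.1877, 0.1195]
tool_rot: [1.048, 1.033, -1.302]
force: [1.0, 0.3, -1.0]
grip_width: 0.0854
time_s: 28.7
position: [0.6519, 0.1827, 0.1152]
tool_rot: [1.05, 1.043, -1.311]
force: [-0.5, -0.6, 0.7]
grip_width: 0.0855
t 28.7 p [651.9 182.7 115.2] x [-0.002 -0.218 -0.976] y [ 1.    -0.007 -0.   ] yaw_y -0.4 j [ 0.178  0.434  0.257  1.435 -0.216  1.76 ] f [-0.5 -0.6  0.7] gw 85.5
need [   1.6  -18.8 -100.5]
115 194 x 632.0 674.0 z [44. 45. 46. 46.]
125 346 x 632.0 674.0 z [46. 47. 48. 48.]
135 366 x 632.0 674.0 z [48. 49. 50. 50.]
145 406 x 632.0 674.0 z [50. 51. 52. 53.]
155 442 x 632.0 674.0 z [52. 53. 54. 55.]
165 487 x 632.0 674.0 z [55. 56. 57. 57.]
175 531 x 632.0 674.0 z [57. 58. 59. 60.]
185 755 x 632.0 675.0 z [55. 60. 61. 61.]
195 635 x 633.0 677.0 z [52. 59. 62. 63.]
205 1121 x 627.0 680.0 z [34. 55. 63. 65.]
215 255 x 634.0 674.0 z [31. 36. 48. 52.]
```

View pics/wrist22.png

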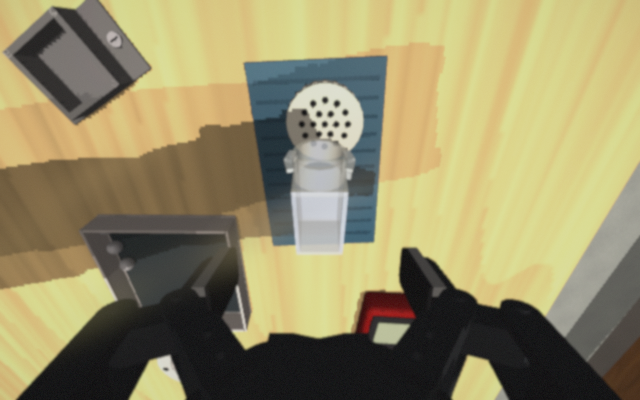

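```bash
python3 -m inch '{"gripper":[1,1,1,1,1,1,1],"linear":[[0.001,-0.006,-0.03],[0.0015,-0.012,-0.06],[0.0015,-0.016,-0.08],[0.0015,-0.019,-0.092],[0.0015,-0.019,-0.1],[0.0015,-0.019,-0.1],[0.0015,-0.019,-0.1]],"rot":[[0,0,0],[0,0,0],[0,0,0],[0,0,0],[0,0,0],[0,0,0],[0,0,0]]}'
python3 -m inch '{"gripper":[0.3,0.3,0.3,0.3,0.3,0.3,0.3,0.3,0.3],"linear":[[0,0,0],[0,0,0],[0,0,0],[0,0,0],[0,0,0],[0,0,0],[0,0,0],[0,0,0],[0,0,0]],"rot":[[0,0,0],[0,0,0],[0,0,0],[0,0,0],[0,0,0],[0,0,0],[0,0,0],[0,0,0],[0,0,0]]}' 50
python3 -m inch '{"gripper":[0.3,0.3,0.3,0.3,0.3],"linear":[[0,0,0.01],[0,0,0.03],[0,0,0.06],[0,0,0.09],[0,0,0.09]],"rot":[[0,0,0],[0,0,0],[0,0,0],[0,0,0],[0,0,0]]}'
python3 -c "
from h import *
s=st()
shot('wrist','wrist23');shot('side','side23')
b=cv2.imread('pics/side23.png')[90:270,200:470]
cv2.imwrite('pics/m23.png',np.vstack([cv2.resize(b,(420,280),interpolation=cv2.INTER_CUBIC),cv2.resize(cv2.imread('pics/wrist23.png')[:],(420,262))]))"
```

```text
time_s: 29.33
position: [0.6562, 0.1637, 0.0195]
tool_rot: [1.056, 1.037, -1.307]
force: [-1.2, -0.3, 0.7]
grip_width: 0.0853
time_s: 30.08
position: [0.6557, 0.1642, 0.0188]
tool_rot: [1.055, 1.038, -1.307]
force: [-0.8, 1.7, 6.3]
grip_width: 0.0419
time_s: 30.5
position: [0.6581, 0.1645, 0.1154]
tool_rot: [1.06, 1.033, -1.302]
force: [1.3, 1.4, -0.1]
grip_width: 0.042
t 30.5 p [658.1 164.5 115.4] x [ 0.012 -0.217 -0.976] y [ 1.    -0.008  0.014] yaw_y -0.4 j [ 0.15   0.411  0.229  1.409 -0.218  1.733] f [ 1.3  1.4 -0.1] gw 42.0
```

View pics/m23.png

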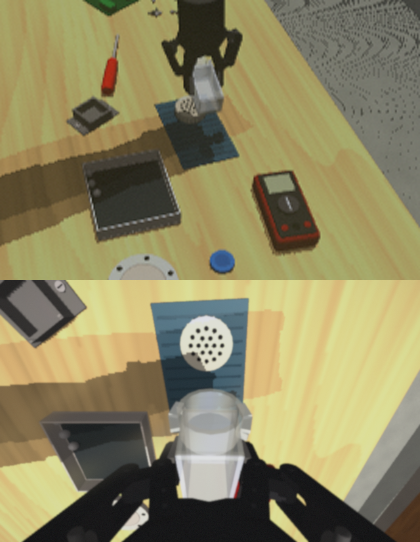

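```bash
python3 -m inch '{"gripper":[0.3,0.3,0.3,0.3,0.3,0.3,0.3,0.3,0.3,0.3,0.3,0.3],"linear":[[0,0,0.005],[0,-0.004,0.01],[0,-0.008,0.01],[-0.002,-0.012,0.01],[-0.004,-0.016,0.01],[-0.004,-0.02,0.01],[-0.004,-0.024,0.01],[-0.004,-0.024,0.01],[-0.004,-0.024,0.01],[-0.004,-0.024,0.01],[-0.004,-0.024,0.01],[-0.004,-0.024,0.01]],"rot":[[7,0,0],[14,0,0],[21,0,0],[28,0,0],[35,0,0],[42,0,0],[49,0,0],[56,0,0],[63,0,0],[70,0,0],[77,0,0],[77.8,0,0]]}'
python3 -m inch '{"gripper":[0.3,0.3],"linear":[[0,0,0],[0,0,0]],"rot":[[0,0,0],[0,0,0]]}'
python3 -c "
from h import *
s=st()
M=R.from_rotvec(s['tool_rot']).as_matrix(); G=R.from_rotvec([1.055,1.038,-1.307]).as_matrix()
print('jar axis now',(M@G.T@np.array([0,.978,.21])).round(3))
shot('wrist','wrist24');shot('side','side24');shot('scene','scene24')
b=cv2.imread('pics/scene24.png')[90:270,280:490]
cv2.imwrite('pics/m24.png',np.vstack([cv2.resize(b,(420,330),interpolation=cv2.INTER_CUBIC),cv2.resize(cv2.imread('pics/wrist24.png')[:],(420,262))]))"
```

```text
time_s: 31.6
position: [0.6477, 0.1391, 0.1089]
tool_rot: [2.004, 1.992, -0.451]
force: [-1.5, 0.0, -3.9]
grip_width: 0.0419
time_s: 31.77
position: [0.6511, 0.1402, 0.1175]
tool_rot: [1.989, 1.979, -0.447]
force: [-0.4, -0.2, 0.7]
grip_width: 0.0417
t 31.77 p [651.1 140.2 117.5] x [ 0.003  0.907 -0.422] y [ 1.    -0.007 -0.007] yaw_y -0.4 j [-0.401  0.726  0.28   1.819  0.99   0.795] f [-0.4 -0.2  0.7] gw 41.7
jar axis now [0.001 0.004 1.   ]
```

View pics/m24.png

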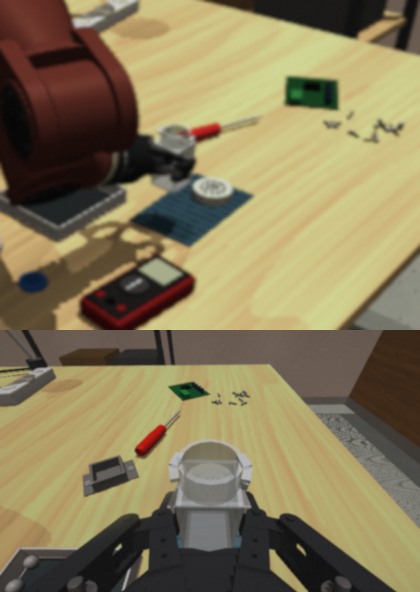

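```bash
python3 - <<'E'
from h import *
for f in('wrist20','wrist24','scene24','side24'):
    im,p=cloud(f); s=None
    m=(p[...,0]>.615)&(p[...,0]<.695)&(p[...,1]>.07)&(p[...,1]<.19)&(p[...,2]>(.08 if f=='wrist20' else .14))
    Q=p[m]*1000; print(f,len(Q))
    if len(Q)>50:
        print(np.percentile(Q,[2,50,98],axis=0).round())
        # profile of x~652 slice
        k=abs(Q[:,0]-653)<6; S=Q[k]; S=S[np.argsort(S[:,1])]
        print(S[::max(1,len(S)//25),1:].round().tolist())
v,u=290,318
E
python3 - <<'E'
import cv2
a=cv2.imread('pics/wrist24.png')[140:360,200:440]; b=cv2.imread('pics/wrist20.png')[140:360,200:440]
import numpy as np
cv2.imwrite('pics/c24.png',cv2.resize(np.hstack([b,a]),(800,366)))
E
```

```text
wrist20 18837
[[622.  71.  81.]
 [654. 103.  97.]
 [691. 165. 110.]]
[[70.0, 99.0], [71.0, 98.0], [72.0, 99.0], [73.0, 97.0], [74.0, 97.0], [75.0, 96.0], [77.0, 95.0], [78.0, 94.0], [118.0, 81.0], [119.0, 82.0], [120.0, 84.0], [121.0, 89.0], [123.0, 88.0], [124.0, 93.0], [125.0, 94.0], [127.0, 97.0], [128.0, 96.0], [129.0, 101.0], [130.0, 101.0], [131.0, 105.0], [132.0, 108.0], [133.0, 107.0], [134.0, 105.0], [136.0, 112.0], [167.0, 93.0], [169.0, 94.0]]
wrist24 22688
[[622.  71. 142.]
 [654. 106. 161.]
 [693. 144. 172.]]
[[70.0, 163.0], [71.0, 163.0], [72.0, 162.0], [74.0, 162.0], [75.0, 160.0], [77.0, 158.0], [105.0, 151.0], [106.0, 146.0], [106.0, 168.0], [106.0, 146.0], [107.0, 170.0], [107.0, 168.0], [107.0, 171.0], [107.0, 154.0], [107.0, 169.0], [108.0, 164.0], [110.0, 172.0], [132.0, 153.0], [136.0, 153.0], [141.0, 152.0], [143.0, 153.0], [144.0, 170.0], [144.0, 168.0], [144.0, 168.0], [145.0, 153.0], [147.0, 172.0]]
scene24 336
[[629.  76. 142.]
 [663. 114. 160.]
 [682. 145. 174.]]
[[102.0, 153.0], [104.0, 175.0], [104.0, 150.0], [105.0, 160.0], [105.0, 157.0], [106.0, 158.0], [106.0, 166.0], [106.0, 150.0], [107.0, 150.0], [107.0, 164.0], [107.0, 151.0], [107.0, 173.0], [107.0, 147.0], [107.0, 169.0], [108.0, 156.0], [109.0, 166.0], [141.0, 170.0], [142.0, 167.0], [142.0, 168.0], [143.0, 171.0], [143.0, 157.0], [144.0, 164.0], [144.0, 173.0], [145.0, 169.0], [145.0, 162.0], [145.0, 172.0]]
side24 44
```

View pics/c24.png

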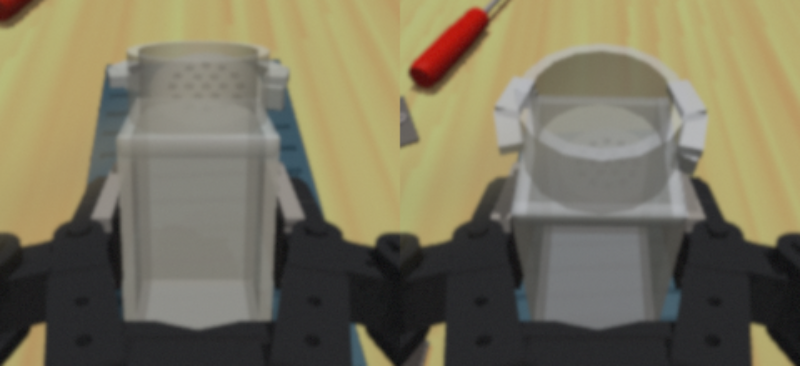

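```bash
cat > jt.py <<'E'
import sys
from h import *
def jt(f,zlo,zhi,x0=652.5,y0=125):
    im,p=cloud(f); P=p.reshape(-1,3)*1000
    P=P[~np.isnan(P[:,0])]
    k=(abs(P[:,0]-x0)<34)&(abs(P[:,1]-y0)<34)&(P[:,2]>zlo)&(P[:,2]<zhi); Q=P[k]
    # rim extent
    print(f,'top z98',np.percentile(Q[:,2],99).round(1))
    k=(abs(Q[:,0]-x0)<8)
    for nm,a,b in(('front',y0-28,y0-12),('back',y0+12,y0+28)):
        S=Q[k&(Q[:,1]>a)&(Q[:,1]<b)]
        if len(S)>15:
            c=np.polyfit(S[:,2],S[:,1],1); print(nm,len(S),'slope deg',np.degrees(np.arctan(c[0])).round(2),'y@mid',S[:,1].mean().round(1),S[:,2].min().round(),S[:,2].max().round())
    k=(abs(Q[:,1]-y0)<8)
    for nm,a,b in(('left',x0-28,x0-12),('right',x0+12,x0+28)):
        S=Q[k&(Q[:,0]>a)&(Q[:,0]<b)]
        if len(S)>15:
            c=np.polyfit(S[:,2],S[:,0],1); print(nm,len(S),'slope deg',np.degrees(np.arctan(c[0])).round(2),'x@mid',S[:,0].mean().round(1))
E
python3 -c "
from jt import *
jt('wrist24',150,180);jt('scene24',145,180)
im,p=cloud('wrist24'); Q=p[(p[...,2]>.165)&(abs(p[...,0]-.652)<.024)&(abs(p[...,1]-.125)<.024)]*1000
Q=Q[Q[:,2]>np.percentile(Q[:,2],60)]
A=np.c_[Q[:,:2]-Q[:,:2].mean(0),np.ones(len(Q))];print('rim plane',np.linalg.lstsq(A,Q[:,2],rcond=None)[0])
"
```

```text
wrist24 top z98 172.8
front 1904 slope deg 3.42 y@mid 107.3 150.0 173.0
back 1586 slope deg 7.89 y@mid 143.2 151.0 173.0
left 826 slope deg 5.08 x@mid 633.0
right 774 slope deg 1.16 x@mid 673.2
scene24 top z98 174.4
front 44 slope deg 2.02 y@mid 106.6 147.0 175.0
back 24 slope deg -5.03 y@mid 143.7 155.0 175.0
left 19 slope deg -3.38 x@mid 633.0
right 33 slope deg 0.89 x@mid 672.0
rim plane [-2.25708323e-02  2.90746043e-03  1.71988577e+02]
```

```bash
python3 -m inch '{"gripper":[0.3,0.3,0.3,0.3,0.3,0.3],"linear":[[0,0,-0.02],[0,0,-0.04],[0,0,-0.055],[0,0,-0.065],[0,0,-0.068],[0,0,-0.068]],"rot":[[0,0,0],[0,0,0],[0,0,0],[0,0,0],[0,0,0],[0,0,0]]}'
python3 -m inch '{"gripper":[0.3,0.3,0.3],"linear":[[0,0,-0.002],[0,0,-0.002],[0,0,-0.002]],"rot":[[0,0,0],[0,0,0],[0,0,0]]}'
python3 -c "
from jt import *
st();shot('wrist','wrist25'); jt('wrist25',75,115)"
```

```text
time_s: 32.42
position: [0.651, 0.1403, 0.0498]
tool_rot: [1.99, 1.98, -0.445]
force: [0.1, 0.1, -0.7]
grip_width: 0.0418
time_s: 32.67
position: [0.6515, 0.1398, 0.0485]
tool_rot: [1.991, 1.979, -0.444]
force: [0.6, -0.9, -2.0]
grip_width: 0.0418
t 32.67 p [651.5 139.8  48.5] x [ 0.004  0.908 -0.42 ] y [ 1.    -0.007 -0.006] yaw_y -0.4 j [-0.402  0.816  0.273  1.725  0.992  0.792] f [ 0.6 -0.9 -2. ] gw 41.8
wrist25 top z98 103.7
front 2207 slope deg 3.65 y@mid 106.6 75.0 104.0
back 1564 slope deg 7.15 y@mid 142.8 82.0 104.0
left 781 slope deg 6.23 x@mid 633.3
right 778 slope deg 4.14 x@mid 673.5
```

```bash
python3 -m inch '{"gripper":[0.3,0.3,0.3],"linear":[[0,0,-0.0015],[0,0,-0.003],[0,0,-0.003]],"rot":[[0,0,0],[0,0,0],[0,0,0]]}'
python3 -m inch '{"gripper":[0.3,0.3],"linear":[[0,0,-0.0015],[0,0,-0.0015]],"rot":[[0,0,0],[0,0,0]]}'
python3 -m inch '{"gripper":[0.3,0.3],"linear":[[0,0,-0.001],[0,0,-0.001]],"rot":[[0,0,0],[0,0,0]]}'
```

```text
time_s: 32.97
position: [0.6513, 0.1399, 0.045]
tool_rot: [1.992, 1.979, -0.444]
force: [-0.5, -0.6, 1.3]
grip_width: 0.0417
time_s: 33.13
position: [0.6516, 0.14, 0.0447]
tool_rot: [1.993, 1.979, -0.443]
force: [-3.2, 0.2, 9.5]
grip_width: 0.0418
time_s: 33.3
position: [0.6518, 0.1401, 0.0446]
tool_rot: [1.993, 1.979, -0.443]
force: [-5.2, 0.4, 15.4]
grip_width: 0.0418
```

```bash
python3 -m inch '{"gripper":[0.3,0.6,0.7,0.85,0.85,0.85,0.85,0.85],"linear":[[0,0,0.0015],[0,0,0.0015],[0,0,0.0015],[0,0,0.0015],[0,0,0.0015],[0,0,0.0015],[0,0,0.0015],[0,0,0.0015]],"rot":[[0,0,0],[0,0,0],[0,0,0],[0,0,0],[0,0,0],[0,0,0],[0,0,0],[0,0,0]]}'
python3 -c "
from jt import *
st();shot('wrist','wrist26'); jt('wrist26',75,115)"
```

```text
time_s: 33.97
position: [0.6511, 0.14, 0.0437]
tool_rot: [1.991, 1.98, -0.444]
force: [-0.4, 1.3, 0.0]
grip_width: 0.0728
t 33.97 p [651.1 140.   43.7] x [ 0.004  0.908 -0.419] y [ 1.    -0.007 -0.007] yaw_y -0.4 j [-0.402  0.822  0.273  1.719  0.992  0.792] f [-0.4  1.3  0. ] gw 72.8
wrist26 top z98 99.8
front 2083 slope deg 4.03 y@mid 107.2 75.0 100.0
back 1597 slope deg 8.33 y@mid 143.2 78.0 100.0
left 809 slope deg 1.1 x@mid 631.5
right 767 slope deg -7.41 x@mid 671.9
```

View pics/wrist26.png

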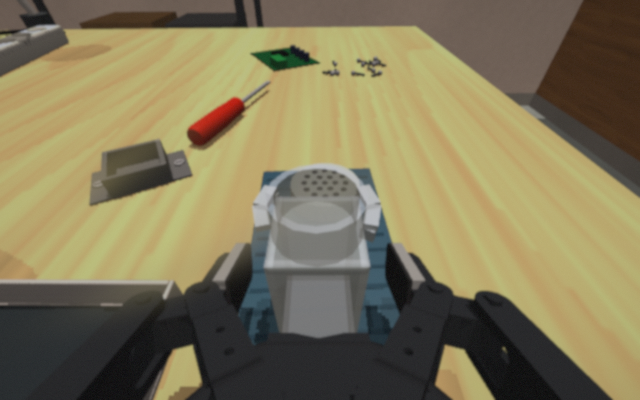

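```bash
python3 -m inch '{"gripper":[0.85,0.85,0.85,0.85,0.85,0.85,0.85,0.85,0.85],"linear":[[0,-0.009,0.004],[0,-0.018,0.008],[0,-0.036,0.017],[0,-0.054,0.025],[0,-0.073,0.034],[0,-0.091,0.045],[0,-0.1,0.07],[0,-0.1,0.11],[0,-0.1,0.14]],"rot":[[0,0,0],[0,0,0],[0,0,0],[0,0,0],[0,0,0],[0,0,0],[0,0,0],[0,0,0],[0,0,0]]}'
python3 -c "
from h import *
st();shot('wrist','wrist27');shot('scene','scene27')
b=cv2.imread('pics/scene27.png')[90:270,230:490]
cv2.imwrite('pics/m27.png',np.vstack([cv2.resize(b,(480,330),interpolation=cv2.INTER_CUBIC),cv2.resize(cv2.imread('pics/wrist27.png')[:],(480,262))]))"
```

```text
time_s: 34.77
position: [0.6513, 0.0379, 0.1863]
tool_rot: [1.994, 1.978, -0.444]
force: [0.3, -0.1, 0.1]
grip_width: 0.0725
t 34.77 p [651.3  37.9 186.3] x [ 0.006  0.908 -0.419] y [ 1.    -0.009 -0.006] yaw_y -0.5 j [-0.539  0.806  0.5    2.097  0.898  0.625] f [ 0.3 -0.1  0.1] gw 72.5
```

View pics/m27.png

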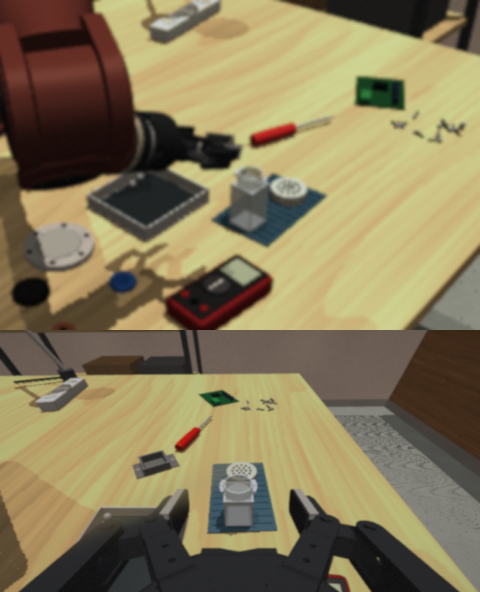

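```bash
python3 -m inch '{"gripper":[1,1,1,1,1,1,1,1,1,1,1,1],"linear":[[0,-0.02,0.02],[-0.01,-0.04,0.04],[-0.02,-0.06,0.06],[-0.03,-0.09,0.075],[-0.04,-0.12,0.085],[-0.05,-0.15,0.085],[-0.065,-0.185,0.085],[-0.08,-0.22,0.085],[-0.095,-0.255,0.085],[-0.11,-0.29,0.085],[-0.12,-0.33,0.085],[-0.13,-0.36,0.085]],"rot":[[-7,0,0],[-14,0,0],[-21,0,0],[-28,0,0],[-35,0,0],[-42,0,0],[-49,0,0],[-56,0,0],[-63,0,0],[-65.2,0,0],[-65.2,0,0],[-65.2,0,0]]}'
python3 -c "
from det import *
st();shot('wrist','wrist28')
for n,z in(('blue',.008),('copper',.008),('black',.008),('white',.012),('white',.008),('yellow',.008)): blobs('wrist28',n,z)"
```

```text
time_s: 35.87
position: [0.5197, -0.3221, 0.2696]
tool_rot: [1.216, 1.202, -1.213]
force: [0.9, 0.8, -0.2]
grip_width: 0.0856
t 35.87 p [ 519.7 -322.1  269.6] x [ 0.004 -0.001 -1.   ] y [ 1.    -0.008  0.004] yaw_y -0.5 j [-0.769  0.148  0.214  1.634  0.002  0.81 ] f [ 0.9  0.8 -0.2] gw 85.6
wrist28 blue px [382.   6.] circ 604.4 -114.4 17.6 mean [ 603.9 -118.7] rect [ 604.4 -120.7] [16.3 35.2] 89.5
wrist28 black px [390. 205.] circ 638.2 -391.5 23.4 mean [ 631.1 -383.5] rect [ 630.8 -383.2] [46.7 22.1] 41.5
wrist28 black px [318.  87.] circ 521.4 -213.6 26.3 mean [ 521.6 -213.4] rect [ 521.4 -213.8] [50.7 50.6] 89.5
wrist28 white px [257. 172.] circ 429.6 -333.0 21.7 mean [ 431.3 -329.6] rect [ 432.7 -328.4] [22.2 42.7] 56.1
wrist28 white px [280.  20.] circ 474.5 -120.7 54.0 mean [ 474.5 -135.1] rect [ 474.1 -143. ] [ 60.3 107.4] 89.5
wrist28 white px [257. 172.] circ 428.7 -333.9 21.9 mean [ 430.4 -330.5] rect [ 431.8 -329.2] [22.4 43.1] 56.1
wrist28 white px [280.  20.] circ 474.0 -119.5 54.6 mean [ 474.1 -134. ] rect [ 473.6 -142. ] [ 60.9 108.5] 89.5
wrist28 yellow px [374. 153.] circ 602.8 -303.7 14.1 mean [ 602.6 -303.9] rect [ 602.9 -303.7] [26.3 26.5] 2.4
wrist28 yellow px [444. 123.] circ 700.2 -262.2 15.0 mean [ 699.8 -261.7] rect [ 700.2 -261.7] [25.9 29.7] 89.5
```

View pics/wrist28.png

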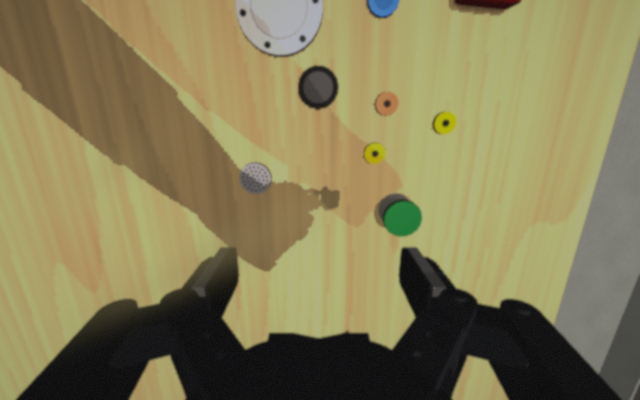

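```bash
python3 -m inch '{"gripper":[1,1,1,1,1,1,1],"linear":[[0,0.03,-0.02],[0.001,0.06,-0.06],[0.002,0.09,-0.1],[0.002,0.108,-0.14],[0.002,0.108,-0.17],[0.002,0.108,-0.17],[0.002,0.108,-0.17]],"rot":[[0,0,0],[0,0,0],[0,0,0],[0,0,0],[0,0.2,0],[0,0.2,0],[0,0.2,0]]}'
cat >> det.py <<'E'
def disc(f,mask,z,R_):
    im=load(f)[0]; hsv=cv2.cvtColor(im,cv2.COLOR_RGB2HSV); H,S,V=[hsv[:,:,i].astype(int) for i in range(3)]
E
python3 -c "
from det import *
st();shot('wrist','wrist29')
for n,z in(('black',.008),('white',.012)): blobs('wrist29',n,z)"
```

```text
time_s: 36.5
position: [0.5211, -0.211, 0.0966]
tool_rot: [1.216, 1.211, -1.217]
force: [0.8, -0.3, 1.1]
grip_width: 0.0854
t 36.5 p [ 521.1 -211.    96.6] x [-0.005  0.003 -1.   ] y [ 1.    -0.009 -0.005] yaw_y -0.5 j [-0.617  0.016 -0.239  1.321  0.     0.962] f [ 0.8 -0.3  1.1] gw 85.4
wrist29 black px [319. 205.] circ 521.8 -212.3 27.0 mean [ 522.4 -212.4] rect [ 524.1 -210.1] [45.5 53.2] 39.0
wrist29 black px [294. 140.] circ 501.8 -155.5 3.1 mean [ 501.8 -155.5] rect [ 501.7 -155.5] [5.7 5.8] 89.5
wrist29 black px [212.  40.] circ 443.6 -81.9 3.4 mean [443.6 -82. ] rect [443.5 -81.7] [6.  6.2] 89.4
wrist29 black px [274.  29.] circ 490.0 -75.1 3.2 mean [490.1 -75.1] rect [490.2 -75. ] [5.8 6. ] 89.4
wrist29 black px [616.  42.] circ 748.6 -85.8 33.4 mean [743.9 -86.7] rect [748.3 -84.8] [50.6 46.8] 84.8
wrist29 white px [256.  86.] circ 474.2 -118.7 54.3 mean [ 474.4 -116.6] rect [ 473.9 -118.6] [107.5 107.5] 89.5
```

View pics/wrist29.png

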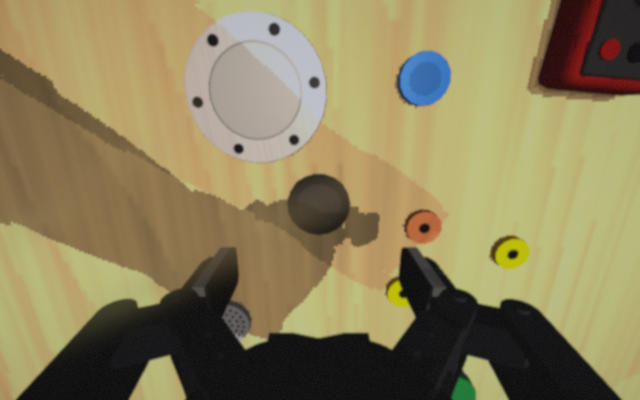

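```bash
python3 -m inch '{"gripper":[1,1,1,1,1,1,1],"linear":[[0.0005,-0.0015,-0.03],[0.0005,-0.0015,-0.06],[0.0005,-0.0015,-0.08],[0.0005,-0.0015,-0.09],[0.0005,-0.0015,-0.0975],[0.0005,-0.0015,-0.0975],[0.0005,-0.0015,-0.0975]],"rot":[[0,0,0],[0,0,0],[0,0,0],[0,0,0],[0,0,0],[0,0,0],[0,0,0]]}'
python3 -m inch '{"gripper":[0.5,0.5,0.5,0.5,0.5,0.5],"linear":[[0,0,0],[0,0,0],[0,0,0],[0,0,0],[0,0,0],[0,0,0]],"rot":[[0,0,0],[0,0,0],[0,0,0],[0,0,0],[0,0,0],[0,0,0]]}' 25
python3 -c "
from h import *
st();shot('wrist','wrist30')"
```

```text
time_s: 37.13
position: [0.5247, -0.2147, 0.0032]
tool_rot: [1.216, 1.202, -1.215]
force: [0.6, -0.8, -0.1]
grip_width: 0.0854
time_s: 37.63
position: [0.5266, -0.2155, 0.0061]
tool_rot: [1.215, 1.197, -1.213]
force: [-1.4, 2.5, 24.3]
grip_width: 0.0429
t 37.63 p [ 526.6 -215.5    6.1] x [ 0.006 -0.004 -1.   ] y [ 1.    -0.009  0.006] yaw_y -0.5 j [-0.618  0.089 -0.333  1.141  0.     0.961] f [-1.4  2.5 24.3] gw 42.9
```

View pics/wrist30.png

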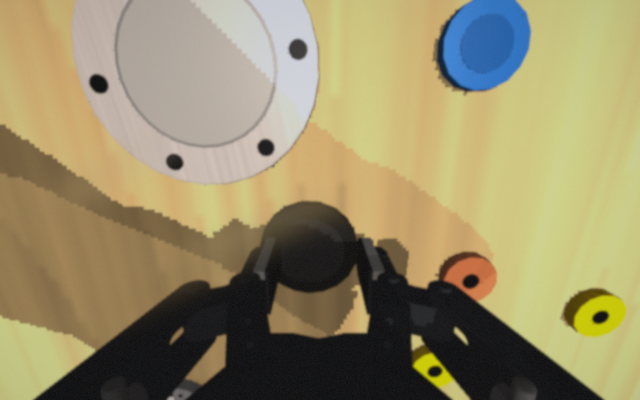

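```bash
python3 -c "
from h import *
print(plane('wrist30',308,246,.008))"
python3 -m inch '{"gripper":[1,1,1,1,1,1,1,1],"linear":[[0,0,0.004],[0,0,0.004],[0,0,0.02],[0,0,0.05],[0,0,0.08],[0,0,0.08],[0,0,0.08],[0,0,0.08]],"rot":[[0,0,0],[0,0,0],[0,0,0],[0,0,0],[0,0,0],[0,0,0],[0,0,0],[0,0,0]]}'
python3 -c "
from det import *
st();shot('wrist','wrist31')
for n,z in(('black',.008),('white',.012)): blobs('wrist31',n,z)"
```

```text
[ 0.52172891 -0.2108687   0.008     ]
time_s: 38.35
position: [0.5234, -0.2134, 0.0807]
tool_rot: [1.216, 1.205, -1.216]
force: [0.2, -0.1, -0.1]
grip_width: 0.0856
t 38.35 p [ 523.4 -213.4   80.7] x [-0.     0.001 -1.   ] y [ 1.    -0.009 -0.   ] yaw_y -0.5 j [-0.619  0.027 -0.257  1.287  0.     0.961] f [ 0.2 -0.1 -0.1] gw 85.6
wrist31 black px [315. 206.] circ 520.8 -212.7 27.0 mean [ 521.6 -210.9] rect [ 523.2 -211.4] [45.7 53.9] 29.3
wrist31 black px [228. 148.] circ 455.2 -162.3 3.3 mean [ 455.3 -162.2] rect [ 455.1 -162.2] [5.4 6.3] 89.5
wrist31 black px [288. 138.] circ 501.8 -155.4 3.2 mean [ 501.8 -155.3] rect [ 501.8 -155.3] [5.9 6. ] 25.2
wrist31 black px [183.  97.] circ 426.3 -125.3 3.3 mean [ 426.3 -125.2] rect [ 426.3 -125.2] [5.5 6.6] 89.4
wrist31 black px [310.  76.] circ 519.1 -111.8 2.9 mean [ 519.1 -111.8] rect [ 518.9 -112. ] [5.3 5. ] 89.4
wrist31 black px [199.  29.] circ 443.6 -81.8 3.6 mean [443.6 -81.7] rect [443.6 -81.7] [6.3 6.9] 44.9
wrist31 black px [266.  17.] circ 490.1 -75.1 3.4 mean [490.1 -75.1] rect [490.1 -75.1] [6.  6.5] 47.2
wrist31 black px [624.  38.] circ 740.9 -88.5 24.7 mean [736.7 -90.1] rect [740.1 -88.3] [41.7 29.1] 87.3
wrist31 white px [246.  80.] circ 474.3 -118.7 54.3 mean [ 474.3 -116.6] rect [ 474.  -119.1] [106.  107.7] 89.5
```

View pics/wrist31.png

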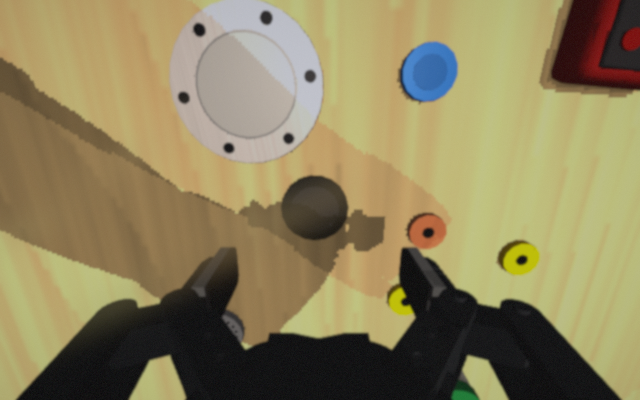

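```bash
python3 -m inch '{"gripper":[1,1,1,1,1,1,1],"linear":[[-0.002,0.0015,-0.03],[-0.002,0.0015,-0.06],[-0.002,0.0015,-0.075],[-0.002,0.0015,-0.08],[-0.002,0.0015,-0.08],[-0.002,0.0015,-0.08],[-0.002,0.0015,-0.08]],"rot":[[0,0,0],[0,0,0],[0,0,0],[0,0,0],[0,0,0],[0,0,0],[0,0,0]]}'

```

```text
time_s: 38.98
position: [0.5224, -0.2126, 0.0025]
tool_rot: [1.216, 1.203, -1.215]
force: [-0.1, 0.1, 0.5]
grip_width: 0.0853
```

```bash
python3 -m inch '{"gripper":[1,1,1],"linear":[[-0.001,0.0005,-0.003],[-0.001,0.0005,-0.0055],[-0.001,0.0005,-0.0055]],"rot":[[0,0,0],[0,0,0],[0,0,0]]}'
python3 -m inch '{"gripper":[0.5,0.5,0.5,0.5,0.5,0.5],"linear":[[0,0,0],[0,0,0],[0,0,0],[0,0,0],[0,0,0],[0,0,0]],"rot":[[0,0,0],[0,0,0],[0,0,0],[0,0,0],[0,0,0],[0,0,0]]}' 25
```

```text
time_s: 39.23
position: [0.5207, -0.2115, -0.0042]
tool_rot: [1.216, 1.205, -1.215]
force: [-0.2, -0.4, 0.1]
grip_width: 0.0852
time_s: 39.73
position: [0.521, -0.2117, -0.0038]
tool_rot: [1.216, 1.204, -1.215]
force: [-1.1, 0.4, 5.1]
grip_width: 0.0545
```

```bash
python3 -m inch '{"gripper":[0.5,0.5,0.5,0.5,0.5,0.5,0.5,0.5],"linear":[[0,0,0.015],[0,0,0.04],[0,0,0.06],[-0.016,0.031,0.06],[-0.032,0.062,0.06],[-0.048,0.093,0.06],[-0.048,0.093,0.06],[-0.048,0.093,0.06]],"rot":[[0,0,0],[0,0,0],[0,0,0],[0,0,0],[0,0,0],[0,0,0],[0,0,0],[0,0,0]]}'
python3 -c "
from det import *
st();shot('wrist','wrist32')"
```

```text
time_s: 40.4
position: [0.4719, -0.1171, 0.0554]
tool_rot: [1.215, 1.206, -1.214]
force: [1.0, -0.6, 0.2]
grip_width: 0.0544
t 40.4 p [ 471.9 -117.1   55.4] x [-0.     0.001 -1.   ] y [ 1.    -0.007 -0.   ] yaw_y -0.4 j [-0.513 -0.204 -0.522  1.253  0.     1.065] f [ 1.  -0.6  0.2] gw 54.4
```

View pics/wrist32.png

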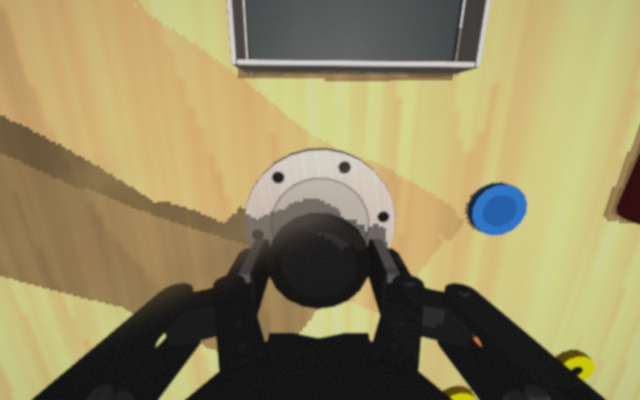

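```bash
python3 -c "
from det import *
blobs('wrist32','black',.067)
print(plane('wrist32',320,259,.067))
im=load('wrist32')[0]; g=cv2.cvtColor(im,cv2.COLOR_RGB2GRAY)
print(g[200:320:3,320].tolist())"

```

```text
wrist32 black px [383. 216.] circ 505.7 -91.2 2.2 mean [505.7 -91.3] rect [505.8 -91.3] [3.8 4.1] 89.6
wrist32 black px [278. 177.] circ 453.4 -70.4 2.3 mean [453.5 -70.4] rect [453.4 -70.4] [4.  4.4] 89.6
wrist32 black px [344. 167.] circ 485.5 -65.7 2.1 mean [485.5 -65.6] rect [485.5 -65.8] [3.8 3.9] 0.9
wrist32 black px [352.  69.] circ 488.0 -22.4 47.9 mean [487.9 -22.8] rect [487.9 -22.8] [ 1.6 95.7] 88.9
wrist32 black px [471.  29.] circ 537.3 -8.4 11.3 mean [537.2  -8.2] rect [537.2  -8.4] [21.8  7. ] 89.0
wrist32 black px [452.  26.] circ 527.9 -8.3 11.4 mean [529.2  -6.7] rect [528.1  -8.3] [ 7.8 21.9] 1.2
[ 0.47371827 -0.11521984  0.067     ]
[141, 110, 110, 109, 92, 65, 62, 58, 54, 50, 48, 52, 40, 32, 34, 29, 29, 25, 30, 27, 27, 31, 27, 27, 26, 26, 27, 28, 28, 31, 28, 26, 29, 21, 19, 20, 122, 203, 205, 205]
```

```bash
python3 -c "
from det import *
print(plane('wrist32',320,306.5,.067),plane('wrist32',320,213,.067),plane('wrist32',320,213,.059))
print(plane('wrist32',271,255,.067),plane('wrist32',369,255,.067))"

```

```text
[ 0.47353855 -0.14536108  0.067     ] [ 0.47387377 -0.08914035  0.067     ] [ 0.47390007 -0.09210397  0.059     ]
[ 0.44776693 -0.11264135  0.067     ] [ 0.49969418 -0.11303476  0.067     ]
```

```bash
python3 -m inch '{"gripper":[0.5,0.5,0.5,0.5,0.5,0.5],"linear":[[0,-0.001,-0.02],[0,-0.001,-0.035],[0,-0.001,-0.042],[0,-0.001,-0.044],[0,-0.001,-0.044],[0,-0.001,-0.044]],"rot":[[0,0,0],[0,0,0],[0,0,0],[0,0,0],[0,0,0],[0,0,0]]}'
python3 -m inch '{"gripper":[0.5,0.5],"linear":[[0,0,-0.001],[0,0,-0.001]],"rot":[[0,0,0],[0,0,0]]}'
```

```text
time_s: 40.95
position: [0.4731, -0.12, 0.0124]
tool_rot: [1.216, 1.204, -1.216]
force: [0.7, 1.3, -0.8]
grip_width: 0.0546
time_s: 41.12
position: [0.4732, -0.1199, 0.0114]
tool_rot: [1.216, 1.204, -1.215]
force: [-0.5, -0.2, 0.4]
grip_width: 0.0546
```

```bash
python3 -m inch '{"gripper":[0.5,0.5,0.5],"linear":[[-0.0005,0.001,-0.001],[-0.0005,0.001,-0.0025],[-0.0005,0.001,-0.0025]],"rot":[[0,0,0],[0,0,0],[0,0,0]]}'
python3 -m inch '{"gripper":[0.5,0.5],"linear":[[0,0,-0.001],[0,0,-0.001]],"rot":[[0,0,0],[0,0,0]]}'
```

```text
time_s: 41.37
position: [0.4722, -0.1185, 0.0083]
tool_rot: [1.216, 1.205, -1.215]
force: [0.1, 0.0, -0.1]
grip_width: 0.0544
time_s: 41.53
position: [0.4723, -0.1185, 0.0082]
tool_rot: [1.216, 1.205, -1.215]
force: [-4.4, 2.0, 11.2]
grip_width: 0.055
```

```bash
python3 -m inch '{"gripper":[0.5,0.8,0.9,0.9,0.9,0.9,0.9,0.9,0.9,0.9],"linear":[[0,0,0.001],[0,0,0.001],[0,0,0.001],[0,0,0.001],[0,0,0.02],[0,0,0.05],[-0.005,-0.03,0.09],[-0.012,-0.07,0.12],[-0.02,-0.11,0.13],[-0.03,-0.14,0.13]],"rot":[[0,0,0],[0,0,0],[0,0,0],[0,0,0],[0,0,0],[0,0,0],[0,0,0],[0,0,0],[0,0,0],[0,0,0]]}'
python3 -m inch '{"gripper":[1,1,1],"linear":[[-0.008,-0.04,0],[-0.015,-0.07,0],[-0.015,-0.07,0]],"rot":[[0,0,0],[0,0,0],[0,0,0]]}'
python3 -m inch '{"gripper":[1,1],"linear":[[0,0,0],[0,0,0]],"rot":[[0,0,0],[0,0,0]]}'
python3 -c "
from det import *
st();shot('wrist','wrist33')
for n,z in(('black',.02),('white',.008)): blobs('wrist33',n,z)"
```

```text
time_s: 42.37
position: [0.4447, -0.2554, 0.14]
tool_rot: [1.214, 1.201, -1.213]
force: [0.6, -0.8, -0.3]
grip_width: 0.0769
time_s: 42.62
position: [0.4271, -0.3284, 0.1364]
tool_rot: [1.218, 1.201, -1.22]
force: [0.8, -0.4, -0.8]
grip_width: 0.0854
time_s: 42.78
position: [0.4285, -0.3229, 0.1362]
tool_rot: [1.217, 1.206, -1.216]
force: [0.3, 0.5, -0.2]
grip_width: 0.0857
t 42.78 p [ 428.5 -322.9  136.2] x [-0.     0.001 -1.   ] y [ 1.    -0.009 -0.   ] yaw_y -0.5 j [-8.900e-01 -8.500e-02 -2.660e-01  1.391e+00  1.000e-03  6.900e-01] f [ 0.3  0.5 -0.2] gw 85.7
wrist33 black px [510. 248.] circ 631.7 -386.3 28.7 mean [ 627.4 -383. ] rect [ 626.  -382.4] [49.7 42.7] 55.5
wrist33 white px [319. 195.] circ 429.5 -330.9 20.2 mean [ 429.5 -327.2] rect [ 430.  -326.7] [18.4 39.2] 83.4
wrist33 white px [368.   7.] circ 474.0 -157.1 38.2 mean [ 472.7 -162.1] rect [ 473.9 -164.4] [15.4 76.5] 89.4
```

View pics/wrist33.png

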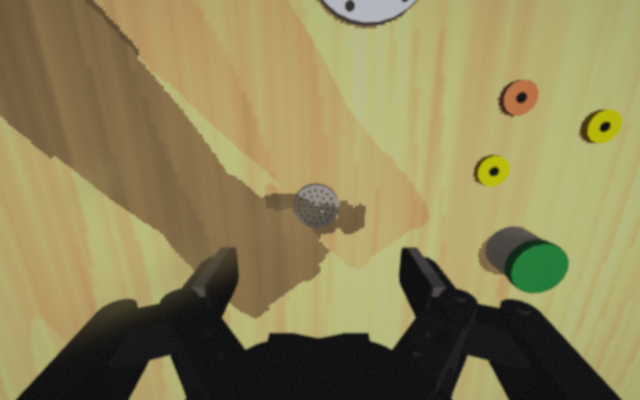

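```bash
cat >> det.py <<'E'
def ell(f,box,fn,z):
    u0,v0,u1,v1=box; im=load(f)[0]; hsv=cv2.cvtColor(im,cv2.COLOR_RGB2HSV); H,S,V=[hsv[:,:,i].astype(int) for i in range(3)]
    m=np.zeros(S.shape,np.uint8); m[v0:v1,u0:u1]=fn(H,S,V)[v0:v1,u0:u1]
    m=cv2.morphologyEx(m,cv2.MORPH_CLOSE,np.ones((5,5)))
    c=max(cv2.findContours(m,0,1)[0],key=cv2.contourArea); h=cv2.convexHull(c)[:,0].astype(float)
    w=np.array([plane(f,u,v,z)[:2] for u,v in h])*1000
    (x,y),rr=cv2.minEnclosingCircle(w.astype(np.float32)); e=cv2.fitEllipse(cv2.convexHull(c)); p=plane(f,*e[0],z)*1000
    print(f,'circ',round(x,1),round(y,1),'r',round(rr,1),'ell',np.round(e[0],1),np.round(e[1],1),'->',p.round(1),'x',w[:,0].min().round(1),w[:,0].max().round(1),'y',w[:,1].min().round(1),w[:,1].max().round(1))
E
python3 -c "
from det import *
ell('wrist33',(280,170,355,245),lambda H,S,V:(S<80),.008)
im=load('wrist33')[0];hsv=cv2.cvtColor(im,cv2.COLOR_RGB2HSV);print(hsv[205,285:350:2,1].tolist())"
```

```text
wrist33 circ 426.4 -338.9 r 24.1 ell [315.7 205.5] [43.9 45.6] -> [ 426.5 -338.3    8. ] x 402.9 450.5 y -362.5 -315.4
[111, 111, 108, 109, 78, 54, 62, 65, 54, 61, 61, 52, 65, 59, 50, 39, 34, 41, 49, 48, 52, 50, 40, 37, 45, 27, 28, 76, 113, 110, 111, 111, 110]
```

```bash
python3 -m inch '{"gripper":[1,1,1,1,1,1,1,1],"linear":[[-0.002,-0.008,-0.03],[-0.002,-0.016,-0.065],[-0.002,-0.016,-0.095],[-0.002,-0.016,-0.12],[-0.002,-0.016,-0.13],[-0.002,-0.016,-0.13],[-0.002,-0.016,-0.13],[-0.002,-0.016,-0.13]],"rot":[[0,0,0],[0,0,0],[0,0,0],[0,0,0],[0,0,0],[0,0,0],[0,0,0],[0,0,0]]}'
```

```text
time_s: 43.5
position: [0.4277, -0.34, 0.0087]
tool_rot: [1.215, 1.203, -1.215]
force: [-0.2, -0.4, 0.3]
grip_width: 0.0853
```

```bash
python3 -m inch '{"gripper":[1,1,1,1],"linear":[[-0.001,0.001,-0.005],[-0.001,0.001,-0.01],[-0.001,0.001,-0.01],[-0.001,0.001,-0.01]],"rot":[[0,0,0],[0,0,0],[0,0,0],[0,0,0]]}'
python3 -m inch '{"gripper":[0.45,0.45,0.45,0.45,0.45,0.45,0.45],"linear":[[0,0,0],[0,0,0],[0,0,0],[0,0,0],[0,0,0],[0,0,0],[0,0,0]],"rot":[[0,0,0],[0,0,0],[0,0,0],[0,0,0],[0,0,0],[0,0,0],[0,0,0]]}' 25
```

```text
time_s: 43.83
position: [0.4255, -0.3382, -0.0035]
tool_rot: [1.216, 1.205, -1.216]
force: [1.8, -0.4, 0.4]
grip_width: 0.0855
time_s: 44.42
position: [0.4262, -0.339, -0.0023]
tool_rot: [1.216, 1.203, -1.215]
force: [0.4, 0.4, 7.4]
grip_width: 0.0464
```

```bash
python3 -m inch '{"gripper":[0.45,0.45,0.45,0.45,0.45,0.45,0.45,0.45,0.45,0.45,0.45],"linear":[[0,0,0.015],[0,0,0.04],[0.003,0.015,0.07],[0.01,0.045,0.08],[0.017,0.08,0.08],[0.024,0.115,0.08],[0.031,0.15,0.08],[0.038,0.18,0.08],[0.043,0.2,0.08],[0.043,0.2,0.08],[0.043,0.2,0.08]],"rot":[[0,0,0],[0,0,0],[0,0,0],[0,0,0],[0,0,0],[0,0,0],[0,0,0],[0,0,0],[0,0,0],[0,0,0],[0,0,0]]}'
python3 -c "
from det import *
st();shot('wrist','wrist34');shot('side','side34')"
```

```text
time_s: 45.33
position: [0.4688, -0.1376, 0.0766]
tool_rot: [1.214, 1.206, -1.214]
force: [-0.8, 0.2, -1.2]
grip_width: 0.0465
t 45.33 p [ 468.8 -137.6   76.6] x [ 0. -0. -1.] y [ 1.    -0.007  0.   ] yaw_y -0.4 j [-0.554 -0.212 -0.49   1.293  0.     1.023] f [-0.8  0.2 -1.2] gw 46.5
```

View pics/wrist34.png

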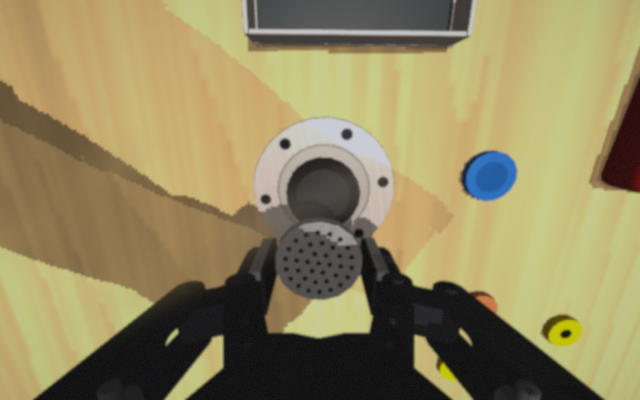

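```bash
python3 -c "
from det import *
blobs('wrist34','black',.012)
ell('wrist34',(280,150,366,217),lambda H,S,V:(V<95),.020)
ell('wrist34',(240,110,400,240),lambda H,S,V:(S<45)&(V>90),.012)
# screen
ell('wrist34',(270,215,370,300),lambda H,S,V:(V>95)&(S<60),.0766+.0023+.008)
print(plane('wrist34',319,259,.087))
a=cv2.imread('pics/wrist34.png')[100:310,220:430]; cv2.imwrite('pics/w34.png',cv2.resize(a,(790,590),interpolation=cv2.INTER_CUBIC))"
```

```text
wrist34 black px [323. 193.] circ 474.3 -123.5 29.9 mean [ 473.3 -121.5] rect [ 473.4 -120.4] [52.7 55.2] 82.4
wrist34 black px [285. 143.] circ 445.1 -82.9 3.1 mean [445.2 -82.9] rect [445.1 -82.9] [5.1 5.3] 89.6
wrist34 black px [346. 134.] circ 490.6 -76.2 2.9 mean [490.6 -76.2] rect [490.7 -76.1] [5.  5.2] 89.6
wrist34 black px [355.  40.] circ 495.0 -13.5 70.4 mean [494.7 -15. ] rect [495.  -15.3] [  4.7 140.9] 89.0
wrist34 black px [461.  14.] circ 563.9 -1.0 9.1 mean [563.7  -0.9] rect [563.6  -1.1] [16.4  9.1] 89.1
wrist34 black px [438.  13.] circ 547.8 -1.2 11.6 mean [5.484e+02 1.000e-01] rect [548.1  -1. ] [16.4 17.7] 89.6
wrist34 black px [251.  13.] circ 426.5 0.8 7.4 mean [426.7   1. ] rect [426.8   0.8] [14.6  2.5] 89.4
wrist34 circ 472.5 -119.9 r 27.8 ell [322.3 193.6] [71.6 72.6] -> [ 472.8 -119.4   20. ] x 446.3 499.7 y -137.5 -92.6
wrist34 circ 473.9 -118.2 r 54.2 ell [323.6 182.8] [131.  139.8] -> [ 473.9 -113.1   12. ] x 420.0 527.3 y -160.8 -64.3
wrist34 circ 478.1 -118.0 r 18.8 ell [338.2 229.9] [33.3 81.4] -> [ 480.1 -119.5   86.9] x 459.3 496.3 y -128.7 -111.3
[ 0.47003722 -0.13632577  0.087     ]
```

View pics/w34.png

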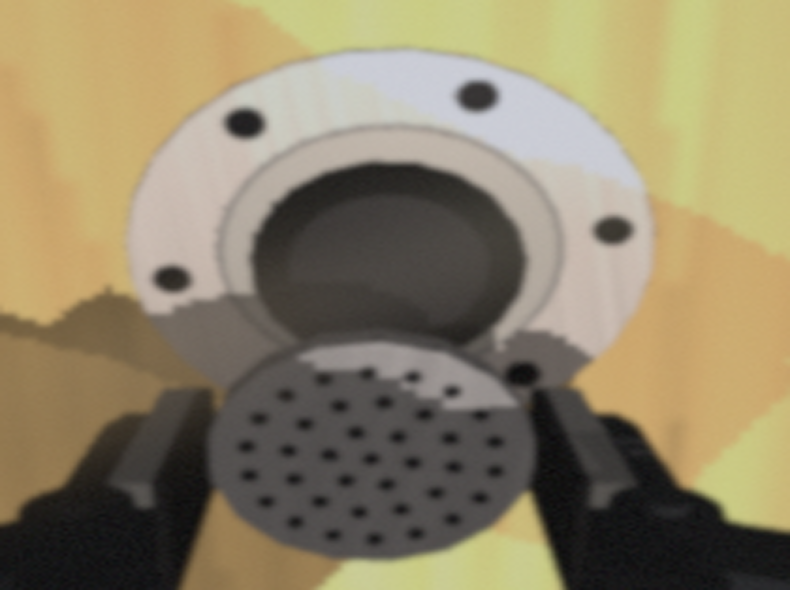

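```bash
python3 -c "
from det import *
g=lambda u,v,z:(plane('wrist34',220+u/3.762,100+v/2.81,z)*1000).round(1)
print('flange',(g(245,123,.012)+g(522,374,.012))/2,(g(613,229,.012)+g(172,278,.012))/2)
print('diaph x',g(252,255,.018),g(526,255,.018),'top wall', g(390,163,.012),g(390,172,.02))
print('screen',g(209,450,.087),g(536,450,.087),g(375,342,.087),g(375,558,.087))
"
```

```text
flange [ 474.05 -119.3    12.  ] [ 474.05 -119.05   12.  ]
diaph x [ 446.1 -117.5   18. ] [ 501.2 -117.9   18. ] top wall [474.  -93.9  12. ] [473.9 -94.9  20. ]
screen [ 446.7 -136.8   87. ] [ 493.4 -137.2   87. ] [ 470.5 -114.8   87. ] [ 470.3 -161.4   87. ]
```

```bash
python3 -m inch '{"gripper":[0.45,0.45,0.45,0.45,0.45,0.45,0.45],"linear":[[0.004,0.0185,-0.01],[0.004,0.0185,-0.03],[0.004,0.0185,-0.045],[0.004,0.0185,-0.053],[0.004,0.0185,-0.053],[0.004,0.0185,-0.053],[0.004,0.0185,-0.053]],"rot":[[0,0,0],[0,0,0],[0,0,0],[0,0,0],[0,0,0],[0,0,0],[0,0,0]]}'
python3 -m inch '{"gripper":[0.45,0.45],"linear":[[0,0,-0.001],[0,0,-0.001]],"rot":[[0,0,0],[0,0,0]]}'
```

```text
time_s: 46.02
position: [0.4731, -0.1207, 0.0246]
tool_rot: [1.217, 1.203, -1.216]
force: [0.4, 0.1, -0.7]
grip_width: 0.0466
time_s: 46.18
position: [0.4731, -0.1203, 0.0233]
tool_rot: [1.216, 1.204, -1.215]
force: [-0.3, -0.0, -0.7]
grip_width: 0.0466
```

```bash
python3 -m inch '{"gripper":[0.45,0.45,0.45,0.45],"linear":[[0,0.0015,-0.002],[0,0.0015,-0.004],[0,0.0015,-0.0045],[0,0.0015,-0.0045]],"rot":[[0,0,0],[0,0,0],[0,0,0],[0,0,0]]}'
python3 -m inch '{"gripper":[0.45,0.45],"linear":[[0,0,-0.001],[0,0,-0.001]],"rot":[[0,0,0],[0,0,0]]}'
python3 -m inch '{"gripper":[0.45,0.45],"linear":[[0,0,-0.0005],[0,0,-0.0005]],"rot":[[0,0,0],[0,0,0]]}'
```

```text
time_s: 46.52
position: [0.4725, -0.1182, 0.0178]
tool_rot: [1.216, 1.205, -1.216]
force: [-0.3, -0.8, -0.5]
grip_width: 0.0463
time_s: 46.68
position: [0.4726, -0.1183, 0.0176]
tool_rot: [1.216, 1.205, -1.215]
force: [-2.4, 1.6, 6.4]
grip_width: 0.0463
time_s: 46.85
position: [0.4727, -0.1183, 0.0176]
tool_rot: [1.216, 1.205, -1.215]
force: [-5.5, 2.7, 11.7]
grip_width: 0.0464
```

```bash
python3 -m inch '{"gripper":[0.45,0.8,0.9,0.9,0.9,0.9,0.9,0.9,1,1,1,1],"linear":[[0,0,0.001],[0,0,0.001],[0,0,0.001],[0,0,0.001],[0,0,0.02],[0,0,0.05],[0.03,0,0.09],[0.065,0.002,0.12],[0.1,0.003,0.12],[0.13,0.005,0.12],[0.13,0.005,0.12],[0.13,0.005,0.12]],"rot":[[0,0,0],[0,0,0],[0,0,0],[0,0,0],[0,0,0],[0,0,0],[0,0,0],[0,0,0],[0,0,0],[0,0,0],[0,0,0],[0,0,0]]}'
python3 -m inch '{"gripper":[1,1],"linear":[[0,0,0],[0,0,0]],"rot":[[0,0,0],[0,0,0]]}'
python3 -c "
from det import *
st();shot('wrist','wrist35')
for n,z in(('blue',.008),('copper',.008)): blobs('wrist35',n,z)
ell('wrist35',(250,130,390,280),lambda H,S,V:(H>95)&(H<125)&(S>90),.008)"
```

```text
time_s: 47.85
position: [0.6031, -0.113, 0.1348]
tool_rot: [1.215, 1.208, -1.216]
force: [-1.9, -0.9, -0.7]
grip_width: 0.0857
time_s: 48.02
position: [0.6018, -0.1133, 0.1367]
tool_rot: [1.216, 1.205, -1.216]
force: [-0.2, 0.6, 0.4]
grip_width: 0.0855
t 48.02 p [ 601.8 -113.3  136.7] x [-0.  0. -1.] y [ 1.    -0.009 -0.   ] yaw_y -0.5 j [-0.399  0.145 -0.031  1.396  0.     1.18 ] f [-0.2  0.6  0.4] gw 85.5
wrist35 blue px [316. 176.] circ 600.8 -101.5 15.2 mean [600.4 -98.3] rect [599.3 -98.1] [30.3 10.6] 24.5
wrist35 copper px [332. 291.] circ 617.0 -233.1 15.4 mean [ 616.7 -232.7] rect [ 616.6 -232.9] [29.5 28.7] 89.4
wrist35 copper px [462. 201.] circ 750.5 -125.1 27.9 mean [ 750.9 -125.9] rect [ 750.4 -125.7] [ 3.2 55.7] 86.3
wrist35 copper px [427. 160.] circ 711.9 -84.7 35.3 mean [710.  -83.6] rect [709.6 -84.5] [70.6  6.3] 84.9
wrist35 copper px [447.  69.] circ 718.8 -1.4 10.4 mean [719.4  -1.3] rect [719.1  -1.5] [20.7  3.4] 84.9
wrist35 copper px [501.  77.] circ 750.6 -37.3 73.3 mean [769.5  -9.8] rect [750.6 -36.6] [127.6  75.5] 84.5
wrist35 circ 604.6 -109.2 r 19.0 ell [320.2 186.5] [35.8 36.9] -> [ 604.6 -108.8    8. ] x 586.0 622.7 y -127.5 -90.7
```

View pics/wrist35.png

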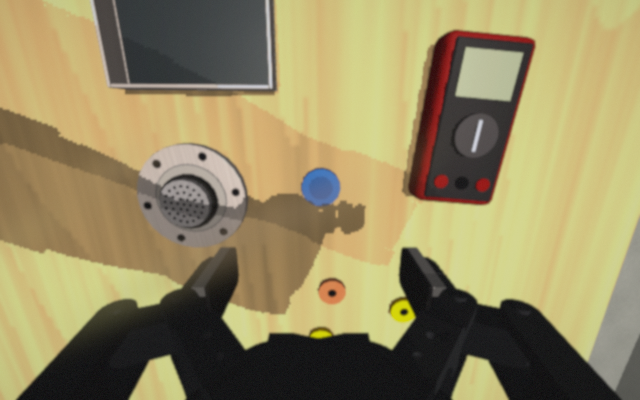

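```bash
python3 -m inch '{"gripper":[1,1,1,1,1,1,1,1],"linear":[[0.0025,0.004,-0.03],[0.0025,0.004,-0.065],[0.0025,0.004,-0.095],[0.0025,0.004,-0.12],[0.0025,0.004,-0.128],[0.0025,0.004,-0.128],[0.0025,0.004,-0.128],[0.0025,0.004,-0.128]],"rot":[[0,0,0],[0,0,0],[0,0,0],[0,0,0],[0,0,0],[0,0,0],[0,0,0],[0,0,0]]}'
```

```text
time_s: 48.73
position: [0.6064, -0.11, 0.0111]
tool_rot: [1.217, 1.202, -1.214]
force: [-0.5, -0.1, -0.6]
grip_width: 0.0856
```

```bash
python3 -m inch '{"gripper":[1,1,1,1],"linear":[[-0.001,0.001,-0.005],[-0.001,0.001,-0.01],[-0.001,0.001,-0.011],[-0.001,0.001,-0.011]],"rot":[[0,0,0],[0,0,0],[0,0,0],[0,0,0]]}'
python3 -m inch '{"gripper":[0.35,0.35,0.35,0.35,0.35,0.35,0.35,0.35],"linear":[[0,0,0],[0,0,0],[0,0,0],[0,0,0],[0,0,0],[0,0,0],[0,0,0],[0,0,0]],"rot":[[0,0,0],[0,0,0],[0,0,0],[0,0,0],[0,0,0],[0,0,0],[0,0,0],[0,0,0]]}' 25
```

```text
time_s: 49.07
position: [0.6038, -0.1082, -0.0028]
tool_rot: [1.216, 1.206, -1.216]
force: [-0.5, 0.1, -0.7]
grip_width: 0.0856
time_s: 49.73
position: [0.605, -0.1087, -0.0012]
tool_rot: [1.216, 1.203, -1.215]
force: [-0.2, 0.8, 6.4]
grip_width: 0.0384
```

```bash
python3 -m inch '{"gripper":[0.35,0.35,0.35,0.35,0.35,0.35,0.35,0.35,0.35,0.35],"linear":[[0,0,0.015],[0,0,0.04],[-0.01,-0.001,0.07],[-0.04,-0.003,0.09],[-0.07,-0.005,0.09],[-0.1,-0.015,0.09],[-0.12,-0.025,0.09],[-0.132,-0.03,0.09],[-0.132,-0.03,0.09],[-0.132,-0.03,0.09]],"rot":[[0,0,0],[0,0,0],[0,0,0],[0,0,0],[0,0,0],[0,0,0],[0,0,0],[0,0,0],[0,0,0],[0,0,0]]}'
python3 -m inch '{"gripper":[0.35,0.35],"linear":[[0,0,0],[0,0,0]],"rot":[[0,0,0],[0,0,0]]}'
python3 -c "
from det import *
st();shot('wrist','wrist36')
a=cv2.imread('pics/wrist36.png')[100:310,220:430]; cv2.imwrite('pics/w36.png',cv2.resize(a,(790,590),interpolation=cv2.INTER_CUBIC))"
```

```text
time_s: 50.57
position: [0.4723, -0.1386, 0.0879]
tool_rot: [1.217, 1.203, -1.216]
force: [1.2, 0.7, -0.5]
grip_width: 0.0385
time_s: 50.73
position: [0.4728, -0.1381, 0.0876]
tool_rot: [1.216, 1.205, -1.215]
force: [1.2, 0.7, 0.1]
grip_width: 0.0388
t 50.73 p [ 472.8 -138.1   87.6] x [ 0.  0. -1.] y [ 1.    -0.008  0.   ] yaw_y -0.5 j [-0.551 -0.205 -0.464  1.312  0.     1.028] f [1.2 0.7 0.1] gw 38.8
```

View pics/w36.png

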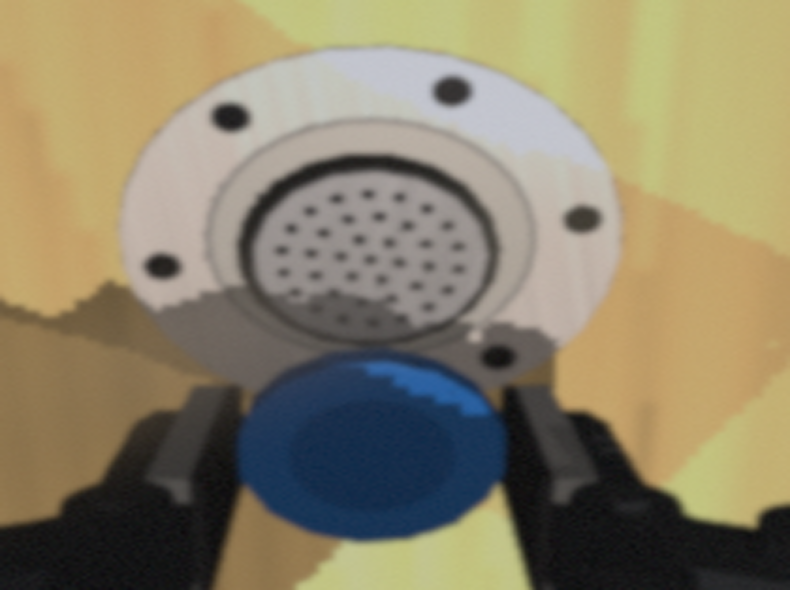

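```bash
python3 -c "
from det import *
g=lambda u,v,z:(plane('wrist36',220+u/3.762,100+v/2.81,z)*1000).round(1)
print('flange',(g(230,117,.012)+g(497,357,.012))/2,(g(582,218,.012)+g(162,266,.012))/2)
print('diaph x',g(240,250,.018),g(498,250,.018),'top wall', g(370,154,.012))
print('screen x',g(252,250,.028),g(489,250,.028),'y',g(370,170,.028),g(370,342,.028))
print('seal',g(238,445,.097),g(507,445,.097),g(372,358,.097),g(372,540,.097))
"
```

```text
flange [ 473.85 -119.3    12.  ] [ 473.95 -119.2    12.  ]
diaph x [ 446.4 -119.6   18. ] [ 501.  -120.1   18. ] top wall [474.2 -93.6  12. ]
screen x [ 450.2 -116.9   28. ] [ 497.9 -117.3   28. ] y [474.1 -95.4  28. ] [ 473.7 -143.8   28. ]
seal [ 454.8 -136.9   97. ] [ 493.4 -137.3   97. ] [ 474.2 -119.    97. ] [ 473.9 -158.5   97. ]
```

```bash
python3 -m inch '{"gripper":[0.35,0.35,0.35,0.35,0.35,0.35,0.35],"linear":[[0,0.01,-0.01],[0,0.019,-0.03],[0,0.019,-0.045],[0,0.019,-0.055],[0,0.019,-0.055],[0,0.019,-0.055],[0,0.019,-0.055]],"rot":[[0,0,0],[0,0,0],[0,0,0],[0,0,0],[0,0,0],[0,0,0],[0,0,0]]}'
python3 -m inch '{"gripper":[0.35,0.35],"linear":[[0,0,-0.001],[0,0,-0.001]],"rot":[[0,0,0],[0,0,0]]}'
```

```text
time_s: 51.37
position: [0.4726, -0.1195, 0.0332]
tool_rot: [1.216, 1.204, -1.215]
force: [0.2, -0.1, -0.2]
grip_width: 0.0384
time_s: 51.53
position: [0.4727, -0.1197, 0.0323]
tool_rot: [1.216, 1.204, -1.215]
force: [-0.2, 0.5, 0.2]
grip_width: 0.0383
```

```bash
python3 -m inch '{"gripper":[0.35,0.35,0.35,0.35],"linear":[[0,0.0008,-0.002],[0,0.0008,-0.004],[0,0.0008,-0.0045],[0,0.0008,-0.0045]],"rot":[[0,0,0],[0,0,0],[0,0,0],[0,0,0]]}'
python3 -m inch '{"gripper":[0.35,0.35],"linear":[[0,0,-0.001],[0,0,-0.001]],"rot":[[0,0,0],[0,0,0]]}'
```

```text
time_s: 51.87
position: [0.4721, -0.1185, 0.0269]
tool_rot: [1.216, 1.205, -1.216]
force: [-0.8, 0.7, -0.3]
grip_width: 0.038
time_s: 52.03
position: [0.4722, -0.1186, 0.0268]
tool_rot: [1.216, 1.205, -1.215]
force: [-3.7, 2.2, 7.1]
grip_width: 0.0386
```

Contact at the expected height; release and go to the bush.

```bash
python3 -m inch '{"gripper":[0.35,0.7,0.8,0.8,0.8,0.8,0.8,0.8,0.8,0.8,0.8,0.8],"linear":[[0,0,0.001],[0,0,0.001],[0,0,0.001],[0,0,0.001],[0,0,0.02],[0,0,0.05],[0.03,-0.02,0.08],[0.06,-0.045,0.11],[0.09,-0.07,0.11],[0.12,-0.095,0.11],[0.14,-0.118,0.11],[0.143,-0.118,0.11]],"rot":[[0,0,0],[0,0,0],[0,0,0],[0,0,0],[0,0,0],[0,0,0],[0,0,0],[0,0,0],[0,0,0],[0,0,0],[0,0,0],[0,0,0]]}'
python3 -m inch '{"gripper":[0.8,0.8],"linear":[[0,0,0],[0,0,0]],"rot":[[0,0,0],[0,0,0]]}'
python3 -c "
from det import *
st();shot('wrist','wrist37')
blobs('wrist37','copper',.008)
ell('wrist37',(270,150,370,250),lambda H,S,V:(H<14)&(S>70),.008)"
```

```text
time_s: 53.03
position: [0.6173, -0.2408, 0.133]
tool_rot: [1.217, 1.205, -1.218]
force: [-0.2, -0.4, -0.0]
grip_width: 0.0677
time_s: 53.2
position: [0.6147, -0.2361, 0.1354]
tool_rot: [1.216, 1.207, -1.216]
force: [0.1, 0.5, -0.3]
grip_width: 0.0684
t 53.2 p [ 614.7 -236.1  135.4] x [-0.001  0.001 -1.   ] y [ 1.    -0.009 -0.001] yaw_y -0.5 j [-0.565  0.287  0.128  1.413  0.     1.015] f [ 0.1  0.5 -0.3] gw 68.4
wrist37 copper px [319. 189.] circ 616.9 -234.4 15.6 mean [ 616.5 -234.1] rect [ 616.6 -233.9] [29.4 29.4] 89.5
wrist37 copper px [444.  25.] circ 724.9 -89.1 6.4 mean [724.8 -89. ] rect [725.3 -89.1] [11.9 12.2] 6.7
wrist37 copper px [430.  34.] circ 721.5 -90.8 24.2 mean [713.  -96.4] rect [712.4 -96.1] [23.9 48.4] 30.6
wrist37 circ 616.6 -234.4 r 15.8 ell [319.6 189.4] [29.9 30.2] -> [ 616.7 -234.1    8. ] x 601.9 631.3 y -249.7 -219.2
```

View pics/wrist37.png

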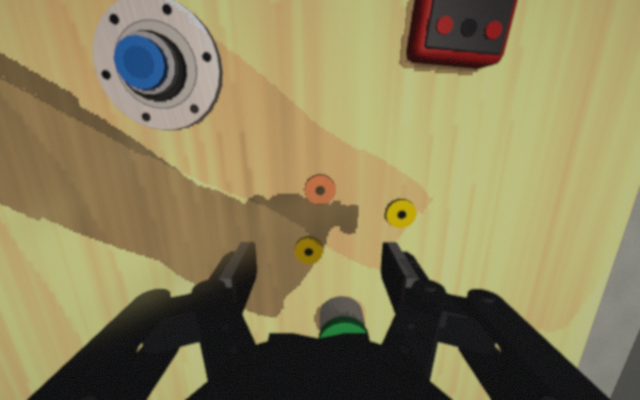

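```bash
python3 -m inch '{"gripper":[0.8,0.8,0.8,0.8,0.8,0.8,0.8,0.8],"linear":[[0.0015,0.001,-0.03],[0.0015,0.001,-0.065],[0.0015,0.001,-0.095],[0.0015,0.001,-0.115],[0.0015,0.001,-0.126],[0.0015,0.001,-0.126],[0.0015,0.001,-0.126],[0.0015,0.001,-0.126]],"rot":[[0,0,0],[0,0,0],[0,0,0],[0,0,0],[0,0,0],[0,0,0],[0,0,0],[0,0,0]]}'
```

```text
time_s: 53.92
position: [0.6177, -0.236, 0.0126]
tool_rot: [1.216, 1.202, -1.214]
force: [0.2, 0.2, 1.4]
grip_width: 0.068
```

```bash
python3 -m inch '{"gripper":[0.8,0.8,0.8,0.8],"linear":[[-0.001,0.0015,-0.005],[-0.001,0.0015,-0.01],[-0.001,0.0015,-0.0115],[-0.001,0.0015,-0.0115]],"rot":[[0,0,0],[0,0,0],[0,0,0],[0,0,0]]}'
python3 -m inch '{"gripper":[0.25,0.25,0.25,0.25,0.25,0.25,0.25,0.25],"linear":[[0,0,0],[0,0,0],[0,0,0],[0,0,0],[0,0,0],[0,0,0],[0,0,0],[0,0,0]],"rot":[[0,0,0],[0,0,0],[0,0,0],[0,0,0],[0,0,0],[0,0,0],[0,0,0],[0,0,0]]}' 25
```

```text
time_s: 54.25
position: [0.6153, -0.2338, -0.0019]
tool_rot: [1.216, 1.206, -1.216]
force: [0.2, 0.9, -0.8]
grip_width: 0.0684
time_s: 54.92
position: [0.6162, -0.2345, -0.0003]
tool_rot: [1.216, 1.203, -1.215]
force: [-0.8, 0.6, 5.1]
grip_width: 0.0302
```

```bash
python3 -m inch '{"gripper":[0.25,0.25,0.25,0.25,0.25,0.25,0.25,0.25,0.25,0.25,0.25],"linear":[[0,0,0.015],[0,0,0.04],[-0.01,0.006,0.07],[-0.035,0.02,0.1],[-0.065,0.04,0.1],[-0.095,0.06,0.1],[-0.12,0.08,0.1],[-0.135,0.092,0.1],[-0.1435,0.096,0.1],[-0.1435,0.096,0.1],[-0.1435,0.096,0.1]],"rot":[[0,0,0],[0,0,0],[0,0,0],[0,0,0],[0,0,0],[0,0,0],[0,0,0],[0,0,0],[0,0,0],[0,0,0],[0,0,0]]}'
python3 -m inch '{"gripper":[0.25,0.25],"linear":[[0,0,0],[0,0,0]],"rot":[[0,0,0],[0,0,0]]}'
python3 -c "
from det import *
st();shot('wrist','wrist38')
a=cv2.imread('pics/wrist38.png')[100:310,220:430]; cv2.imwrite('pics/w38.png',cv2.resize(a,(790,590),interpolation=cv2.INTER_CUBIC))"
```

```text
time_s: 55.83
position: [0.4725, -0.1382, 0.099]
tool_rot: [1.216, 1.204, -1.215]
force: [-0.7, -0.6, 0.0]
grip_width: 0.0304
time_s: 56.0
position: [0.4727, -0.1386, 0.0986]
tool_rot: [1.216, 1.205, -1.216]
force: [-0.4, 0.3, -0.1]
grip_width: 0.0306
t 56.0 p [ 472.7 -138.6   98.6] x [ 0.  0. -1.] y [ 1.    -0.009  0.   ] yaw_y -0.5 j [-0.552 -0.211 -0.449  1.333  0.     1.028] f [-0.4  0.3 -0.1] gw 30.6
```

View pics/w38.png

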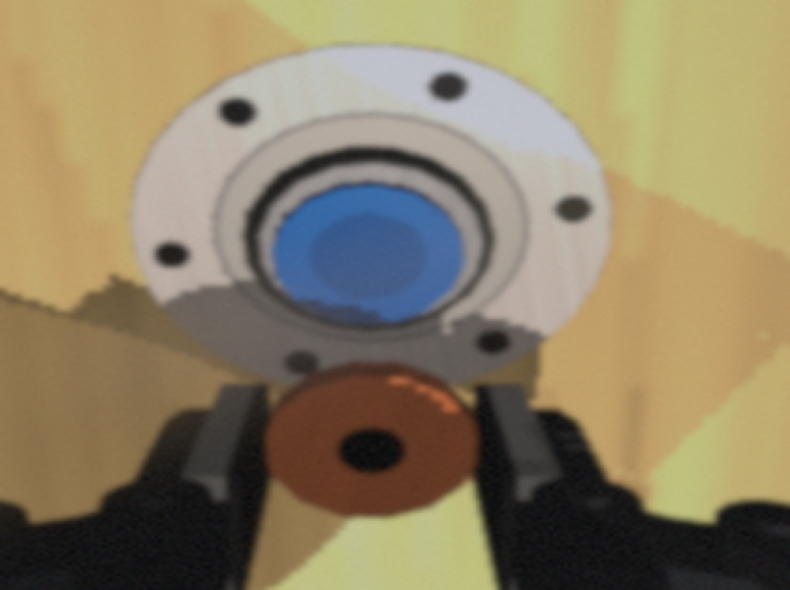

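```bash
python3 -c "
from det import *
g=lambda u,v,z:(plane('wrist38',220+u/3.762,100+v/2.81,z)*1000).round(1)
print('flange',(g(237,111,.012)+g(492,342,.012))/2,(g(573,209,.012)+g(172,254,.012))/2)
print('seal x',g(273,250,.036),g(463,250,.036),'y',g(370,186,.036),g(370,325,.036))
print('bush',g(264,440,.107),g(479,440,.107),g(372,370,.107),g(372,515,.107),g(371,451,.107))
"
```

```text
flange [ 473.9 -119.3   12. ] [ 474.  -119.3   12. ]
seal x [ 454.  -118.3   36. ] [ 492.9 -118.6   36. ] y [ 474.  -100.7   36. ] [ 473.6 -140.4   36. ]
bush [ 458.3 -136.9  107. ] [ 489.4 -137.2  107. ] [ 474.1 -122.3  107. ] [ 473.8 -153.9  107. ] [ 473.8 -139.5  107. ]
```

```bash
python3 -m inch '{"gripper":[0.25,0.25,0.25,0.25,0.25,0.25,0.25],"linear":[[0,0.01,-0.01],[0,0.019,-0.03],[0,0.019,-0.045],[0,0.019,-0.057],[0,0.019,-0.057],[0,0.019,-0.057],[0,0.019,-0.057]],"rot":[[0,0,0],[0,0,0],[0,0,0],[0,0,0],[0,0,0],[0,0,0],[0,0,0]]}'
python3 -m inch '{"gripper":[0.25,0.25],"linear":[[0,0,-0.001],[0,0,-0.001]],"rot":[[0,0,0],[0,0,0]]}'
```

```text
time_s: 56.63
position: [0.4725, -0.1193, 0.0422]
tool_rot: [1.216, 1.204, -1.215]
force: [0.7, 0.3, 0.2]
grip_width: 0.0307
time_s: 56.8
position: [0.4727, -0.1194, 0.0413]
tool_rot: [1.216, 1.204, -1.215]
force: [0.2, -0.3, -0.4]
grip_width: 0.0302
```

```bash
python3 -m inch '{"gripper":[0.25,0.25,0.25,0.25],"linear":[[0,0,-0.002],[0,0,-0.004],[0,0,-0.0045],[0,0,-0.0045]],"rot":[[0,0,0],[0,0,0],[0,0,0],[0,0,0]]}'
python3 -m inch '{"gripper":[0.25,0.25],"linear":[[0,0,-0.001],[0,0,-0.001]],"rot":[[0,0,0],[0,0,0]]}'
```

```text
time_s: 57.13
position: [0.472, -0.119, 0.0359]
tool_rot: [1.216, 1.205, -1.216]
force: [0.5, -0.2, -0.1]
grip_width: 0.0306
time_s: 57.3
position: [0.4721, -0.1191, 0.0356]
tool_rot: [1.216, 1.205, -1.215]
force: [-2.6, 1.9, 6.6]
grip_width: 0.0301
```

```bash
python3 -m inch '{"gripper":[0.25,0.6,0.7,0.7,0.7,0.7,0.7,0.7,0.7,0.7,0.7,0.7],"linear":[[0,0,0.001],[0,0,0.001],[0,0,0.001],[0,0,0.001],[0,0,0.02],[0,0,0.05],[0,0,0.09],[0,-0.02,0.12],[0.01,-0.04,0.15],[0.02,-0.06,0.18],[0.03,-0.08,0.2],[0.03,-0.08,0.2]],"rot":[[0,0,0],[0,0,0],[0,0,0],[0,0,0],[0,0,0],[0,0,0],[0,0,0],[0,0,0],[0,0,0],[0,0,0],[0,0,0],[0,0,0]]}'
python3 -m inch '{"gripper":[0.7,0.7],"linear":[[0,0,0],[0,0,0]],"rot":[[0,0,0],[0,0,0]]}'
python3 -c "
from det import *
st();shot('wrist','wrist39');shot('side','side39');shot('scene','scene39')
a=cv2.imread('pics/side39.png')[80:320,200:440];b=cv2.imread('pics/scene39.png')[100:300,180:420]
cv2.imwrite('pics/m39.png',np.hstack([cv2.resize(a,(400,400),interpolation=cv2.INTER_CUBIC),cv2.resize(b,(400,400),interpolation=cv2.INTER_CUBIC)]))"
```

```text
time_s: 58.3
position: [0.5046, -0.2031, 0.2394]
tool_rot: [1.217, 1.196, -1.215]
force: [-0.1, -1.7, 1.6]
grip_width: 0.0598
time_s: 58.47
position: [0.5017, -0.1986, 0.2342]
tool_rot: [1.216, 1.207, -1.216]
force: [-0.5, -0.1, -0.7]
grip_width: 0.0597
t 58.47 p [ 501.7 -198.6  234.2] x [-0.001  0.001 -1.   ] y [ 1.    -0.009 -0.001] yaw_y -0.5 j [-0.62  -0.078 -0.081  1.569  0.     0.96 ] f [-0.5 -0.1 -0.7] gw 59.7
```

View pics/wrist39.png

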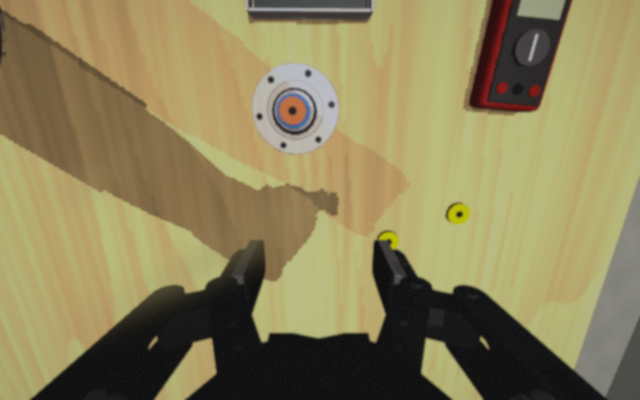

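View pics/m39.png

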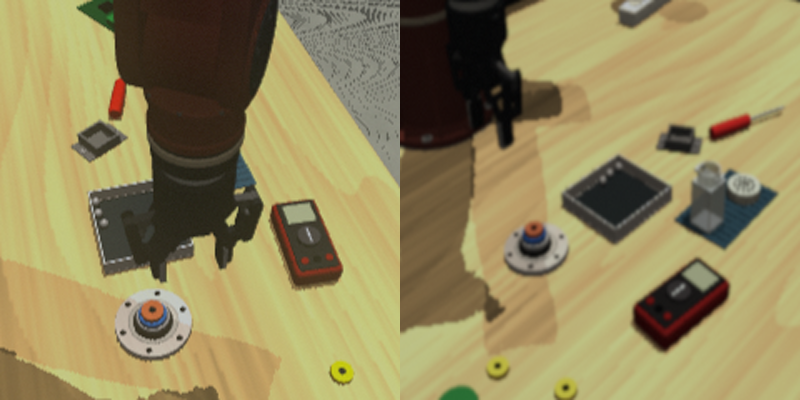

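```bash
python3 -m inch '{"gripper":[0.7,0.7,0.7,0.7,0.7,0.7,0.7,0.7],"linear":[[0,0.03,0.01],[0,0.06,0.02],[0,0.09,0.03],[0,0.12,0.03],[0,0.15,0.03],[0,0.18,0.03],[0,0.19,0.03],[0,0.19,0.03]],"rot":[[0,0,0],[0,0,0],[0,0,0],[0,0,0],[0,0,0],[0,0,0],[0,0,0],[0,0,0]]}'
python3 -c "
from det import *
st();shot('wrist','wrist40');shot('side','side40');shot('scene','scene40')
b=cv2.imread('pics/wrist40.png')[0:250,200:500]
cv2.imwrite('pics/m40.png',cv2.resize(b,(720,600),interpolation=cv2.INTER_CUBIC))"
```

```text
time_s: 59.28
position: [0.5015, -0.0064, 0.2648]
tool_rot: [1.214, 1.207, -1.213]
force: [0.6, -0.2, 0.2]
grip_width: 0.0599
t 59.28 p [501.5  -6.4 264.8] x [-0.     0.001 -1.   ] y [ 1.    -0.005 -0.   ] yaw_y -0.3 j [-2.750e-01 -1.850e-01 -1.240e-01  1.632e+00  1.000e-03  1.301e+00] f [ 0.6 -0.2  0.2] gw 59.9
```

View pics/m40.png

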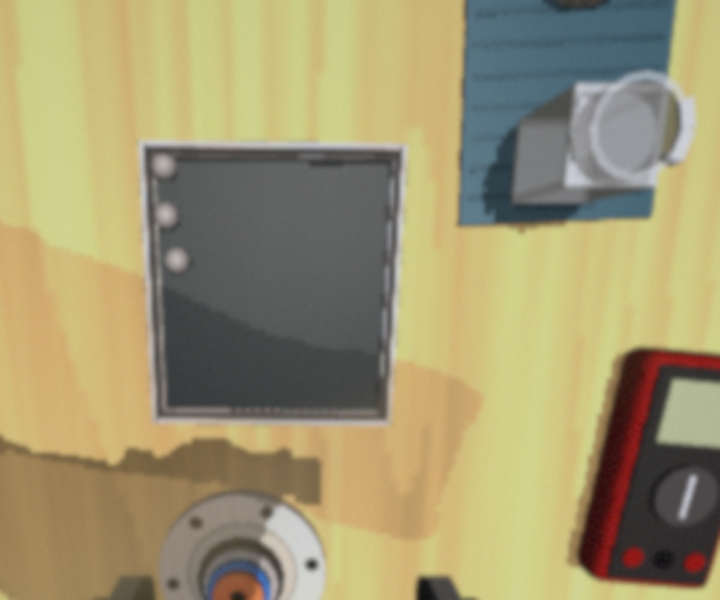

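View pics/side40.png

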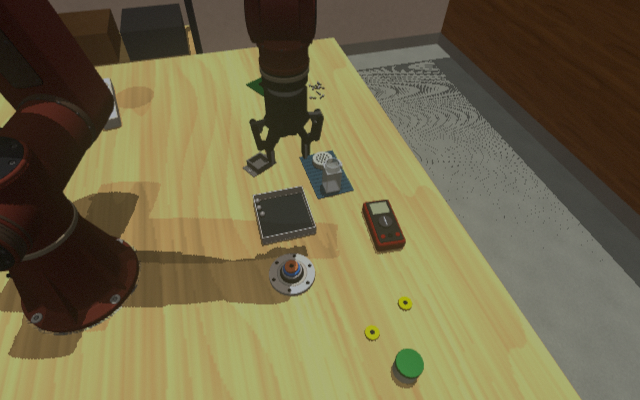

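```bash
python3 -c "
import cv2,numpy as np
a=cv2.imread('pics/wrist16.png')[200:370,240:390]; b=cv2.imread('pics/scene40.png')[100:260,230:430]
cv2.imwrite('pics/m41.png',np.hstack([cv2.resize(a,(400,450),interpolation=cv2.INTER_CUBIC),cv2.resize(b,(400,450),interpolation=cv2.INTER_CUBIC)]))"
python3 - <<'E'
from det import *
ell('wrist39',(270,85,315,135),lambda H,S,V:(H<14)&(S>90),.044)
ell('wrist39',(240,55,350,160),lambda H,S,V:(S<45)&(V>110),.012)
blobs('wrist39','black',.012)
from jt import jt
jt('wrist40',50,100,651,124); jt('scene40',50,100,651,124)
im,p=cloud('scene40'); P=p.reshape(-1,3)*1000
for nm,(x,y,rr) in {'jar':(651,124,24),'cap':(655,233,25)}.items():
    q=P[(np.hypot(P[:,0]-x,P[:,1]-y)<rr)]; print(nm,np.nanpercentile(q[:,2],[5,50,95,99]).round(1))
E
```

```text
wrist39 circ 473.1 -119.8 r 15.1 ell [292.1 110.3] [26.  27.2] -> [ 473.1 -119.6   44. ] x 458.1 488.0 y -133.7 -105.2
wrist39 circ 474.0 -118.8 r 54.5 ell [295.2 107.7] [85.9 90.9] -> [ 474.2 -116.3   12. ] x 420.5 528.0 y -172.9 -65.1
wrist39 black px [297. 125.] circ 473.0 -123.8 26.4 mean [ 475.2 -137.4] rect [ 474.4 -135. ] [52.8 25.1] 7.4
wrist39 black px [310.  15.] circ 494.1 -12.9 69.2 mean [494.1 -15.3] rect [494.1 -15.4] [  6.  138.4] 89.4
wrist39 black px [529.  52.] circ 751.5 -56.6 64.0 mean [753.6 -58. ] rect [750.8 -56.7] [112.7  63.9] 84.6
wrist39 black px [270.   2.] circ 448.9 -3.1 16.5 mean [449.1  -2.6] rect [448.9  -2.6] [ 4.9 33. ] 89.4
wrist40 top z98 99.8
front 145 slope deg 4.06 y@mid 107.6 50.0 100.0
back 241 slope deg 13.25 y@mid 142.6 77.0 100.0
left 375 slope deg 0.71 x@mid 630.6
right 341 slope deg 12.12 x@mid 668.9
scene40 top z98 98.7
front 73 slope deg 2.12 y@mid 105.8 51.0 99.0
back 23 slope deg -5.06 y@mid 142.7 78.0 99.0
left 16 slope deg 2.44 x@mid 631.3
right 51 slope deg -0.21 x@mid 670.1
jar [ 6.1 62.6 97.  98.6]
cap [17.8 20.  22.  22.4]
```

View pics/m41.png

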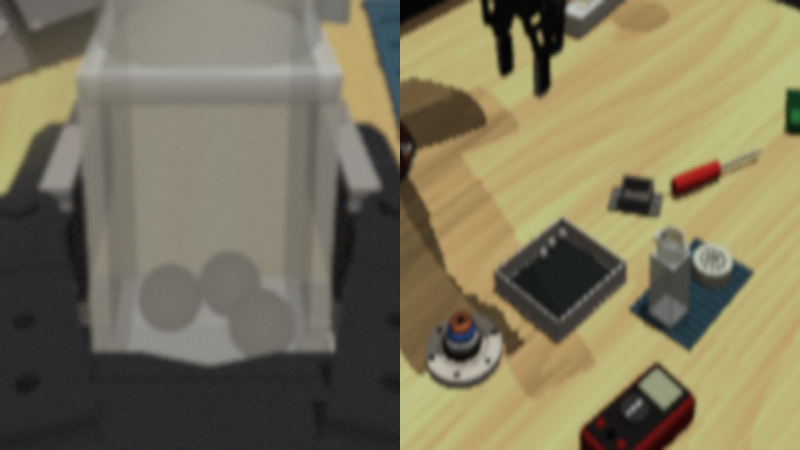

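```bash
python3 -c "
from workcell import order
print(order.close_job())"
```

```text
the job is handed in; nothing more can be done
None
```

The job is done and handed in at about 59 s, well inside the 210 s limit; I got no verdict back.

- **Cap and jar:** I unscrewed the cap and laid it flat on the drain mat. I then tipped the balls into the tray and stood the empty jar upright on the mat.
- **Discs:** Four were present and are stacked on the flange, largest at the bottom: diaphragm, screen, seal, bush. I saw no spreader in any view.

**Last checks**
- **Balls:** Three lie in the tray, matching the three I counted in the jar. No stray balls were visible.
- **Jar and cap:** The jar rim is about 99 mm above the bench, as expected for an upright jar. Straight-edge fits to its sides disagreed by several degrees, too noisy to confirm it is exactly vertical. The cap lies flat, its top at 20–22 mm.
- **Stack:** The discs lie flat, within about 3 mm of the flange centre. The diaphragm is the furthest off, at about 2.5 mm.
- **Bystanders:** The multimeter, screwdriver and grease tub showed no visible shift.

**What went wrong on the way**
- **Jar fell over:** It had slipped round in the grip after pouring and toppled onto the cap at the first release. I picked it up, stood it upright again and checked it before letting go.
- **Diaphragm:** It was knocked about 33 mm during the run, so I measured it again. My first grasp was too high and closed on its top face; the second held.

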